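# Change the relay board in a choke box

### The arm

A 6-joint arm with a two-finger parallel gripper is mounted at the origin on the work surface. World frame = base frame: x ahead of the robot, y to its left, z up, the work surface at z = 0. Lengths are in m, angles in rad, forces in N, time in s.
With the tool pointing down it reaches from about 0.35 to 0.975 m from the base axis. Payload 4.9 kg.
Tool frame: the origin (TCP) lies midway between the tips of the shut fingers; the grasp point (between the pads) lies 19 mm behind it (manip.pinch_z is the x of the grasp point in the tool frame, in m); x points along the fingers, y is the direction in which the jaws open and shut, and the axes are right-handed (so a half turn about x gives the same grasp; the last joint's range is limited). The gripper opens to 85 mm and grips with 20 to 120 N. Pads are 22 mm wide; open, the fingers measure 114 mm over their backs; the gripper's body (76 mm by 85 mm) begins 54 mm behind the grasp point. The pads swing forward as they close: fully open they stand 13 mm farther back than shut.
Start: joints at [-1.322, 0.053, 1.613, -0, 1.476, -0.119], TCP at [0.225, -0.583, 0.203] pointing down, gripper open.
Joint ranges: [-3.01, 3.01], [-1.01, 2.22], [0.06, 2.58], [-1.02, 4.17], [0.09, 2.62], [-3.14, 3.14]. Speed limits (rad/s): [2.57, 2.57, 3.14, 3.14, 3.14, 3.14].

### API

Orientations are given as a unit quaternion [w, x, y, z].
In Python, from plant import sensors, cams, workorder, manip gives the robot as it stands.
- The arm moves only by the tool drive_tool, never from a script. Its argument "series" is a list of rows, each an object of numbers: "x", "y", "z": the shift along the tool's x, y, z in units of 25 mm (1.0 is 25 mm); "ax", "ay", "az": the turn, a rotation vector about the tool's x, y, z in units of 5 degrees (1.0 is 5 degrees). A call has 1 to 5 rows; each row is the pose to reach, as a shift and turn from the pose commanded when the call began, along the tool's axes at that moment; what a row does not reach only later rows make up. A row lasts 1/12 s, in which the tool goes at most 41.7 mm and 7.16 degrees, less where a joint would pass 70% of its speed; a pose out of reach is approached as far as the arm can. A call with a gripper value outside its range is refused whole. "hand" is the opening, from 0 (shut) to 1 (fully open), set as the call begins (left out, the last holds). The fingers move at their own pace and stop on an object; the grip force is fixed at half the most. Time passes only in rows, so rows that repeat a pose let the fingers close. It gives the time, the measured TCP pose, the force and the opening at its end, in the units of the state.
- sensors.state(): the state, without advancing time (a new reading comes with each control period).
- cams.grab_frame(name): name is "scene" or "side" or "wrist"; returns a dict with "img" (420x560x3 uint8, blue, green, red), "camera_matrix" (3x3 intrinsics, pixels), "cam_to_world" (4x4, takes a point from camera to world coordinates). Camera axes: x right, y down, z forward; pixel columns grow to the right and rows downward; lengths in m; the calibration is good to about 2 mm. A picture is of the moment at which its call begins. There is no depth.
- workorder.job_done(): hands the job in, once; it reports no verdict.
The state is a dict: "time": time; "joint_pos": joint angles; "joint_vel": joint speeds; "joint_efforts": joint torques, N m; "tool_pos": TCP position; "tool_rot": TCP orientation; "contact_force": force on the tool from outside, world axes, zero at the start; "ft_torque": the same for the moment, N m; "gripper_width": opening from 0.0 (shut) to 1.0 (fully open).
Only numpy, scipy, OpenCV 4.12 (cv2) and the standard library are available. Lean on these libraries where they do the work, as an engineer would, in place of code of your own. Each camera call takes 0.05 s, during which the arm holds its last target.

### The job

The brown relay board in the open grey choke box has failed, and it lies underneath the two black ferrite cores. Lift both cores out onto the blue rest, put the brown board flat in the red tray, lay the new green board from the black foam pad squarely on the four brass standoffs in its place, and then lay each core back in the cradles of the box that it came from. The cores are brittle, so set them down and do not drop them, and leave the screwdriver and the aluminium attenuator box where they are.

Things in the scene. Friction and masses are not known exactly. Their poses are not given: they have to be found in the camera images.
- core_yellow_mid (a point): Brittle black ferrite core: round bar 28 mm in diameter, 110 mm long, with a yellow band near each end, 240 g. Point: its middle, on its axis; y runs along the axis, level. It starts in one of the two seats of the choke box (by lot), lying along the box's y axis.
- core_blue_mid (a point): Brittle black ferrite core: round bar 28 mm in diameter, 110 mm long, with a blue band near each end, 240 g. Point: its middle, on its axis; y runs along the axis, level. It starts in one of the two seats of the choke box (by lot), lying along the box's y axis.
- old_board_relay (a point): The failed brown circuit board 90 x 68 x 3 mm (x, y, z), 70 g, with a black relay block 22 x 30 x 14 mm (x, y, z) at its middle to grip it by; its other parts rise 6 mm at most. Point: middle of the relay block, 10 mm above the board's underside, 7 mm below the relay's top; z up. Half a turn makes no difference. It starts on the box's standoffs, under the cores.
- new_board_relay (a point): The new green circuit board 90 x 68 x 3 mm (x, y, z), 70 g, with a white relay block 22 x 30 x 14 mm (x, y, z) at its middle to grip it by; its other parts rise 6 mm at most. Point: middle of the relay block, 10 mm above the board's underside, 7 mm below the relay's top; z up. Half a turn makes no difference. It starts on the foam pad.
- box: Grey open choke box 160 x 180 x 60 mm (x, y, z), fixed; wall, floor 4 mm; a connector 22 mm out of each y end. Origin: middle of underside. 4 standoffs at x +-37, y +-27 mm, top z 10, carry the board, long side along x (relay point then z 20 mm). Wall-to-wall ribs 8 mm thick at y +-45 mm with self-centring V notches make two core seats along y, at x -35 and +35 mm, core axis z 50; the cradles' tips end 2 mm below it.
- rest: Blue plastic core rest, fixed, base 108 x 104 x 6 mm (x, y, z). Origin: centre of its underside. Ribs 8 mm thick with self-centring V notches at y = +-42 mm form two seats for cores lying along its y axis: at x = -35 and x = +35 mm, core middle at y = 0, core axis 45 mm above the origin. Either core may take either seat.
- tray: Red open tray for failed parts, fixed, 130 x 112 x 20 mm outside (x, y, z), walls and floor 4 mm. Origin: centre of its underside. The board fits in flat with its long side along the tray's x axis.
- pad: Black foam pad, fixed, 118 x 96 x 10 mm (x, y, z). Origin: centre of its underside. The new board lies flat on its top.
- attenuator: Bystander: aluminium attenuator box 100 x 64 x 34 mm (x, y, z), three small toggles on top to 46 mm, a connector sticking 14 mm out of each x end. Loose, 450 g. Origin: centre of its underside.
- screwdriver: Bystander: a red-handled screwdriver about 200 mm long and 26 mm high lying loose on the bench beyond the box, along its own x axis. Origin: under its middle.
Not all that is in view belongs to the job. What is meant by the part that bears old_board_relay is not orange, and is the smaller of those in its own colour. There is more than one size of the part that bears new_board_relay; the job needs the larger.

How it is judged:
On the way, in this order (a step that is already met when the one before it is completed fails the run):
1. both cores lie in the seats of the blue rest, let go (z of core_yellow_mid in the frame of rest between 0.04 and 0.05 m and y of core_yellow_mid in the frame of rest between -0.015 and 0.015 m and (x of core_yellow_mid in the frame of rest between -0.043 and -0.027 m or x of core_yellow_mid in the frame of rest between 0.027 and 0.043 m) and angle between the y axis of each of core_yellow_mid, core_blue_mid and the y axis of rest, either way round below 0.15 rad and contact force between each of core_yellow, core_blue and the fingers below 0.05 N and linear speed of each of core_yellow, core_blue below 0.02 m/s and angular speed of each of core_yellow, core_blue below 0.3 rad/s and z of core_blue_mid in the frame of rest between 0.04 and 0.05 m and y of core_blue_mid in the frame of rest between -0.015 and 0.015 m and (x of core_blue_mid in the frame of rest between -0.043 and -0.027 m or x of core_blue_mid in the frame of rest between 0.027 and 0.043 m)), for 0.2 s.
2. the brown board lies flat in the red tray, let go, with both cores still on the rest (all of step 1 and horizontal distance between old_board_relay and tray below 0.035 m and z of old_board_relay in the frame of tray between 0.01 and 0.018 m and angle between old_board_relay's own z axis and vertical below 0.1 rad and contact force between old_board and the fingers below 0.05 N and linear speed of old_board below 0.02 m/s and angular speed of old_board below 0.3 rad/s), for 0.2 s.
3. the green board lies squarely on the standoffs of the box, let go, with both cores still on the rest (all of step 1 and horizontal distance between new_board_relay and box below 0.01 m and z of new_board_relay in the frame of box between 0.016 and 0.024 m and angle between new_board_relay's own z axis and vertical below 0.08 rad and angle between the x axis of new_board_relay and the x axis of box, either way round below 0.15 rad and contact force between new_board and the fingers below 0.05 N and linear speed of new_board below 0.02 m/s and angular speed of new_board below 0.3 rad/s), for 0.2 s.
At the end, for the whole second after the job is handed in: Brown board flat in the tray (middles within 35 mm); green board flat on the standoffs, within 10 mm of the box's middle and 0.15 rad of square; each core within 12 mm of where it started and 0.15 rad of in line with the box; all released and at rest (horizontal distance between old_board_relay and tray below 0.035 m and z of old_board_relay in the frame of tray between 0.01 and 0.018 m and angle between old_board_relay's own z axis and vertical below 0.1 rad and contact force between each of old_board, new_board, core_yellow, core_blue and the fingers below 0.05 N and linear speed of each of old_board, new_board, core_yellow, core_blue below 0.02 m/s and angular speed of each of old_board, new_board, core_yellow, core_blue below 0.3 rad/s and horizontal distance between new_board_relay and box below 0.01 m and z of new_board_relay in the frame of box between 0.016 and 0.024 m and angle between new_board_relay's own z axis and vertical below 0.08 rad and angle between the x axis of new_board_relay and the x axis of box, either way round below 0.15 rad and distance of each of core_yellow_mid, core_blue_mid from where it was at the start of the episode below 0.012 m and angle between the y axis of each of core_yellow_mid, core_blue_mid and the y axis of box, either way round below 0.15 rad); the robot touches nothing.
It fails at once if the yellow core was dropped (falling freely faster than 0.6 m/s, about 18 mm of fall) (linear speed of core_yellow above 0.6 m/s and contact force between core_yellow and the fingers below 0.01 N).
It fails at once if the blue core was dropped (falling freely faster than 0.6 m/s, about 18 mm of fall) (linear speed of core_blue above 0.6 m/s and contact force between core_blue and the fingers below 0.01 N).
It fails at once if the attenuator was pushed more than 20 mm (distance of attenuator from where it was at the start of the episode above 0.02 m).
It fails at once if the screwdriver was pushed more than 20 mm (distance of screwdriver from where it was at the start of the episode above 0.02 m).
It also fails if it takes over 115 s, if anything falls off the work surface, if the arm or the gripper's body presses on something with over 40 N, if the wrist force passes 120 N, or if a joint passes its speed limit or range.

## Working session

There is one attempt and no reset: what is moved stays moved. The work goes in short steps, Python scripts to look and compute and a tool call to move; the robot and the scene stay as the last step left them, time stands still between calls to the robot, and variables do not carry over. Pictures are saved under pics/ and viewed, and the job is handed in when it is done.

Besides the shell and the picture viewer there is one more tool, called after "Call:" as name(argument=value, ...) on one line, values as JSON. drive_tool: Moves the arm, as the interface text tells. Its arguments: {"type":"object","properties":{"series":{"type":"array","items":{"type":"object","properties":{"x":{"type":"number"},"y":{"type":"number"},"z":{"type":"number"},"ax":{"type":"number"},"ay":{"type":"number"},"az":{"type":"number"}}}},"hand":{"type":"number"}},"required":["series"]}

```bash
ls; mkdir -p pics; python3 - <<'E'
from plant import sensors,cams,manip
import cv2
print(sensors.state()); print(manip.pinch_z)
for n in ["scene","side","wrist"]:
    f=cams.grab_frame(n); cv2.imwrite(f"pics/{n}0.png",f["img"]); print(n,f["camera_matrix"].tolist(),f["cam_to_world"].round(4).tolist())
E
```

```text
pics
{'time': 0.0, 'joint_pos': array([-1.32200033e+00,  5.33603922e-02,  1.61433432e+00,  1.07877688e-06,
        1.47600397e+00, -1.18997687e-01]), 'joint_vel': array([-2.16323728e-04, -1.06677371e-04,  2.11896368e-03, -4.17363445e-07,
       -5.02606266e-04, -1.75154512e-04]), 'joint_efforts': array([ 1.15906027e-03, -3.93683660e+01, -3.70172524e+01, -1.10023478e-05,
        7.07971340e-03, -2.17717411e-05]), 'tool_pos': array([ 0.22455196, -0.5825179 ,  0.20213681]), 'tool_rot': array([-0.12855986, -0.69513566, -0.13004597,  0.69523148]), 'contact_force': array([ 0.12380012,  0.01060666, -0.10846212]), 'ft_torque': array([0.02706507, 0.01158914, 0.0273492 ]), 'gripper_width': 0.9986272879206134}
-0.0187
scene [[396.5904739493841, 0.0, 270.1039020625629], [0.0, 396.5904739493841, 209.18838768722412], [0.0, 0.0, 1.0]] [[0.6827, 0.6405, -0.3517, 0.9559], [0.7306, -0.6062, 0.3143, -0.3939], [-0.0119, -0.4715, -0.8818, 0.9688], [0.0, 0.0, 0.0, 1.0]]
side [[384.4728750565868, 0.0, 276.1839194518332], [0.0, 384.4728750565868, 207.02585689875818], [0.0, 0.0, 1.0]] [[0.9798, -0.1043, 0.1704, 0.4209], [-0.1998, -0.5128, 0.8349, -0.7718], [0.0003, -0.8521, -0.5233, 0.5399], [0.0, 0.0, 0.0, 1.0]]
wrist [[313.8966423685439, 0.0, 284.1417758923651], [0.0, 313.8966423685439, 213.38330624829047], [0.0, 0.0, 1.0]] [[0.3586, -0.8963, -0.261, 0.2913], [-0.9335, -0.3448, -0.0987, -0.558], [-0.0016, 0.279, -0.9603, 0.3726], [0.0, 0.0, 0.0, 1.0]]
```

View pics/scene0.png

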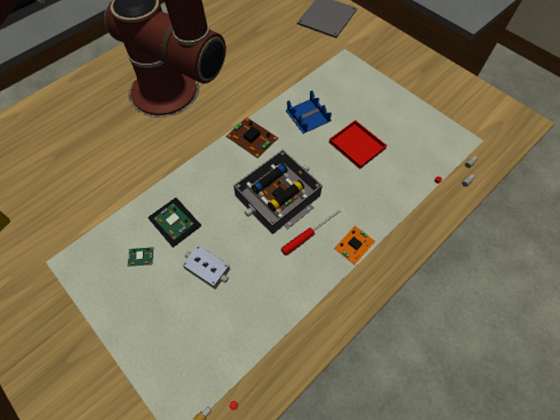

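View pics/side0.png

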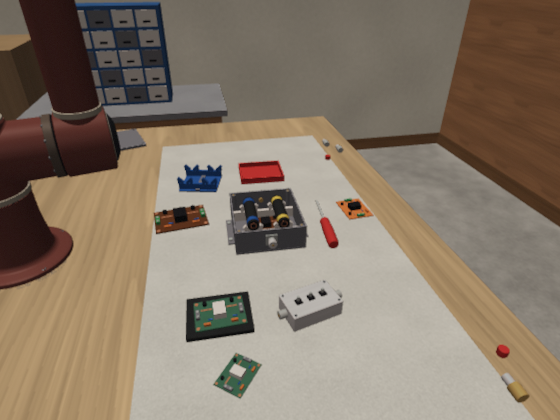

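View pics/wrist0.png

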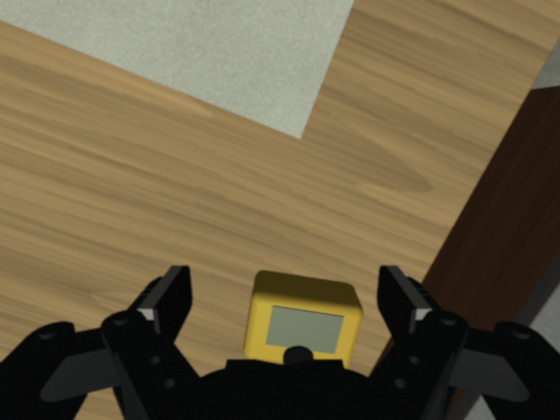

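The scene view shows these candidates:
- **Brown or orange boards:** a brown board at (252,136), a brown board in the box at (278,191), and an orange board at (355,244). The one in the box should be the smaller brown one.
- **Green boards:** one on the pad at (174,220) and a smaller one at (141,257). The one on the pad is the larger.

I'll enlarge crops to confirm this and to measure.

```bash
python3 - <<'E'
import cv2
s=cv2.imread("pics/scene0.png")
def c(n,im,x,y,w,h,k):
    cv2.imwrite(f"pics/{n}.png",cv2.resize(im[y:y+h,x:x+w],None,fx=k,fy=k,interpolation=cv2.INTER_CUBIC))
c("c_box",s,225,140,110,100,7)
c("c_rest",s,220,85,170,110,4.7)
c("c_pad",s,115,185,130,110,5.4)
d=cv2.imread("pics/side0.png")
c("d_box",d,145,155,170,110,4.7)
E
```

```text
(no output)
```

View pics/c_box.png

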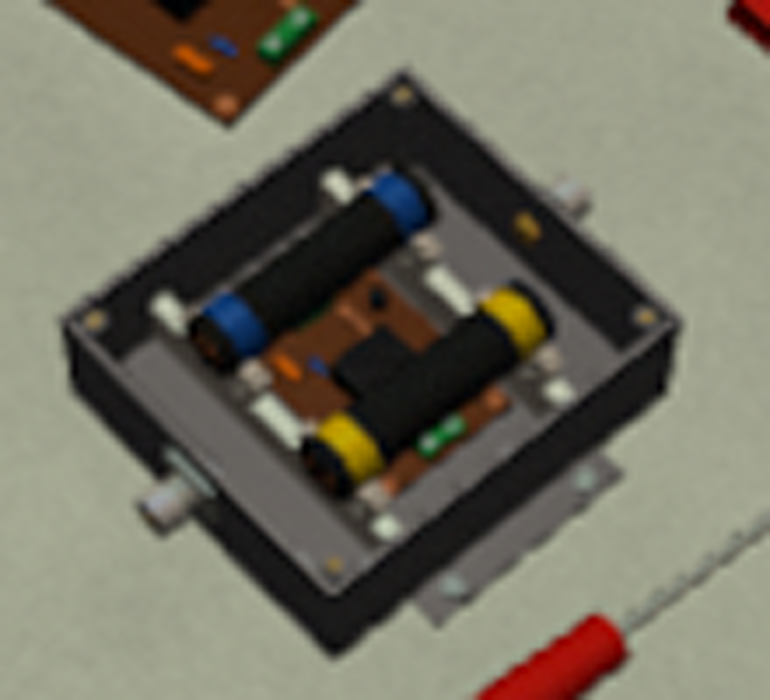

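View pics/c_rest.png

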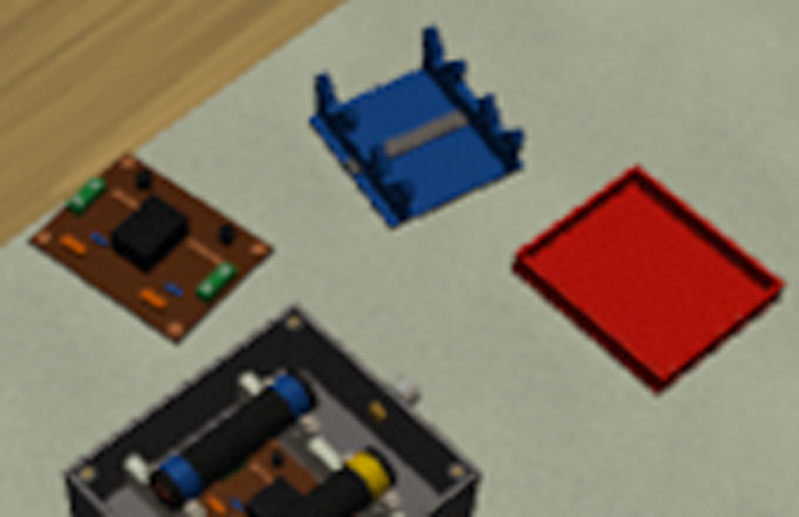

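View pics/c_pad.png

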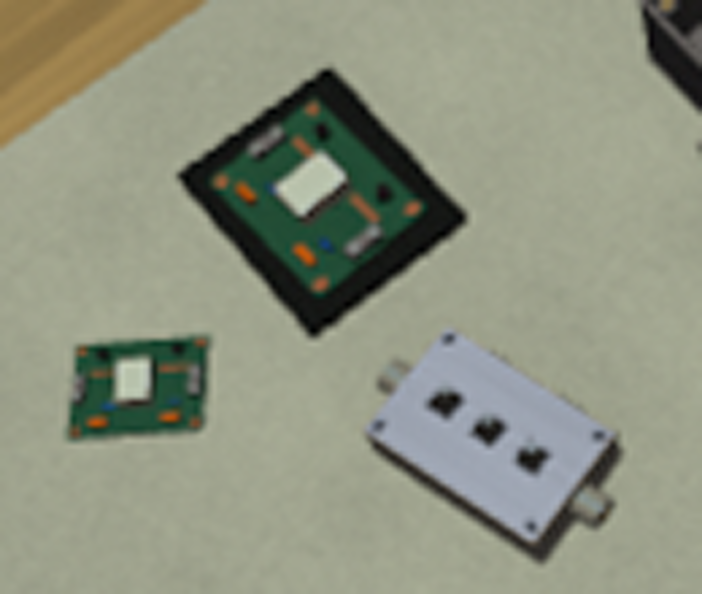

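View pics/d_box.png

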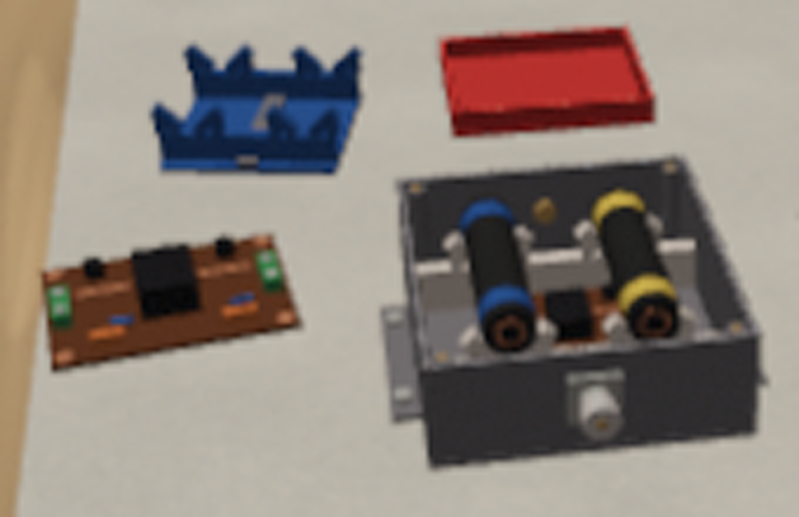

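```bash
cat > h.py <<'E'
import numpy as np
from scipy.optimize import least_squares
CAM={'scene':(np.array([[396.5904739493841,0,270.1039020625629],[0,396.5904739493841,209.18838768722412],[0,0,1]]),np.array([[0.6827,0.6405,-0.3517,0.9559],[0.7306,-0.6062,0.3143,-0.3939],[-0.0119,-0.4715,-0.8818,0.9688],[0,0,0,1]])),
'side':(np.array([[384.4728750565868,0,276.1839194518332],[0,384.4728750565868,207.02585689875818],[0,0,1]]),np.array([[0.9798,-0.1043,0.1704,0.4209],[-0.1998,-0.5128,0.8349,-0.7718],[0.0003,-0.8521,-0.5233,0.5399],[0,0,0,1]]))}
def ray(cam,u,v,z):
    K,T=cam if isinstance(cam,tuple) else CAM[cam]
    d=T[:3,:3]@np.linalg.solve(K,[u,v,1.]); o=T[:3,3]
    return o+d*(z-o[2])/d[2]
def proj(cam,P):
    K,T=cam if isinstance(cam,tuple) else CAM[cam]
    p=K@(T[:3,:3].T@(np.asarray(P)-T[:3,3])); return p[:2]/p[2]
def crop(x,y,k,u,v): return (u+.5)/k-.5+x,(v+.5)/k-.5+y
def fit(obs,p0):
    # obs: (cam,(u,v),(mx,my,mz))
    def P(p,m):
        c,s=np.cos(p[2]),np.sin(p[2]); return [p[0]+c*m[0]-s*m[1],p[1]+s*m[0]+c*m[1],m[2]]
    f=lambda p:np.concatenate([proj(c,P(p,m))-np.array(uv) for c,uv,m in obs])
    r=least_squares(f,p0,loss='soft_l1'); return r.x,f(r.x).reshape(-1,2).round(1)
E
cat > fit0.py <<'E'
from h import *
cb=lambda u,v:crop(225,140,7,u,v); cr=lambda u,v:crop(220,85,4.7,u,v); cp=lambda u,v:crop(115,185,5.4,u,v); cd=lambda u,v:crop(145,155,4.7,u,v)
def pr(n,o,p0):
    x,r=fit(o,p0); print(n,x.round(4),r.tolist())
a,b=.08,.09
pr('box',[('scene',cb(65,322),(-a,-b,.06)),('scene',cb(403,70),(-a,b,.06)),('scene',cb(682,322),(a,b,.06)),('scene',cb(333,594),(a,-b,.06)),
 ('side',cd(398,182),(-a,b,.06)),('side',cd(687,158),(a,b,.06)),('side',cd(760,333),(a,-b,.06)),('side',cd(420,365),(-a,-b,.06))],[.55,0,0])
a,b=.065,.056
pr('tray',[('scene',cr(513,264),(-a,-b,.02)),('scene',cr(638,166),(-a,b,.02)),('scene',cr(783,286),(a,b,.02)),('scene',cr(657,380),(a,-b,.02)),
 ('side',cd(440,38),(-a,b,.02)),('side',cd(628,27),(a,b,.02)),('side',cd(655,97),(a,-b,.02)),('side',cd(452,110),(-a,-b,.02))],[.55,.2,0])
a,b=.059,.048
pr('pad',[('scene',cp(179,176),(-a,-b,.01)),('scene',cp(330,67),(-a,b,.01)),('scene',cp(467,216),(a,b,.01)),('scene',cp(315,330),(a,-b,.01))],[.4,-.2,0])
a,b=.045,.034
pr('newb',[('scene',cp(207,180),(-a,-b,.013)),('scene',cp(315,98),(-a,b,.013)),('scene',cp(424,211),(a,b,.013)),('scene',cp(318,294),(a,-b,.013))],[.4,-.2,0])
a,b=.054,.052
pr('rest',[('scene',cr(309,121),(-a,-b,.006)),('scene',cr(395,225),(a,-b,.003)),('scene',cr(523,168),(a,b,.003)),
 ('side',cd(162,168),(-a,-b,.003)),('side',cd(335,171),(a,-b,.003))],[.4,.2,0])
# loose brown size
q=[ray('scene',*cr(*p),.003) for p in [(28,240),(127,152),(273,250),(177,344)]]
print('loose brown sides',[round(float(np.linalg.norm(q[i]-q[(i+1)%4])),4) for i in range(4)], sum(q)/4)
# core ends
for n,e in [('blue',[(228,330),(403,205)]),('yel',[(342,450),(512,318)])]:
    print(n,[ray('scene',*cb(*p),.056).round(4) for p in e])
E
python3 fit0.py
```

```text
box [ 0.5517 -0.0049 -0.0351] [[-1.4, -1.1], [0.1, -1.1], [0.1, -0.9], [-0.6, 0.2], [0.1, -1.1], [0.3, -0.9], [0.9, 0.4], [0.7, 0.5]]
tray [ 0.5888  0.2878 -0.0578] [[-0.5, -2.7], [-0.7, -0.7], [0.0, -0.2], [0.2, 0.1], [0.4, -0.3], [0.7, -0.4], [0.6, 0.3], [0.1, 0.4]]
pad [ 0.421  -0.2648 -0.0118] [[-0.5, -0.0], [0.2, -0.6], [0.6, -0.3], [-0.3, 1.0]]
newb [ 0.4201 -0.2675  0.0193] [[0.0, -0.0], [-0.0, -0.2], [0.3, -0.3], [-0.2, 0.6]]
rest [ 0.4058  0.2681 -0.2358] [[-0.3, -1.2], [-0.7, 0.5], [0.3, -0.5], [0.1, -0.0], [0.7, -0.0]]
loose brown sides [0.0968, 0.1282, 0.096, 0.1293] [0.34803294 0.08114223 0.003     ]
blue [array([ 0.5177, -0.047 ,  0.056 ]), array([0.5225, 0.0417, 0.056 ])]
yel [array([ 0.5862, -0.0514,  0.056 ]), array([0.589, 0.036, 0.056])]
```

```bash
cat >> h.py <<'E'
from scipy.spatial.transform import Rotation as Rr
def tool():
    from plant import sensors
    s=sensors.state(); q=s['tool_rot']; return s,Rr.from_quat([q[1],q[2],q[3],q[0]])
def Rdown(psi):
    # tool x down, tool y horizontal at angle psi in world
    x=np.array([0,0,-1.]); y=np.array([np.cos(psi),np.sin(psi),0]); z=np.cross(x,y)
    return Rr.from_matrix(np.c_[x,y,z])
def go(x,y,z,psi):
    """needed shift (25mm) and turn (5deg) from measured pose; z is TCP height"""
    s,R=tool(); d=R.inv().apply(np.array([x,y,z])-s['tool_pos'])/.025
    best=min([psi,psi+np.pi],key=lambda p:(R.inv()*Rdown(p)).magnitude())
    r=(R.inv()*Rdown(best)).as_rotvec(degrees=True)/5
    print('shift xyz',d.round(2),'turn',r.round(2),'t',round(s['time'],2),'F',s['contact_force'].round(1),'hand',round(s['gripper_width'],3),'pos',s['tool_pos'].round(4))
    ty=R.as_matrix()[:,1]; print('  psi now',round(np.arctan2(ty[1],ty[0]),4))
E
python3 - <<'E'
from h import *
go(.5517,-.03,.23,-.035)
s,R=tool(); print(R.as_matrix().round(2))
E
```

```text
shift xyz [ -1.07 -15.93 -20.16] turn [-1.338e+01 -1.000e-02  2.000e-02] t 0.15 F [ 0.  -0.5 -0.1] hand 1.0 pos [ 0.2246 -0.5827  0.2024]
  psi now -1.203
[[-0.    0.36 -0.93]
 [ 0.   -0.93 -0.36]
 [-1.   -0.   -0.  ]]
```

Call:
drive_tool(series=[{"x": -0.2,"y": -1,"z": -1.25,"ax": -0.8},{"x": -0.5,"y": -2,"z": -2.5,"ax": -1.8},{"x": -0.8,"y": -3,"z": -3.8,"ax": -2.9},{"x": -1,"y": -4,"z": -5,"ax": -4},{"x": -1,"y": -5,"z": -6.3,"ax": -5.2}], hand=0.5)

```text
schema error: expected keys x, y, z, ax, ay, az
```

```bash
python3 -c "
from h import *
go(.5517,-.03,.23,-.035)"
```

```text
shift xyz [ -1.07 -15.93 -20.16] turn [-1.338e+01 -1.000e-02  2.000e-02] t 0.15 F [ 0.  -0.5 -0.1] hand 1.0 pos [ 0.2246 -0.5827  0.2024]
  psi now -1.203
```

Call:
drive_tool(series=[{"x": -0.2,"y": -1,"z": -1.25,"ax": -0.8,"ay": 0,"az": 0},{"x": -0.5,"y": -2,"z": -2.5,"ax": -1.8,"ay": 0,"az": 0},{"x": -0.8,"y": -3,"z": -3.8,"ax": -2.9,"ay": 0,"az": 0},{"x": -1,"y": -4,"z": -5,"ax": -4,"ay": 0,"az": 0},{"x": -1,"y": -5,"z": -6.3,"ax": -5.2,"ay": 0,"az": 0}], hand=0.5)

```text
time: 0.57
tool_pos: [0.3274, -0.4088, 0.2295]
tool_rot: [0.284, 0.648, 0.283, -0.648]
contact_force: [1.0, 0.6, -0.0]
gripper_width: 0.499
```

```bash
python3 -c "
from h import *
go(.5517,-.03,.23,-.035)"
```

```text
shift xyz [ -0.04  -3.68 -17.22] turn [-8.14  0.01 -0.02] t 0.57 F [ 1.   0.6 -0. ] hand 0.499 pos [ 0.3274 -0.4088  0.2295]
  psi now -0.7453
```

Call:
drive_tool(series=[{"x": 0,"y": -0.3,"z": -1.6,"ax": -1.2,"ay": 0,"az": 0},{"x": 0,"y": -0.6,"z": -3.2,"ax": -2.4,"ay": 0,"az": 0},{"x": 0,"y": -1,"z": -4.8,"ax": -3.6,"ay": 0,"az": 0},{"x": 0,"y": -1.4,"z": -6.4,"ax": -4.8,"ay": 0,"az": 0},{"x": 0,"y": -1.7,"z": -8,"ax": -6,"ay": 0,"az": 0}])

```text
time: 0.98
tool_pos: [0.4321, -0.2324, 0.2282]
tool_rot: [0.442, 0.552, 0.442, -0.552]
contact_force: [0.2, -0.6, 0.9]
gripper_width: 0.498
```

```bash
python3 -c "
from h import *
go(.5517,-.03,.23,-.035)"
```

```text
shift xyz [-0.07  2.89 -8.95] turn [-2.13  0.   -0.  ] t 0.98 F [ 0.2 -0.6  0.9] hand 0.498 pos [ 0.4321 -0.2324  0.2282]
  psi now -0.2207
```

Call:
drive_tool(series=[{"x": 0,"y": 0.5,"z": -1.6,"ax": -0.5,"ay": 0,"az": 0},{"x": 0,"y": 1,"z": -3.2,"ax": -1,"ay": 0,"az": 0},{"x": 0,"y": 1.5,"z": -4.8,"ax": -1.5,"ay": 0,"az": 0},{"x": 0,"y": 2,"z": -6.4,"ax": -2,"ay": 0,"az": 0},{"x": 0,"y": 2.5,"z": -8,"ax": -2.1,"ay": 0,"az": 0}])

```text
time: 1.4
tool_pos: [0.5374, -0.0525, 0.2282]
tool_rot: [-0.49, -0.51, -0.49, 0.51]
contact_force: [0.8, -1.0, 0.3]
gripper_width: 0.503
```

Call:
drive_tool(series=[{"x": 0,"y": 0.2,"z": -0.6,"ax": 0,"ay": 0,"az": 0},{"x": 0,"y": 0.2,"z": -0.6,"ax": 0,"ay": 0,"az": 0},{"x": 0,"y": 0.2,"z": -0.6,"ax": 0,"ay": 0,"az": 0}])

```text
time: 1.65
tool_pos: [0.5424, -0.0392, 0.2279]
tool_rot: [-0.49, -0.51, -0.49, 0.51]
contact_force: [0.3, -0.1, -0.3]
gripper_width: 0.5
```

```bash
cat >> h.py <<'E'
def wrist(name):
    from plant import cams
    import cv2,pickle
    f=cams.grab_frame('wrist'); cv2.imwrite(f'pics/{name}.png',cv2.resize(f['img'],None,fx=1.4,fy=1.4,interpolation=cv2.INTER_CUBIC))
    pickle.dump((f['camera_matrix'],f['cam_to_world']),open(f'pics/{name}.pkl','wb'))
def wcam(name):
    import pickle; return pickle.load(open(f'pics/{name}.pkl','rb'))
def w(name,u,v,z): return ray(wcam(name),*crop(0,0,1.4,u,v),z).round(4)
E
python3 -c "
from h import *
go(.5517,-.03,.23,-.035); wrist('w1')"
```

```text
shift xyz [-0.08  0.36 -0.38] turn [-0.06  0.    0.01] t 1.65 F [ 0.3 -0.1 -0.3] hand 0.5 pos [ 0.5424 -0.0392  0.2279]
  psi now -0.0404
```

View pics/w1.png

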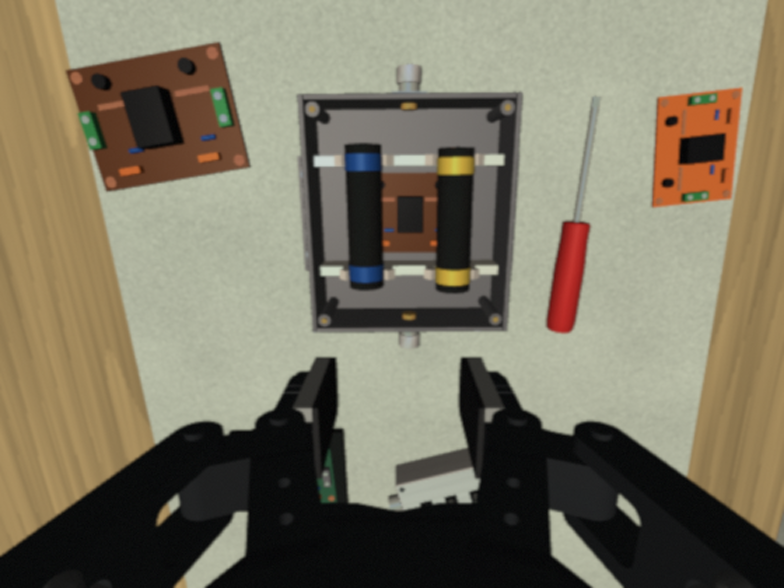

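The wrist view shows the box from above. Blue core runs (363,152)–(366,284), yellow core (457,156)–(453,286), and the small brown board with its relay sits between them at (410,214). The loose brown board at (160,115) is clearly bigger.

```bash
python3 - <<'E'
from h import *
W=wcam('w1'); C=lambda u,v:crop(0,0,1.4,u,v)
a,b=.08,.09
x,r=fit([(W,C(298,94),(-a,b,.06)),(W,C(522,92),(a,b,.06)),(W,C(507,330),(a,-b,.06)),(W,C(314,331),(-a,-b,.06))],[.55,0,0]); print('box',x.round(4),r.tolist())
a,b=.08,.09
for n,e in [('blue',[(363,145),(367,289)]),('yel',[(457,149),(453,291)])]:
    print(n,[w('w1',*p,.05) for p in e])
print('core top mid', w('w1',364.5,217,.064),w('w1',455,220,.064))
print('relay',w('w1',410,214,.027),'bolts 0.06',[w('w1',*p,.06) for p in [(312,108),(508,107),(495,319),(324,320)]])
E
```

```text
box [ 0.5533 -0.0061 -0.0326] [[-0.9, -0.4], [1.2, -0.6], [0.7, 0.9], [-0.9, 1.3]]
blue [array([0.5201, 0.0507, 0.05  ]), array([ 0.5163, -0.0608,  0.05  ])]
yel [array([0.5905, 0.045 , 0.05  ]), array([ 0.5868, -0.0654,  0.05  ])]
core top mid [ 0.519  -0.0012  0.064 ] [ 0.587  -0.0062  0.064 ]
relay [ 0.5541 -0.0038  0.027 ] bolts 0.06 [array([0.4862, 0.0765, 0.06  ]), array([0.6255, 0.0714, 0.06  ]), array([ 0.6195, -0.0876,  0.06  ]), array([ 0.4806, -0.0828,  0.06  ])]
```

```bash
python3 -c "
from h import *
go(.5182,-.0043,.034,-.034)"
```

```text
shift xyz [ 7.76 -1.01 -1.4 ] turn [-0.09  0.01  0.01] t 1.7 F [-0.3 -0.5  0.1] hand 0.499 pos [ 0.5421 -0.0401  0.228 ]
  psi now -0.042
```

Call:
drive_tool(series=[{"x": 0,"y": -0.6,"z": -0.8,"ax": -0.1,"ay": 0,"az": 0},{"x": 1.2,"y": -1,"z": -1.4,"ax": -0.1,"ay": 0,"az": 0},{"x": 2.7,"y": -1,"z": -1.4,"ax": -0.1,"ay": 0,"az": 0},{"x": 4.2,"y": -1,"z": -1.4,"ax": -0.1,"ay": 0,"az": 0},{"x": 5,"y": -1,"z": -1.4,"ax": -0.1,"ay": 0,"az": 0}])

```text
time: 2.12
tool_pos: [0.5158, -0.0049, 0.0989]
tool_rot: [-0.49, -0.508, -0.492, 0.51]
contact_force: [-1.5, -0.1, -0.7]
gripper_width: 0.5
```

Call:
drive_tool(series=[{"x": 0,"y": 0,"z": 0,"ax": 0,"ay": 0,"az": 0},{"x": 0,"y": 0,"z": 0,"ax": 0,"ay": 0,"az": 0}])

```text
time: 2.28
tool_pos: [0.5178, -0.005, 0.1025]
tool_rot: [-0.49, -0.508, -0.492, 0.509]
contact_force: [0.8, -0.1, 0.7]
gripper_width: 0.5
```

```bash
python3 -c "
from h import *
go(.5182,-.0043,.034,-.034); wrist('w2')"
```

```text
shift xyz [ 2.74  0.02 -0.03] turn [-0.02 -0.    0.03] t 2.28 F [ 0.8 -0.1  0.7] hand 0.5 pos [ 0.5178 -0.005   0.1025]
  psi now -0.0357
```

View pics/w2.png

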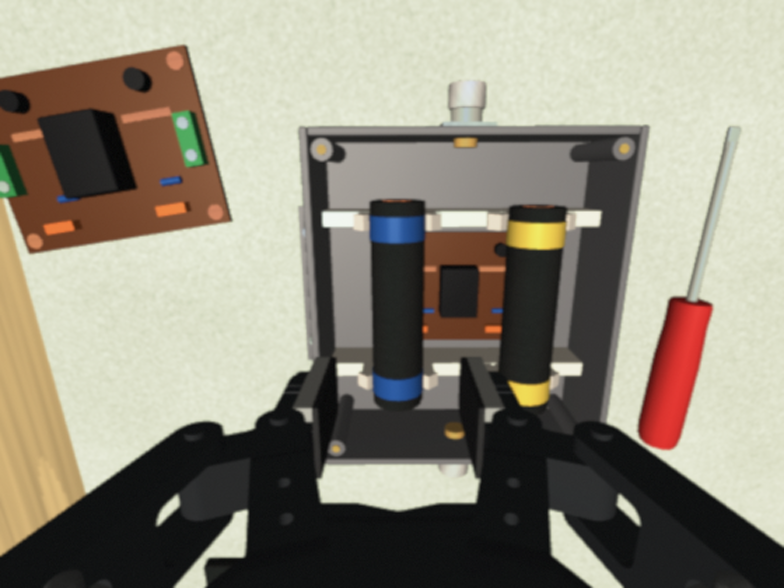

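Call:
drive_tool(series=[{"x": 0.6,"y": 0,"z": 0,"ax": 0,"ay": 0,"az": 0},{"x": 1.2,"y": 0,"z": 0,"ax": 0,"ay": 0,"az": 0},{"x": 1.8,"y": 0,"z": 0,"ax": 0,"ay": 0,"az": 0},{"x": 2.4,"y": 0,"z": 0,"ax": 0,"ay": 0,"az": 0},{"x": 2.7,"y": 0,"z": 0,"ax": 0,"ay": 0,"az": 0}], hand=0.44)

```text
time: 2.75
tool_pos: [0.5203, -0.0046, 0.0372]
tool_rot: [0.492, 0.509, 0.491, -0.508]
contact_force: [0.4, -0.5, -0.1]
gripper_width: 0.44
```

Call:
drive_tool(series=[{"x": 0,"y": 0,"z": 0,"ax": 0,"ay": 0,"az": 0},{"x": 0,"y": 0,"z": 0,"ax": 0,"ay": 0,"az": 0}])

```text
time: 2.92
tool_pos: [0.5203, -0.0043, 0.0376]
tool_rot: [0.492, 0.509, 0.491, -0.508]
contact_force: [0.3, -0.6, 0.3]
gripper_width: 0.441
```

```bash
python3 -c "
from h import *
go(.5182,-.0043,.034,-.034); wrist('w3')"
```

```text
shift xyz [ 0.14 -0.08  0.  ] turn [-0.    0.   -0.03] t 2.92 F [ 0.3 -0.6  0.3] hand 0.441 pos [ 0.5203 -0.0043  0.0376]
  psi now -0.0341
```

View pics/w3.png

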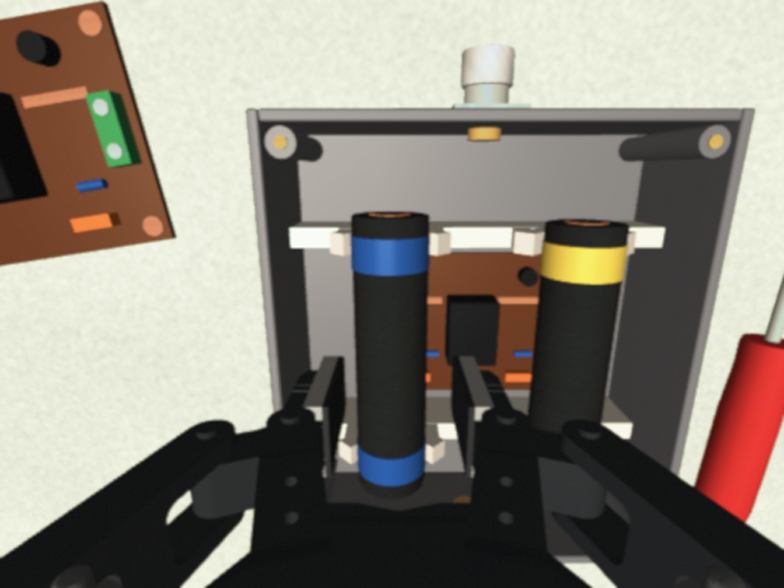

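Call:
drive_tool(series=[{"x": 0.15,"y": -0.07,"z": 0,"ax": 0,"ay": 0,"az": 0},{"x": 0.15,"y": -0.07,"z": 0,"ax": 0,"ay": 0,"az": 0},{"x": 0.15,"y": -0.07,"z": 0,"ax": 0,"ay": 0,"az": 0}])

```text
time: 3.22
tool_pos: [0.5175, -0.0038, 0.0326]
tool_rot: [0.492, 0.508, 0.491, -0.508]
contact_force: [-0.6, -0.2, 0.2]
gripper_width: 0.442
```

Call:
drive_tool(series=[{"x": 0,"y": 0,"z": 0,"ax": 0,"ay": 0,"az": 0},{"x": 0,"y": 0,"z": 0,"ax": 0,"ay": 0,"az": 0},{"x": 0,"y": 0,"z": 0,"ax": 0,"ay": 0,"az": 0},{"x": 0,"y": 0,"z": 0,"ax": 0,"ay": 0,"az": 0},{"x": 0,"y": 0,"z": 0,"ax": 0,"ay": 0,"az": 0}], hand=0.1)

```text
time: 3.63
tool_pos: [0.5179, -0.0038, 0.0349]
tool_rot: [-0.492, -0.508, -0.492, 0.508]
contact_force: [-7.2, 0.5, 14.1]
gripper_width: 0.106
```

```bash
python3 -c "
from h import *
go(.5182,-.0043,.034,-.034)"
```

```text
shift xyz [0.04 0.01 0.02] turn [0.01 0.   0.  ] t 3.63 F [-7.2  0.5 14.1] hand 0.106 pos [ 0.5179 -0.0038  0.0349]
  psi now -0.0333
```

```bash
python3 -c "
from h import *
go(.5182,-.0043,.034,-.034); wrist('w4')"
```

```text
shift xyz [0.04 0.01 0.02] turn [0.01 0.   0.  ] t 3.63 F [-7.2  0.5 14.1] hand 0.106 pos [ 0.5179 -0.0038  0.0349]
  psi now -0.0333
```

View pics/w4.png

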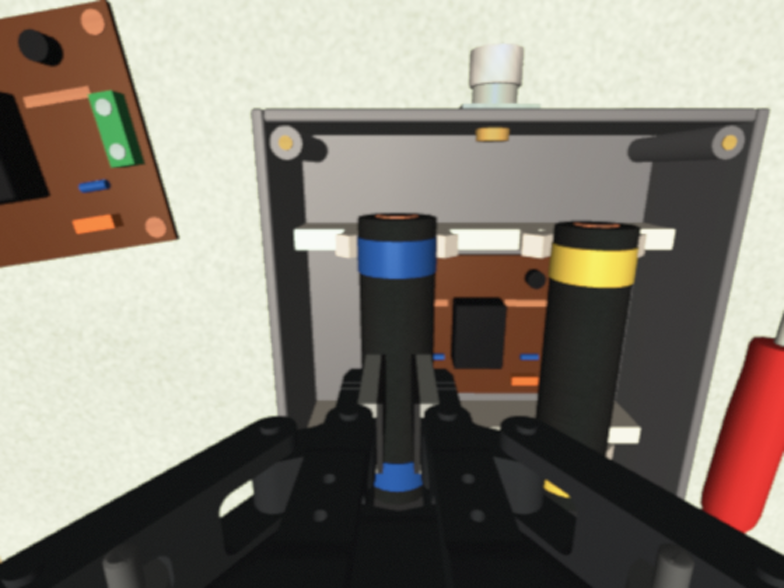

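```bash
python3 -c "
from h import *
W=wcam('w4'); s,R=tool()
for d in [0,-.0187]:
  for yy in [-.0045,.0045,-.014,.014]:
    p=s['tool_pos']+R.apply([d,yy,0]); print(d,yy,p.round(3),(proj(W,p)*1.4).round(0))
for z in (.05,.06,.07): print(z,(proj(W,[.5179,-.0038+.011,z])*1.4).round())
print(proj(W,[.5199,.0505,.05])*1.4,proj(W,[.5165,-.0595,.05])*1.4)
"
```

```text
0 -0.0045 [ 0.513 -0.004  0.035] [386. 347.]
0 0.0045 [ 0.522 -0.004  0.035] [407. 346.]
0 -0.014 [ 0.504 -0.003  0.035] [363. 347.]
0 0.014 [ 0.532 -0.004  0.035] [430. 346.]
-0.0187 -0.0045 [ 0.513 -0.004  0.054] [385. 366.]
-0.0187 0.0045 [ 0.522 -0.004  0.054] [409. 366.]
-0.0187 -0.014 [ 0.504 -0.003  0.054] [359. 366.]
-0.0187 0.014 [ 0.532 -0.004  0.054] [434. 366.]
0.05 [396. 335.]
0.06 [395. 345.]
0.07 [395. 356.]
[396.92001062 218.40749624] [397.96547572 483.70814088]
```

```bash
python3 - <<'E'
from plant import cams
import cv2
for n,(x,y,w,h,k) in {'side':(200,120,130,130,4.5),'scene':(200,100,150,130,4.5)}.items():
    f=cams.grab_frame(n)['img']; cv2.imwrite(f'pics/{n}4.png',cv2.resize(f[y:y+h,x:x+w],None,fx=k,fy=k,interpolation=cv2.INTER_CUBIC))
E
```

```text
(no output)
```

View pics/side4.png

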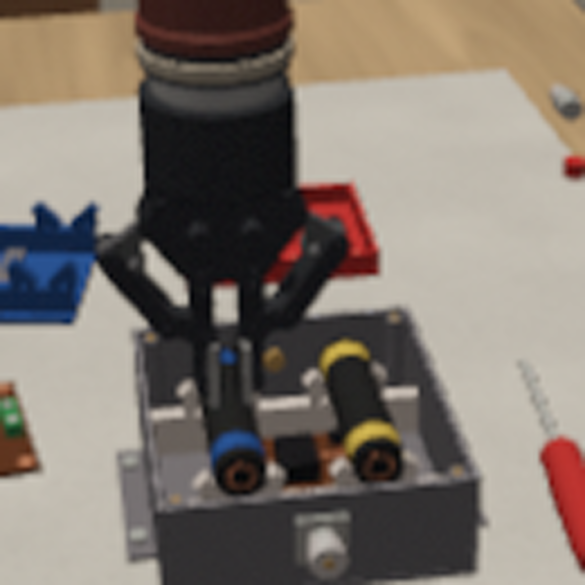

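View pics/scene4.png

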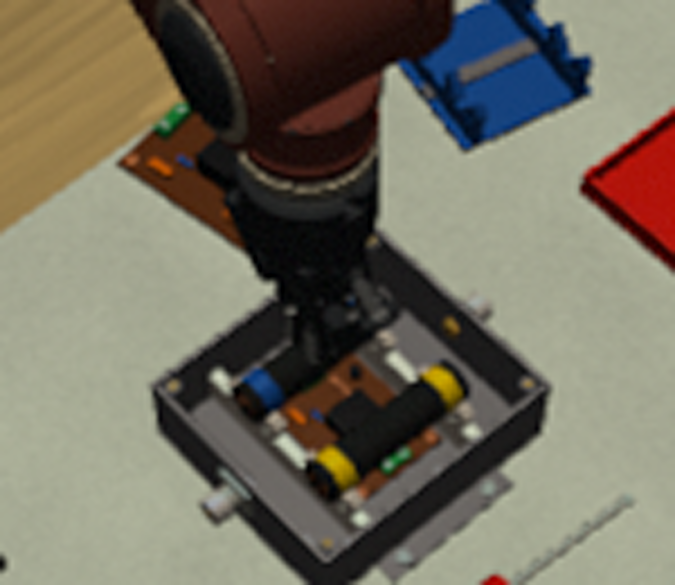

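```bash
python3 -c "
from h import *
for z in (.035,.045,.055,.064,.07):
  for y in (-.015,.007):
    print(z,y,[((proj('side',[.518+dx,y,z])-[200,120])*4.5).round(0).tolist() for dx in(-.014,-.006,.006,.014)])
"
```

```text
0.035 -0.015 [[210.0, 455.0], [225.0, 454.0], [247.0, 451.0], [262.0, 449.0]]
0.035 0.007 [[204.0, 433.0], [219.0, 431.0], [241.0, 429.0], [256.0, 427.0]]
0.045 -0.015 [[209.0, 439.0], [224.0, 438.0], [247.0, 435.0], [262.0, 434.0]]
0.045 0.007 [[204.0, 417.0], [218.0, 416.0], [241.0, 413.0], [255.0, 412.0]]
0.055 -0.015 [[208.0, 423.0], [224.0, 422.0], [246.0, 419.0], [262.0, 417.0]]
0.055 0.007 [[203.0, 401.0], [218.0, 400.0], [240.0, 397.0], [255.0, 396.0]]
0.064 -0.015 [[208.0, 409.0], [223.0, 407.0], [246.0, 404.0], [261.0, 403.0]]
0.064 0.007 [[202.0, 387.0], [217.0, 385.0], [240.0, 383.0], [254.0, 381.0]]
0.07 -0.015 [[207.0, 399.0], [223.0, 397.0], [246.0, 395.0], [261.0, 393.0]]
0.07 0.007 [[202.0, 377.0], [217.0, 376.0], [239.0, 373.0], [254.0, 372.0]]
```

```bash
python3 - <<'E'
from plant import cams
import cv2
f=cams.grab_frame('side')['img']; x,y,w,h=225,180,60,60; cv2.imwrite('pics/side5.png',cv2.resize(f[y:y+h,x:x+w],None,fx=10,fy=10,interpolation=cv2.INTER_CUBIC))
E
```

```text
(no output)
```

View pics/side5.png

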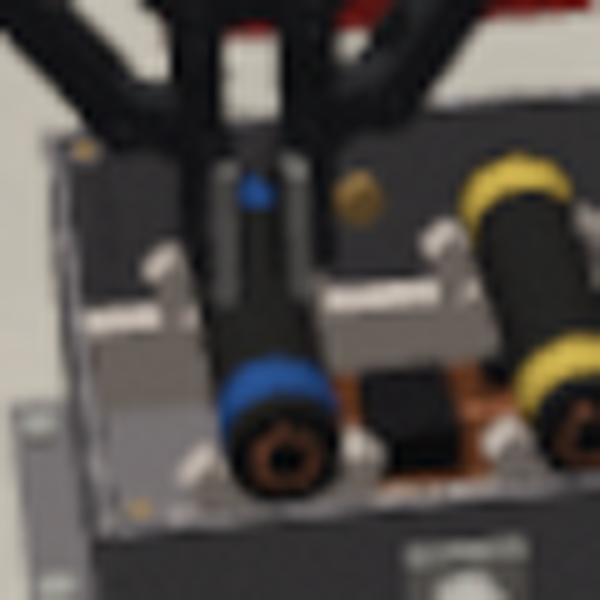

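The tips are resting on top of the core (z≈0.064) instead of around it. They sit about 29 mm further back than the stated TCP. I'll back off, reopen, go lower and re-check.

Call:
drive_tool(series=[{"x": -0.2,"y": 0,"z": 0,"ax": 0,"ay": 0,"az": 0},{"x": -0.4,"y": 0,"z": 0,"ax": 0,"ay": 0,"az": 0},{"x": -0.4,"y": 0,"z": 0,"ax": 0,"ay": 0,"az": 0}])

```text
time: 4.08
tool_pos: [0.5182, -0.0039, 0.0433]
tool_rot: [0.492, 0.509, 0.491, -0.508]
contact_force: [0.8, -0.6, -0.4]
gripper_width: 0.102
```

Call:
drive_tool(series=[{"x": 0,"y": 0,"z": 0,"ax": 0,"ay": 0,"az": 0},{"x": 0,"y": 0,"z": 0,"ax": 0,"ay": 0,"az": 0},{"x": 0,"y": 0,"z": 0,"ax": 0,"ay": 0,"az": 0},{"x": 0,"y": 0,"z": 0,"ax": 0,"ay": 0,"az": 0}], hand=0.44)

```text
time: 4.42
tool_pos: [0.5169, -0.0037, 0.0417]
tool_rot: [-0.491, -0.508, -0.492, 0.509]
contact_force: [0.7, -0.3, -0.1]
gripper_width: 0.442
```

```bash
python3 -c "
from h import *
go(.5182,-.0043,.016,-.034); wrist('w5')"
```

```text
shift xyz [1.03 0.05 0.02] turn [ 0.   -0.    0.01] t 4.42 F [ 0.7 -0.3 -0.1] hand 0.442 pos [ 0.5169 -0.0037  0.0417]
  psi now -0.0337
```

View pics/w5.png

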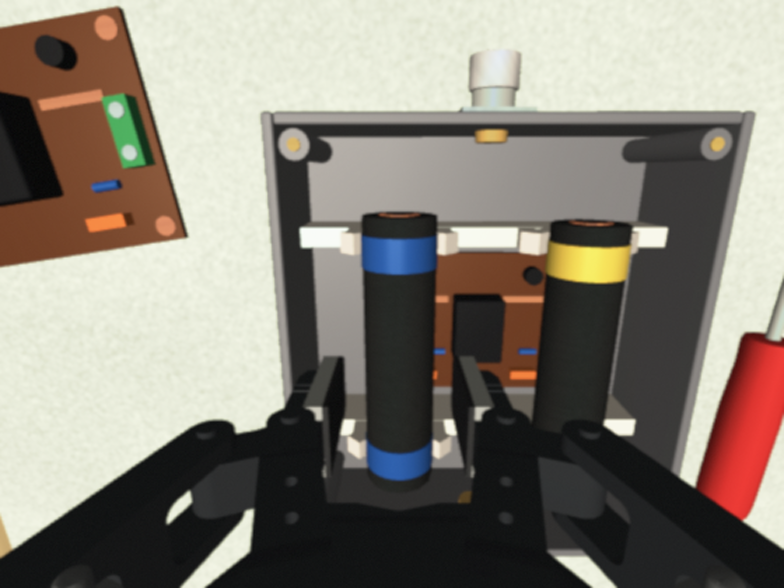

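Call:
drive_tool(series=[{"x": 0.3,"y": 0.04,"z": 0,"ax": 0,"ay": 0,"az": 0},{"x": 0.6,"y": 0.04,"z": 0,"ax": 0,"ay": 0,"az": 0},{"x": 1,"y": 0.04,"z": 0,"ax": 0,"ay": 0,"az": 0},{"x": 1,"y": 0.04,"z": 0,"ax": 0,"ay": 0,"az": 0},{"x": 1,"y": 0.04,"z": 0,"ax": 0,"ay": 0,"az": 0}])

```text
time: 4.88
tool_pos: [0.517, -0.0036, 0.0155]
tool_rot: [-0.491, -0.508, -0.492, 0.509]
contact_force: [0.2, 0.0, -0.1]
gripper_width: 0.439
```

```bash
python3 -c "
from h import *
go(.5182,-.0043,.004,-.034); wrist('w6')"
```

```text
shift xyz [0.46 0.05 0.03] turn [ 0.   -0.    0.04] t 4.88 F [ 0.2  0.  -0.1] hand 0.439 pos [ 0.517  -0.0036  0.0155]
  psi now -0.0336
```

View pics/w6.png

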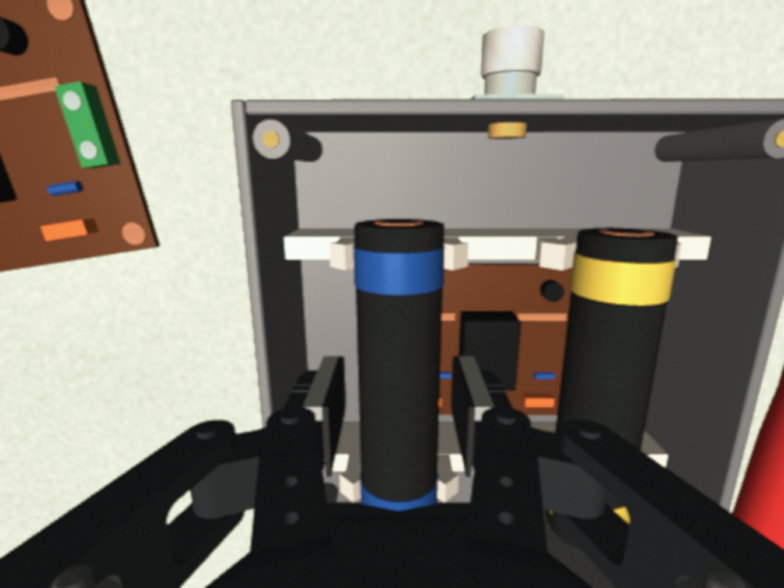

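```bash
python3 -c "
from h import *
for z in (.04,.045,.05): print(w('w6',400,358,z),w('w6',343,358,z),w('w6',457,358,z))
for v in (221,): print('core far end', w('w6',400,v,.06))"
```

```text
[0.5185 0.0021 0.04  ] [0.4979 0.0028 0.04  ] [0.5389 0.0014 0.04  ]
[0.5185 0.0043 0.045 ] [0.4987 0.005  0.045 ] [0.5383 0.0036 0.045 ]
[0.5186 0.0065 0.05  ] [0.4995 0.0071 0.05  ] [0.5377 0.0059 0.05  ]
core far end [0.5201 0.053  0.06  ]
```

Call:
drive_tool(series=[{"x": 0.25,"y": 0.05,"z": 0,"ax": 0,"ay": 0,"az": 0},{"x": 0.5,"y": 0.05,"z": 0,"ax": 0,"ay": 0,"az": 0},{"x": 0.5,"y": 0.05,"z": 0,"ax": 0,"ay": 0,"az": 0},{"x": 0.5,"y": 0.05,"z": 0,"ax": 0,"ay": 0,"az": 0}])

```text
time: 5.27
tool_pos: [0.519, -0.0038, 0.004]
tool_rot: [-0.491, -0.508, -0.492, 0.509]
contact_force: [-0.4, -0.3, 0.3]
gripper_width: 0.438
```

Call:
drive_tool(series=[{"x": 0,"y": 0,"z": 0,"ax": 0,"ay": 0,"az": 0},{"x": 0,"y": 0,"z": 0,"ax": 0,"ay": 0,"az": 0},{"x": 0,"y": 0,"z": 0,"ax": 0,"ay": 0,"az": 0},{"x": 0,"y": 0,"z": 0,"ax": 0,"ay": 0,"az": 0}], hand=0.1)

```text
time: 5.6
tool_pos: [0.5172, -0.0037, 0.0047]
tool_rot: [-0.49, -0.507, -0.493, 0.51]
contact_force: [-7.5, -0.2, 6.7]
gripper_width: 0.308
```

```bash
python3 -c "
from h import *
go(.5182,-.0043,.18,-.034); wrist('w7')"
```

```text
shift xyz [-7.01 -0.    0.02] turn [0.01 0.   0.07] t 5.6 F [-7.5 -0.2  6.7] hand 0.308 pos [ 0.5172 -0.0037  0.0047]
  psi now -0.0333
```

View pics/w7.png

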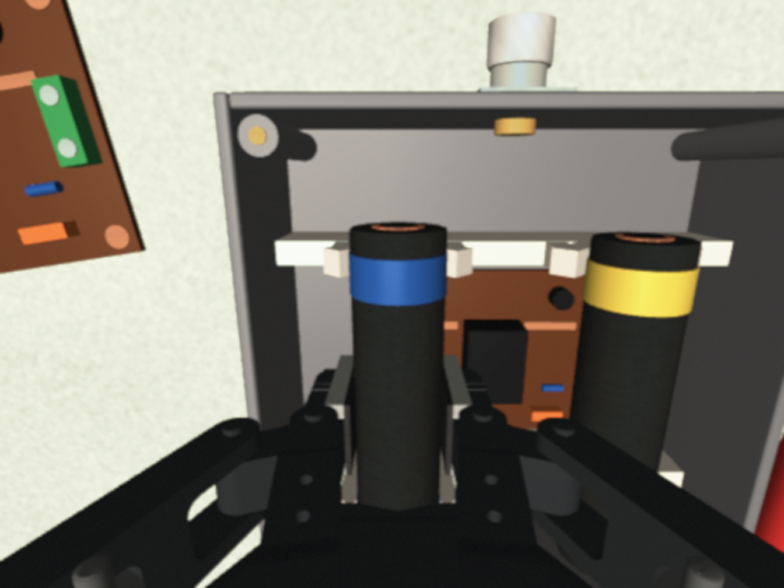

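Blue core is gripped (opening 0.308, pads on both sides). Now lifting.

Call:
drive_tool(series=[{"x": -0.5,"y": 0,"z": 0,"ax": 0,"ay": 0,"az": 0},{"x": -1.5,"y": 0,"z": 0,"ax": 0,"ay": 0,"az": 0},{"x": -2.8,"y": 0,"z": 0,"ax": 0,"ay": 0,"az": 0},{"x": -4,"y": 0,"z": 0,"ax": 0,"ay": 0,"az": 0},{"x": -5,"y": 0,"z": 0,"ax": 0,"ay": 0,"az": 0}])

```text
time: 6.07
tool_pos: [0.5203, -0.0039, 0.1327]
tool_rot: [0.492, 0.509, 0.491, -0.508]
contact_force: [0.5, -0.1, -2.0]
gripper_width: 0.308
```

```bash
python3 -c "
from h import *
go(.3718,.2,.13,-.2358); wrist('w8')"
```

```text
shift xyz [ 0.09 -6.21 -7.95] turn [ 2.32 -0.   -0.04] t 6.07 F [ 0.5 -0.1 -2. ] hand 0.308 pos [ 0.5203 -0.0039  0.1327]
  psi now -0.0337
```

View pics/w8.png

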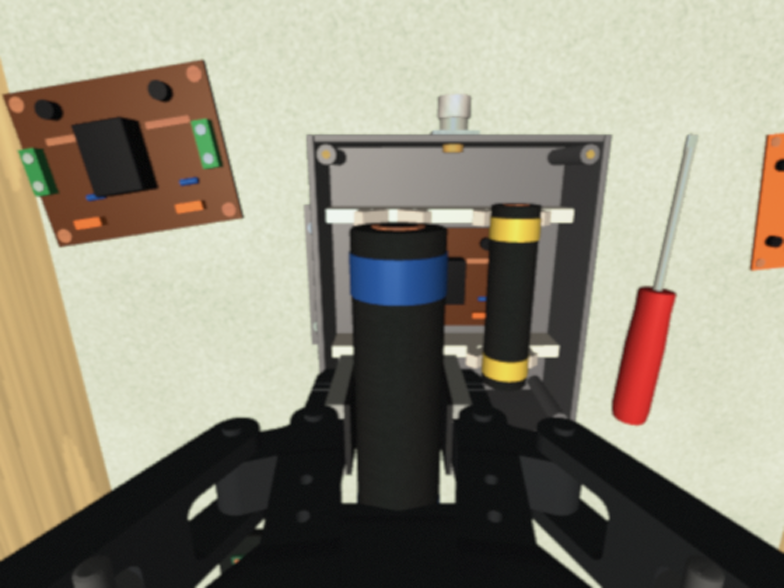

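Call:
drive_tool(series=[{"x": 0,"y": -0.9,"z": -1.2,"ax": 0.3,"ay": 0,"az": 0},{"x": 0,"y": -1.8,"z": -2.4,"ax": 0.8,"ay": 0,"az": 0},{"x": 0,"y": -2.7,"z": -3.6,"ax": 1.3,"ay": 0,"az": 0},{"x": 0,"y": -3.6,"z": -4.8,"ax": 1.8,"ay": 0,"az": 0},{"x": 0,"y": -4.5,"z": -6,"ax": 2.3,"ay": 0,"az": 0}])

```text
time: 6.53
tool_pos: [0.4111, 0.151, 0.1298]
tool_rot: [0.437, 0.556, 0.437, -0.555]
contact_force: [0.4, 1.4, -1.6]
gripper_width: 0.307
```

Call:
drive_tool(series=[{"x": 0,"y": 0,"z": 0,"ax": 0,"ay": 0,"az": 0},{"x": 0,"y": 0,"z": 0,"ax": 0,"ay": 0,"az": 0}])

```text
time: 6.7
tool_pos: [0.4113, 0.1512, 0.1297]
tool_rot: [0.439, 0.554, 0.439, -0.554]
contact_force: [-0.2, 0.3, -2.6]
gripper_width: 0.307
```

```bash
python3 -c "
from h import *
go(.3718,.2763,.13,-.2358); wrist('w9')"
```

```text
shift xyz [-0.01 -2.68 -4.51] turn [ 0.06 -0.   -0.01] t 6.7 F [-0.2  0.3 -2.6] hand 0.307 pos [0.4113 0.1512 0.1297]
  psi now -0.2304
```

View pics/w9.png

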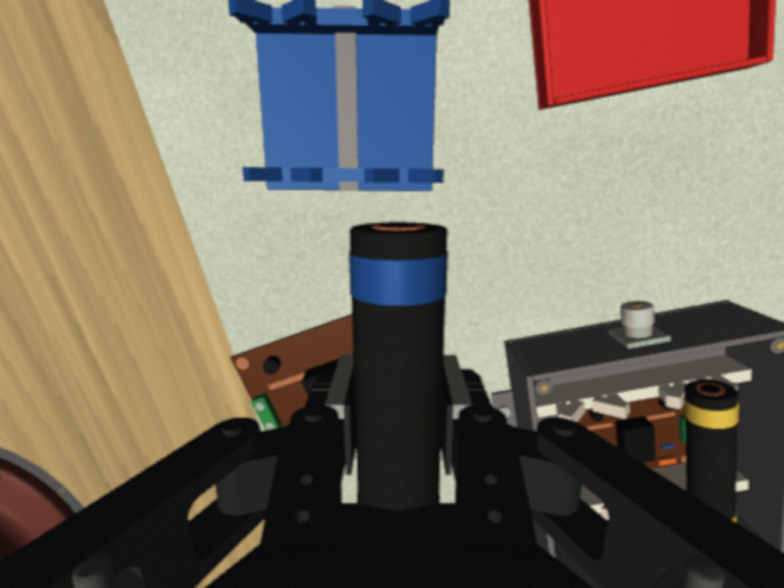

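```bash
python3 - <<'E'
from h import *
W=wcam('w9'); C=lambda u,v:crop(0,0,1.4,u,v)
a,b=.054,.052
x,r=fit([(W,C(268,190),(-a,-b,0.0)),(W,C(433,190),(a,-b,0.0)),(W,C(257,33),(-a,.038,.006)),(W,C(438,33),(a,.038,.006))],[.4,.26,-.23]); print('rest',x.round(4),r.tolist())
for c in [(.4058,.2681,-.2358),x]:
  for sx in(-.035,.035): print((c[0]+np.cos(c[2])*sx).round(4),(c[1]+np.sin(c[2])*sx).round(4))
E
```

```text
rest [ 0.4077  0.2658 -0.2366] [[1.5, -0.7], [-0.0, -0.1], [-0.9, -0.1], [-0.0, 0.8]]
0.3718 0.2763
0.4398 0.2599
0.3737 0.274
0.4417 0.2576
```

Call:
drive_tool(series=[{"x": 0,"y": -0.8,"z": -1.2,"ax": 0.06,"ay": 0,"az": 0},{"x": 0,"y": -1.6,"z": -2.4,"ax": 0.06,"ay": 0,"az": 0},{"x": 0,"y": -2.4,"z": -3.6,"ax": 0.06,"ay": 0,"az": 0},{"x": 0.6,"y": -2.65,"z": -4.45,"ax": 0.06,"ay": 0,"az": 0},{"x": 1.6,"y": -2.65,"z": -4.45,"ax": 0.06,"ay": 0,"az": 0}])

```text
time: 7.17
tool_pos: [0.3768, 0.2773, 0.0931]
tool_rot: [0.437, 0.559, 0.437, -0.552]
contact_force: [1.4, -0.4, -2.7]
gripper_width: 0.306
```

```bash
python3 -c "
from h import *
go(.3728,.2752,.02,-.236)"
```

```text
shift xyz [ 2.92 -0.15  0.14] turn [-0.02 -0.08 -0.07] t 7.17 F [ 1.4 -0.4 -2.7] hand 0.306 pos [0.3768 0.2773 0.0931]
  psi now -0.2375
```

Call:
drive_tool(series=[{"x": 0.7,"y": -0.15,"z": 0,"ax": 0,"ay": 0,"az": 0},{"x": 1.4,"y": -0.15,"z": 0,"ax": 0,"ay": 0,"az": 0},{"x": 2,"y": -0.15,"z": 0,"ax": 0,"ay": 0,"az": 0},{"x": 2,"y": -0.15,"z": 0,"ax": 0,"ay": 0,"az": 0},{"x": 2,"y": -0.15,"z": 0,"ax": 0,"ay": 0,"az": 0}])

```text
time: 7.58
tool_pos: [0.3701, 0.2734, 0.039]
tool_rot: [-0.436, -0.556, -0.436, 0.557]
contact_force: [0.5, 0.2, -1.1]
gripper_width: 0.304
```

```bash
python3 -c "
from h import *
go(.3728,.2752,.0,-.236); wrist('w10')"
```

```text
shift xyz [ 1.56  0.09 -0.1 ] turn [-0.06  0.02  0.02] t 7.58 F [ 0.5  0.2 -1.1] hand 0.304 pos [0.3701 0.2734 0.039 ]
  psi now -0.2412
```

View pics/w10.png

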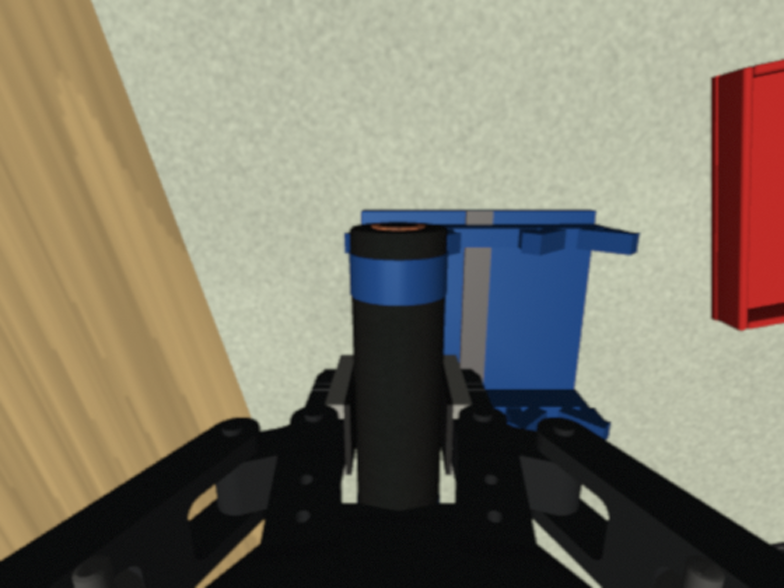

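```bash
python3 - <<'E'
from h import *
W=wcam('w10'); C=lambda u,v:crop(0,0,1.4,u,v)
a,b=.054,.052
x,r=fit([(W,C(362,211),(-a,b,.006)),(W,C(595,211),(a,b,0.006)),(W,C(575,389),(a,-.038,.006))],[.4,.26,-.23]); print('rest',x.round(4),r.tolist())
c=x
for sx in(-.035,.035): print((c[0]+np.cos(c[2])*sx).round(4),(c[1]+np.sin(c[2])*sx).round(4))
E
```

```text
rest [ 0.4065  0.2653 -0.2415] [[-1.5, 0.0], [1.6, -0.1], [-0.0, 0.2]]
0.3725 0.2737
0.4405 0.257
```

Call:
drive_tool(series=[{"x": 0.4,"y": 0.1,"z": -0.06,"ax": -0.06,"ay": 0,"az": 0},{"x": 0.8,"y": 0.1,"z": -0.06,"ax": -0.06,"ay": 0,"az": 0},{"x": 1.2,"y": 0.1,"z": -0.06,"ax": -0.06,"ay": 0,"az": 0},{"x": 1.35,"y": 0.1,"z": -0.06,"ax": -0.06,"ay": 0,"az": 0},{"x": 1.35,"y": 0.1,"z": -0.06,"ax": -0.06,"ay": 0,"az": 0}])

```text
time: 8.05
tool_pos: [0.3713, 0.2744, 0.004]
tool_rot: [-0.438, -0.554, -0.438, 0.556]
contact_force: [0.2, 0.3, -2.9]
gripper_width: 0.307
```

```bash
python3 -c "
from h import *
go(.3727,.2743,.0,-.236)"
```

```text
shift xyz [ 0.16  0.06 -0.01] turn [0.02 0.03 0.03] t 8.05 F [ 0.2  0.3 -2.9] hand 0.307 pos [0.3713 0.2744 0.004 ]
  psi now -0.2344
```

Call:
drive_tool(series=[{"x": 0.1,"y": 0.05,"z": 0,"ax": 0,"ay": 0,"az": 0},{"x": 0.16,"y": 0.05,"z": 0,"ax": 0,"ay": 0,"az": 0},{"x": 0.16,"y": 0.05,"z": 0,"ax": 0,"ay": 0,"az": 0},{"x": 0.16,"y": 0.05,"z": 0,"ax": 0,"ay": 0,"az": 0}])

```text
time: 8.38
tool_pos: [0.3741, 0.2751, 0.0022]
tool_rot: [0.438, 0.555, 0.438, -0.555]
contact_force: [0.6, 0.6, -1.9]
gripper_width: 0.311
```

```bash
python3 -c "
from h import *
go(.3727,.2743,.0,-.236)"
```

```text
shift xyz [ 0.09 -0.05  0.04] turn [ 0.02 -0.   -0.  ] t 8.38 F [ 0.6  0.6 -1.9] hand 0.311 pos [0.3741 0.2751 0.0022]
  psi now -0.2342
```

Call:
drive_tool(series=[{"x": 0.06,"y": -0.04,"z": 0,"ax": 0,"ay": 0,"az": 0},{"x": 0.1,"y": -0.04,"z": 0,"ax": 0,"ay": 0,"az": 0},{"x": 0.1,"y": -0.04,"z": 0,"ax": 0,"ay": 0,"az": 0},{"x": 0.1,"y": -0.04,"z": 0,"ax": 0,"ay": 0,"az": 0}])

```text
time: 8.72
tool_pos: [0.3731, 0.2755, 0.0004]
tool_rot: [0.438, 0.555, 0.438, -0.555]
contact_force: [-3.9, -0.6, 6.4]
gripper_width: 0.309
```

```bash
python3 -c "
from h import *
go(.3727,.2743,.0,-.236); wrist('w11')"
```

```text
shift xyz [ 0.02 -0.01  0.05] turn [ 0.02 -0.   -0.  ] t 8.72 F [-3.9 -0.6  6.4] hand 0.309 pos [0.3731 0.2755 0.0004]
  psi now -0.2342
```

View pics/w11.png

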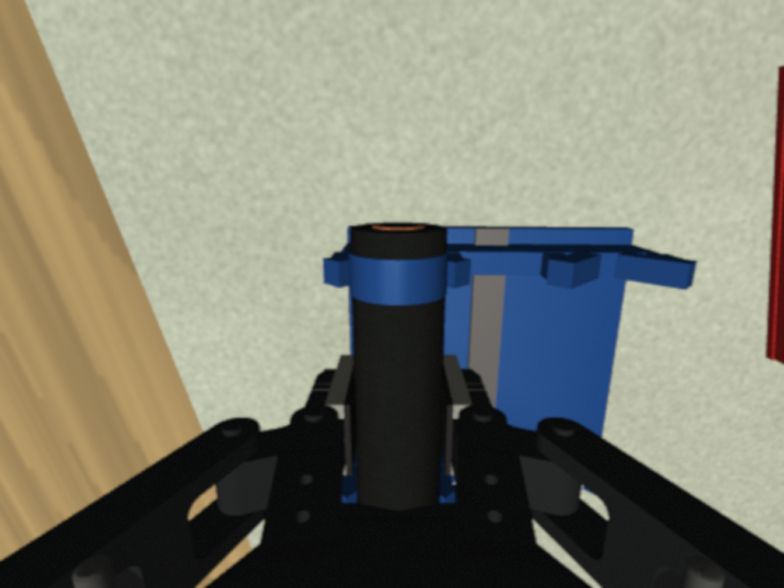

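Call:
drive_tool(series=[{"x": 0,"y": 0,"z": 0,"ax": 0,"ay": 0,"az": 0},{"x": 0,"y": 0,"z": 0,"ax": 0,"ay": 0,"az": 0},{"x": 0,"y": 0,"z": 0,"ax": 0,"ay": 0,"az": 0}], hand=0.44)

```text
time: 9.02
tool_pos: [0.3732, 0.2752, -0.0005]
tool_rot: [0.438, 0.555, 0.438, -0.555]
contact_force: [0.5, 1.0, 0.1]
gripper_width: 0.443
```

Call:
drive_tool(series=[{"x": -0.5,"y": 0,"z": 0,"ax": 0,"ay": 0,"az": 0},{"x": -1.5,"y": 0,"z": 0,"ax": 0,"ay": 0,"az": 0},{"x": -2.8,"y": 0,"z": 0,"ax": 0,"ay": 0,"az": 0},{"x": -4.2,"y": 0,"z": 0,"ax": 0,"ay": 0,"az": 0},{"x": -5.2,"y": 0,"z": 0,"ax": 0,"ay": 0,"az": 0}])

```text
time: 9.43
tool_pos: [0.3738, 0.2755, 0.1323]
tool_rot: [0.438, 0.556, 0.438, -0.554]
contact_force: [0.7, 1.3, 0.3]
gripper_width: 0.443
```

```bash
python3 -c "
from h import *
go(.5882,-.0067,.13,-.034); wrist('w12')"
```

```text
shift xyz [ 0.1  10.96  8.99] turn [-2.3  -0.02 -0.03] t 9.43 F [0.7 1.3 0.3] hand 0.443 pos [0.3738 0.2755 0.1323]
  psi now -0.2344
```

View pics/w12.png

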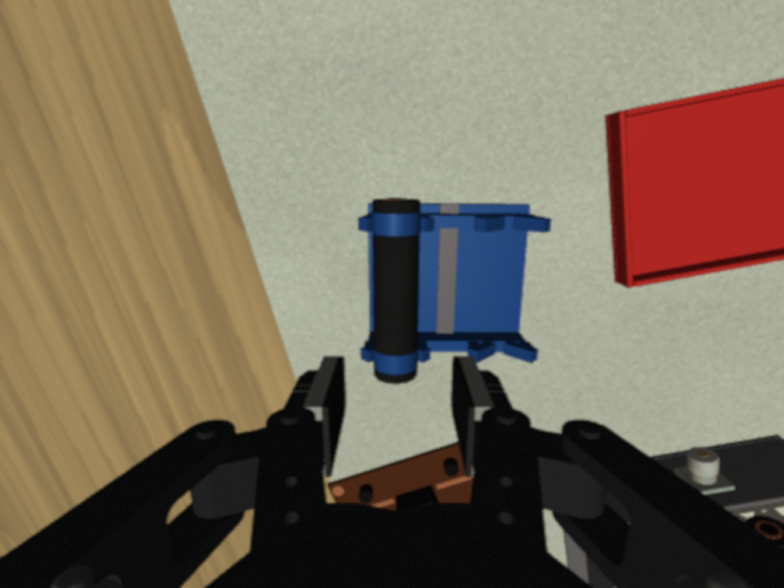

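Call:
drive_tool(series=[{"x": 0,"y": 1.2,"z": 1,"ax": -0.3,"ay": 0,"az": 0},{"x": 0,"y": 2.4,"z": 2,"ax": -0.6,"ay": 0,"az": 0},{"x": 0,"y": 3.6,"z": 3,"ax": -1,"ay": 0,"az": 0},{"x": 0,"y": 4.8,"z": 4,"ax": -1.5,"ay": 0,"az": 0},{"x": 0,"y": 6,"z": 5,"ax": -2.3,"ay": 0,"az": 0}])

```text
time: 9.9
tool_pos: [0.4906, 0.1171, 0.1292]
tool_rot: [0.492, 0.508, 0.492, -0.507]
contact_force: [0.7, -0.1, 0.6]
gripper_width: 0.441
```

```bash
python3 -c "
from h import *
go(.5882,-.0067,.13,-.034)"
```

```text
shift xyz [-0.03  4.05  4.83] turn [ 0.04 -0.   -0.01] t 9.9 F [ 0.7 -0.1  0.6] hand 0.441 pos [0.4906 0.1171 0.1292]
  psi now -0.0308
```

Call:
drive_tool(series=[{"x": 0,"y": 1,"z": 1.2,"ax": 0,"ay": 0,"az": 0},{"x": 0,"y": 2,"z": 2.4,"ax": 0,"ay": 0,"az": 0},{"x": 0,"y": 3,"z": 3.6,"ax": 0,"ay": 0,"az": 0},{"x": 0,"y": 4,"z": 4.8,"ax": 0,"ay": 0,"az": 0},{"x": 0.8,"y": 4.05,"z": 4.85,"ax": 0,"ay": 0,"az": 0}])

```text
time: 10.32
tool_pos: [0.5934, -0.0115, 0.1138]
tool_rot: [0.494, 0.511, 0.487, -0.508]
contact_force: [1.0, 0.8, 0.8]
gripper_width: 0.441
```

Call:
drive_tool(series=[{"x": 0.8,"y": 0,"z": 0,"ax": 0,"ay": 0,"az": 0},{"x": 1.2,"y": 0,"z": 0,"ax": 0,"ay": 0,"az": 0},{"x": 1.2,"y": 0,"z": 0,"ax": 0,"ay": 0,"az": 0},{"x": 1.2,"y": 0,"z": 0,"ax": 0,"ay": 0,"az": 0}])

```text
time: 10.65
tool_pos: [0.5861, -0.0055, 0.0786]
tool_rot: [-0.491, -0.508, -0.492, 0.509]
contact_force: [-0.1, 0.6, 0.5]
gripper_width: 0.437
```

```bash
python3 -c "
from h import *
go(.5882,-.0067,.0045,-.034);wrist('w13')"
```

```text
shift xyz [2.96 0.09 0.05] turn [ 0.01 -0.    0.02] t 10.65 F [-0.1  0.6  0.5] hand 0.437 pos [ 0.5861 -0.0055  0.0786]
  psi now -0.0332
```

View pics/w13.png

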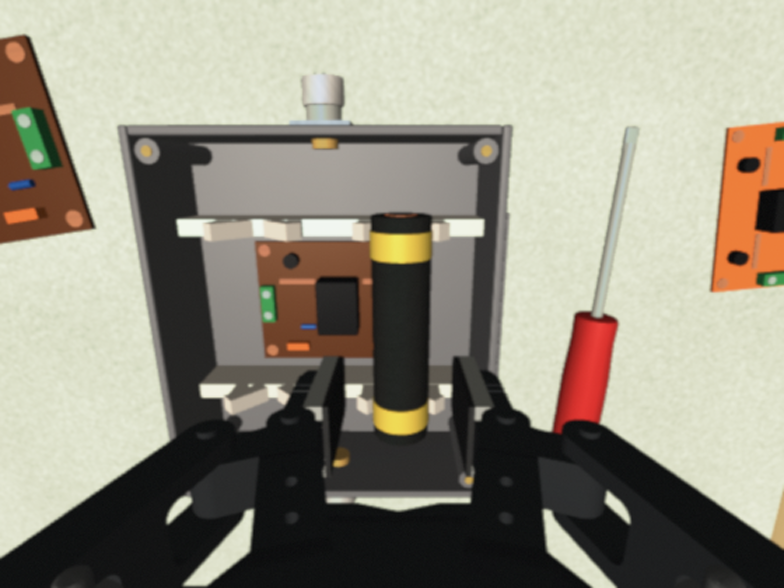

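Call:
drive_tool(series=[{"x": 0.8,"y": 0.04,"z": 0.04,"ax": 0,"ay": 0,"az": 0},{"x": 1.6,"y": 0.04,"z": 0.04,"ax": 0,"ay": 0,"az": 0},{"x": 2.3,"y": 0.04,"z": 0.04,"ax": 0,"ay": 0,"az": 0},{"x": 2.9,"y": 0.04,"z": 0.04,"ax": 0,"ay": 0,"az": 0},{"x": 2.9,"y": 0.04,"z": 0.04,"ax": 0,"ay": 0,"az": 0}])

```text
time: 11.12
tool_pos: [0.5861, -0.0062, 0.005]
tool_rot: [-0.491, -0.507, -0.493, 0.509]
contact_force: [0.4, 0.2, -0.5]
gripper_width: 0.438
```

```bash
python3 -c "
from h import *
go(.5882,-.0067,.0045,-.034);wrist('w14')"
```

```text
shift xyz [0.02 0.09 0.02] turn [ 0.01 -0.    0.04] t 11.12 F [ 0.4  0.2 -0.5] hand 0.438 pos [ 0.5861 -0.0062  0.005 ]
  psi now -0.0328
```

View pics/w14.png

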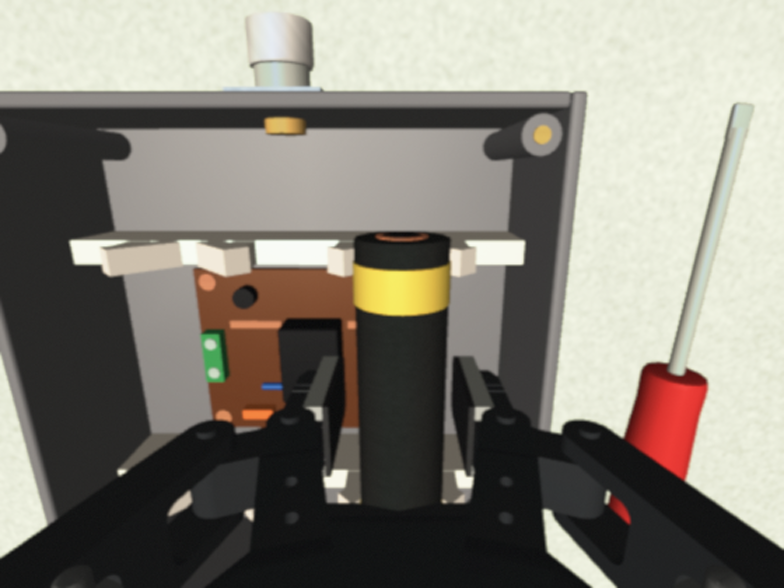

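Call:
drive_tool(series=[{"x": 0,"y": 0,"z": 0,"ax": 0,"ay": 0,"az": 0},{"x": 0,"y": 0,"z": 0,"ax": 0,"ay": 0,"az": 0},{"x": 0,"y": 0,"z": 0,"ax": 0,"ay": 0,"az": 0},{"x": 0,"y": 0,"z": 0,"ax": 0,"ay": 0,"az": 0}], hand=0.1)

```text
time: 11.5
tool_pos: [0.5874, -0.0066, 0.0087]
tool_rot: [-0.491, -0.508, -0.492, 0.509]
contact_force: [-5.8, 1.6, 1.3]
gripper_width: 0.311
```

Call:
drive_tool(series=[{"x": -0.5,"y": 0,"z": 0,"ax": 0,"ay": 0,"az": 0},{"x": -1.5,"y": 0,"z": 0,"ax": 0,"ay": 0,"az": 0},{"x": -2.8,"y": 0,"z": 0,"ax": 0,"ay": 0,"az": 0},{"x": -4,"y": 0,"z": 0,"ax": 0,"ay": 0,"az": 0},{"x": -5,"y": 0,"z": 0,"ax": 0,"ay": 0,"az": 0}])

```text
time: 11.92
tool_pos: [0.5894, -0.0069, 0.1368]
tool_rot: [0.493, 0.509, 0.49, -0.507]
contact_force: [1.0, -0.7, -3.0]
gripper_width: 0.305
```

```bash
python3 -c "
from h import *
go(.4413,.2589,.13,-.236);wrist('w15')"
```

```text
shift xyz [  0.23  -6.27 -10.43] turn [ 2.32  0.   -0.06] t 11.92 F [ 1.  -0.7 -3. ] hand 0.305 pos [ 0.5894 -0.0069  0.1368]
  psi now -0.0334
```

View pics/w15.png

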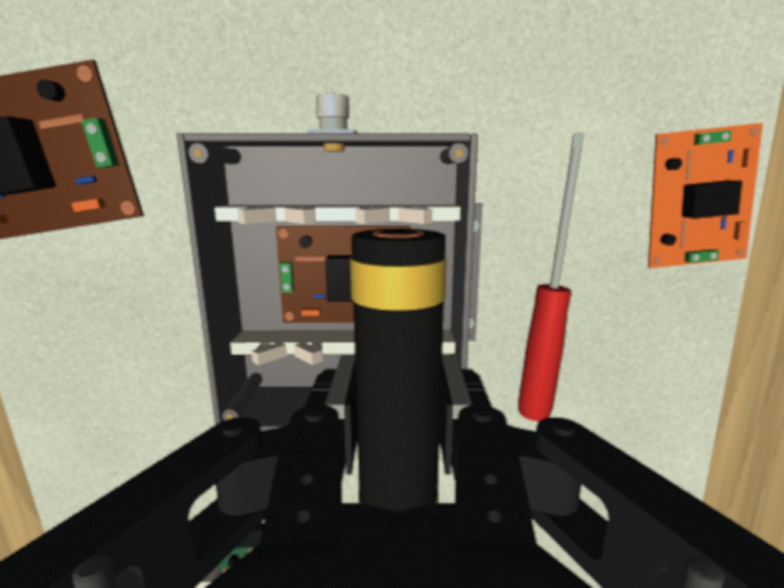

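Call:
drive_tool(series=[{"x": 0,"y": -0.7,"z": -1.2,"ax": 0.3,"ay": 0,"az": 0},{"x": 0,"y": -1.5,"z": -2.5,"ax": 0.6,"ay": 0,"az": 0},{"x": 0,"y": -2.3,"z": -3.8,"ax": 1,"ay": 0,"az": 0},{"x": 0,"y": -3.1,"z": -5.2,"ax": 1.6,"ay": 0,"az": 0},{"x": 0,"y": -3.9,"z": -6.5,"ax": 2.3,"ay": 0,"az": 0}])

```text
time: 12.38
tool_pos: [0.4953, 0.1604, 0.1333]
tool_rot: [0.438, 0.557, 0.437, -0.555]
contact_force: [0.2, 1.1, -3.0]
gripper_width: 0.303
```

```bash
python3 -c "
from h import *
go(.4413,.260,.13,-.236)"
```

```text
shift xyz [ 0.13 -3.04 -3.36] turn [-0.02 -0.02 -0.03] t 12.38 F [ 0.2  1.1 -3. ] hand 0.303 pos [0.4953 0.1604 0.1333]
  psi now -0.2375
```

Call:
drive_tool(series=[{"x": 0,"y": -1,"z": -1.1,"ax": 0,"ay": 0,"az": 0},{"x": 0,"y": -2,"z": -2.2,"ax": 0,"ay": 0,"az": 0},{"x": 0,"y": -3.05,"z": -3.35,"ax": 0,"ay": 0,"az": 0},{"x": 1,"y": -3.05,"z": -3.35,"ax": 0,"ay": 0,"az": 0},{"x": 2,"y": -3.05,"z": -3.35,"ax": 0,"ay": 0,"az": 0}])

```text
time: 12.8
tool_pos: [0.4424, 0.2611, 0.085]
tool_rot: [0.44, 0.557, 0.439, -0.551]
contact_force: [0.1, 0.0, -3.7]
gripper_width: 0.306
```

Call:
drive_tool(series=[{"x": 0.8,"y": 0,"z": 0,"ax": 0,"ay": 0,"az": 0},{"x": 1.5,"y": 0,"z": 0,"ax": 0,"ay": 0,"az": 0},{"x": 1.5,"y": 0,"z": 0,"ax": 0,"ay": 0,"az": 0},{"x": 1.5,"y": 0,"z": 0,"ax": 0,"ay": 0,"az": 0}])

```text
time: 13.13
tool_pos: [0.4407, 0.2579, 0.0444]
tool_rot: [-0.438, -0.555, -0.438, 0.555]
contact_force: [-0.3, 0.9, -2.6]
gripper_width: 0.311
```

```bash
python3 -c "
from h import *
go(.4413,.260,.003,-.236);wrist('w16')"
```

```text
shift xyz [ 1.66  0.   -0.09] turn [0.02 0.   0.01] t 13.13 F [-0.3  0.9 -2.6] hand 0.311 pos [0.4407 0.2579 0.0444]
  psi now -0.2341
```

View pics/w16.png

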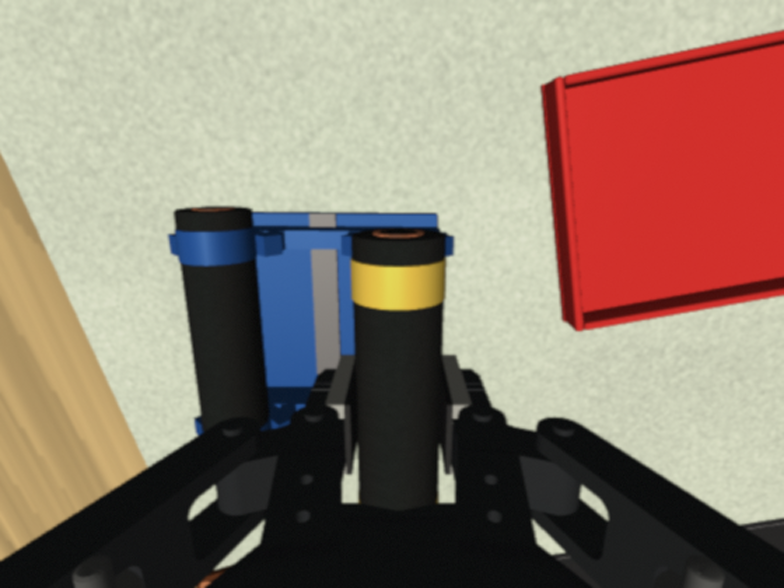

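Call:
drive_tool(series=[{"x": 0.4,"y": 0,"z": -0.1,"ax": 0,"ay": 0,"az": 0},{"x": 0.9,"y": 0,"z": -0.1,"ax": 0,"ay": 0,"az": 0},{"x": 1.4,"y": 0,"z": -0.1,"ax": 0,"ay": 0,"az": 0},{"x": 1.5,"y": 0,"z": -0.1,"ax": 0,"ay": 0,"az": 0},{"x": 1.5,"y": 0,"z": -0.1,"ax": 0,"ay": 0,"az": 0}])

```text
time: 13.6
tool_pos: [0.4406, 0.2598, 0.0051]
tool_rot: [-0.438, -0.554, -0.438, 0.556]
contact_force: [-1.0, -0.6, -2.5]
gripper_width: 0.302
```

Call:
drive_tool(series=[{"x": 0.05,"y": 0,"z": 0,"ax": 0,"ay": 0,"az": 0},{"x": 0.1,"y": 0,"z": 0,"ax": 0,"ay": 0,"az": 0},{"x": 0.1,"y": 0,"z": 0,"ax": 0,"ay": 0,"az": 0}])

```text
time: 13.85
tool_pos: [0.442, 0.2605, 0.0049]
tool_rot: [0.438, 0.555, 0.438, -0.555]
contact_force: [-0.8, -1.6, -1.8]
gripper_width: 0.306
```

Call:
drive_tool(series=[{"x": 0.05,"y": 0,"z": 0,"ax": 0,"ay": 0,"az": 0},{"x": 0.1,"y": 0,"z": 0,"ax": 0,"ay": 0,"az": 0},{"x": 0.1,"y": 0,"z": 0,"ax": 0,"ay": 0,"az": 0}])

```text
time: 14.1
tool_pos: [0.4421, 0.2605, 0.0046]
tool_rot: [-0.438, -0.555, -0.438, 0.555]
contact_force: [-9.6, -4.8, 14.0]
gripper_width: 0.307
```

```bash
python3 -c "
from h import *
go(.4413,.260,.0,-.236);wrist('w17')"
```

```text
shift xyz [ 0.18 -0.02  0.03] turn [0.02 0.01 0.01] t 14.1 F [-9.6 -4.8 14. ] hand 0.307 pos [0.4421 0.2605 0.0046]
  psi now -0.2342
```

View pics/w17.png

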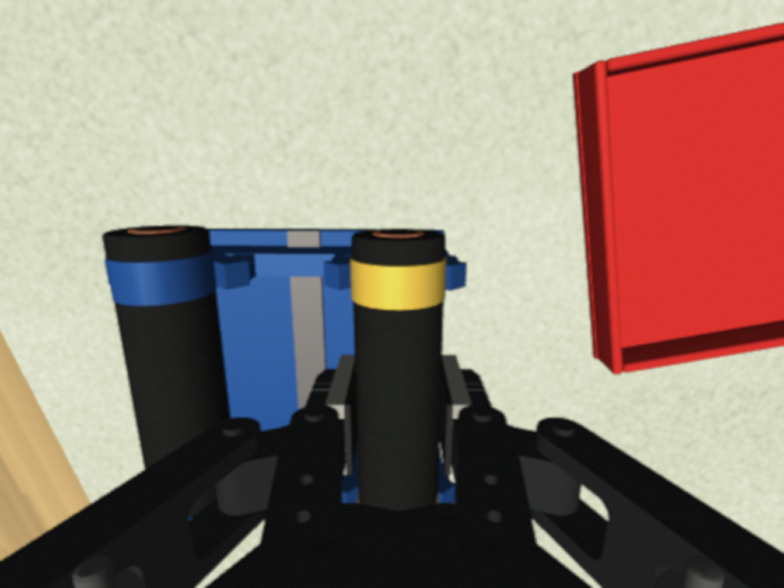

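Call:
drive_tool(series=[{"x": 0,"y": 0,"z": 0,"ax": 0,"ay": 0,"az": 0},{"x": 0,"y": 0,"z": 0,"ax": 0,"ay": 0,"az": 0},{"x": 0,"y": 0,"z": 0,"ax": 0,"ay": 0,"az": 0}], hand=0.42)

```text
time: 14.4
tool_pos: [0.4424, 0.2607, 0.0025]
tool_rot: [0.438, 0.556, 0.438, -0.554]
contact_force: [-0.2, -0.4, 0.2]
gripper_width: 0.42
```

Call:
drive_tool(series=[{"x": -0.5,"y": 0,"z": 0,"ax": 0,"ay": 0,"az": 0},{"x": -1.5,"y": 0,"z": 0,"ax": 0,"ay": 0,"az": 0},{"x": -2.8,"y": 0,"z": 0,"ax": 0,"ay": 0,"az": 0},{"x": -4.2,"y": 0,"z": 0,"ax": 0,"ay": 0,"az": 0},{"x": -5,"y": 0,"z": 0,"ax": 0,"ay": 0,"az": 0}])

```text
time: 14.82
tool_pos: [0.4436, 0.2612, 0.1321]
tool_rot: [0.439, 0.557, 0.438, -0.553]
contact_force: [0.9, 0.6, 0.4]
gripper_width: 0.421
```

```bash
python3 -c "
from h import *
go(.5535,-.0045,.13,-.034);wrist('w18')"
```

```text
shift xyz [0.08 6.74 9.32] turn [-2.3  -0.04 -0.06] t 14.82 F [0.9 0.6 0.4] hand 0.421 pos [0.4436 0.2612 0.1321]
  psi now -0.2344
```

View pics/w18.png

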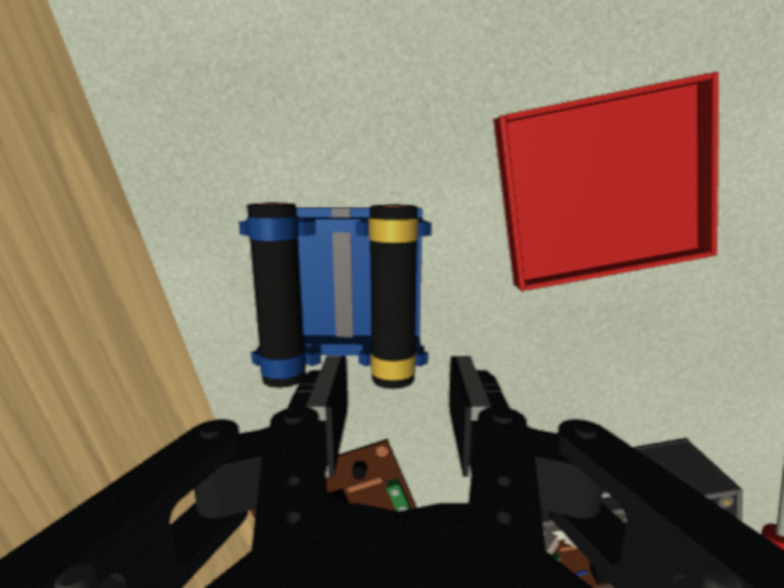

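Both cores are in the rest. Next is the old board.

Call:
drive_tool(series=[{"x": 0,"y": 0.9,"z": 1.25,"ax": -0.3,"ay": 0,"az": 0},{"x": 0,"y": 1.8,"z": 2.5,"ax": -0.6,"ay": 0,"az": 0},{"x": 0,"y": 2.7,"z": 3.75,"ax": -1.2,"ay": 0,"az": 0},{"x": 0,"y": 3.6,"z": 5,"ax": -1.8,"ay": 0,"az": 0},{"x": 0,"y": 4.5,"z": 6.25,"ax": -2.3,"ay": 0,"az": 0}])

```text
time: 15.28
tool_pos: [0.5155, 0.0807, 0.1278]
tool_rot: [0.493, 0.508, 0.492, -0.507]
contact_force: [1.0, 0.7, -0.2]
gripper_width: 0.417
```

```bash
python3 -c "
from h import *
W=wcam('w18'); C=lambda u,v:crop(0,0,1.4,u,v)
a,b=.065,.056
print(fit([(W,C(496,118),(-a,b,.02)),(W,C(718,72),(a,b,.02)),(W,C(717,256),(a,-b,.02)),(W,C(520,290),(-a,-b,.02))],[.59,.29,-.05]))
go(.5535,-.0045,.13,-.034)"
```

```text
(array([ 0.58883318,  0.28750502, -0.03892704]), array([[ 0.7, -0.4],
       [-0.3, -0.8],
       [ 0.1,  0.3],
       [-0.4,  3. ]]))
shift xyz [-0.09  1.63  3.36] turn [ 0.04 -0.   -0.02] t 15.28 F [ 1.   0.7 -0.2] hand 0.417 pos [0.5155 0.0807 0.1278]
  psi now -0.0308
```

Call:
drive_tool(series=[{"x": 0,"y": 0.6,"z": 1.2,"ax": 0,"ay": 0,"az": 0},{"x": 0,"y": 1.2,"z": 2.4,"ax": 0,"ay": 0,"az": 0},{"x": 0,"y": 1.65,"z": 3.35,"ax": 0,"ay": 0,"az": 0},{"x": 0.8,"y": 1.65,"z": 3.35,"ax": 0,"ay": 0,"az": 0},{"x": 1.6,"y": 1.65,"z": 3.35,"ax": 0,"ay": 0,"az": 0}])

```text
time: 15.7
tool_pos: [0.5556, -0.0048, 0.0889]
tool_rot: [0.492, 0.51, 0.489, -0.508]
contact_force: [-0.0, 0.1, -0.2]
gripper_width: 0.42
```

Call:
drive_tool(series=[{"x": 0.6,"y": 0,"z": 0,"ax": 0,"ay": 0,"az": 0},{"x": 1,"y": 0,"z": 0,"ax": 0,"ay": 0,"az": 0},{"x": 1,"y": 0,"z": 0,"ax": 0,"ay": 0,"az": 0},{"x": 1,"y": 0,"z": 0,"ax": 0,"ay": 0,"az": 0}])

```text
time: 16.03
tool_pos: [0.5532, -0.0027, 0.0619]
tool_rot: [-0.491, -0.508, -0.492, 0.508]
contact_force: [0.3, 0.2, -0.4]
gripper_width: 0.417
```

```bash
python3 -c "
from h import *
go(.5535,-.0045,.0,-.034);wrist('w19')"
```

```text
shift xyz [2.48 0.02 0.07] turn [ 0.01 -0.    0.01] t 16.03 F [ 0.3  0.2 -0.4] hand 0.417 pos [ 0.5532 -0.0027  0.0619]
  psi now -0.0335
```

View pics/w19.png

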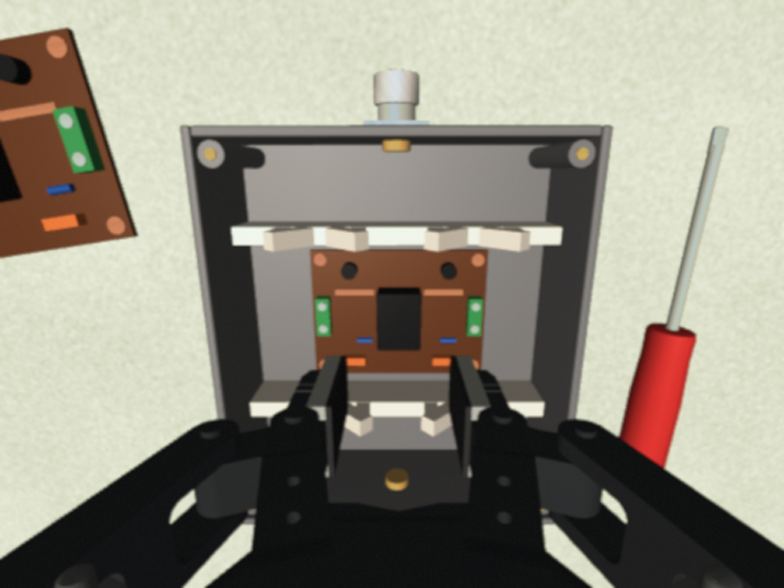

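```bash
python3 -c "
from h import *
q=[w('w19',*p,.013) for p in [(311,250),(488,250),(483,373)]]; print(q,[np.linalg.norm(q[0]-q[1]),np.linalg.norm(q[1]-q[2])])
print('relay top', w('w19',398.5,319,.027))
print([w('w19',*p,.027) for p in [(378,289),(420,289),(421,350),(377,350)]])
"
```

```text
[array([0.5109, 0.031 , 0.013 ]), array([0.6   , 0.0279, 0.013 ]), array([ 0.5988, -0.0399,  0.013 ])] [np.float64(0.08915391186033282), np.float64(0.06781061863749659)]
relay top [ 0.5539 -0.0024  0.027 ]
[array([0.5445, 0.0132, 0.027 ]), array([0.5648, 0.0125, 0.027 ]), array([ 0.5646, -0.0193,  0.027 ]), array([ 0.5425, -0.0185,  0.027 ])]
```

The board in the box measures 89 x 68 mm, so it is the smaller brown one, with its relay at (0.554, -0.003). Descending to grip it.

Call:
drive_tool(series=[{"x": 0.6,"y": 0.03,"z": 0,"ax": 0,"ay": 0,"az": 0},{"x": 1.2,"y": 0.03,"z": 0,"ax": 0,"ay": 0,"az": 0},{"x": 1.8,"y": 0.03,"z": 0,"ax": 0,"ay": 0,"az": 0},{"x": 2.4,"y": 0.03,"z": 0,"ax": 0,"ay": 0,"az": 0},{"x": 2.4,"y": 0.03,"z": 0,"ax": 0,"ay": 0,"az": 0}], hand=0.36)

```text
time: 16.5
tool_pos: [0.5527, -0.0024, 0.0004]
tool_rot: [-0.491, -0.508, -0.492, 0.509]
contact_force: [-0.7, 0.3, 0.0]
gripper_width: 0.361
```

Call:
drive_tool(series=[{"x": 0.2,"y": 0,"z": 0,"ax": 0,"ay": 0,"az": 0},{"x": 0.4,"y": 0,"z": 0,"ax": 0,"ay": 0,"az": 0},{"x": 0.4,"y": 0,"z": 0,"ax": 0,"ay": 0,"az": 0},{"x": 0.4,"y": 0,"z": 0,"ax": 0,"ay": 0,"az": 0}])

```text
time: 16.83
tool_pos: [0.5546, -0.0028, -0.0074]
tool_rot: [0.492, 0.509, 0.491, -0.508]
contact_force: [-0.1, 0.6, 0.5]
gripper_width: 0.358
```

```bash
python3 -c "
from h import *
go(.554,-.003,-.013,-.034);wrist('w20')"
```

```text
shift xyz [ 0.23 -0.02  0.01] turn [ 0.01  0.   -0.01] t 16.83 F [-0.1  0.6  0.5] hand 0.358 pos [ 0.5546 -0.0028 -0.0074]
  psi now -0.0336
```

View pics/w20.png

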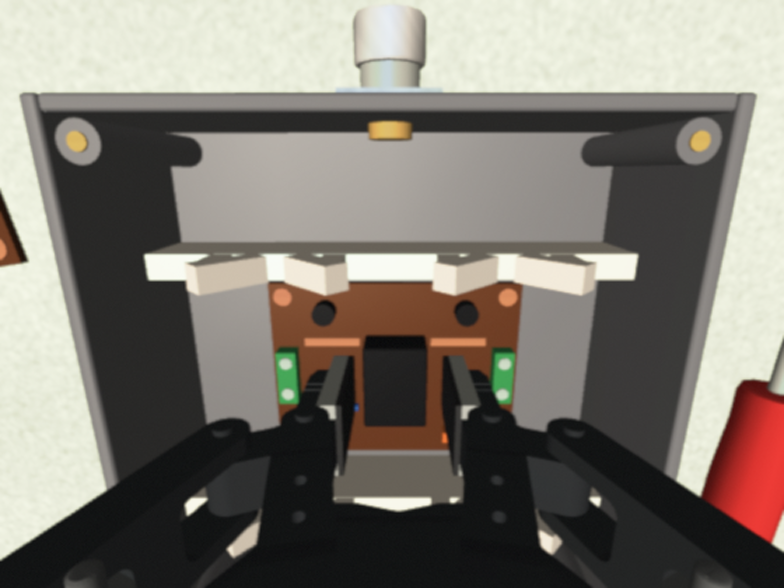

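Call:
drive_tool(series=[{"x": 0.2,"y": -0.04,"z": 0,"ax": 0,"ay": 0,"az": 0},{"x": 0.35,"y": -0.04,"z": 0,"ax": 0,"ay": 0,"az": 0},{"x": 0.45,"y": -0.04,"z": 0,"ax": 0,"ay": 0,"az": 0},{"x": 0.45,"y": -0.04,"z": 0,"ax": 0,"ay": 0,"az": 0}])

```text
time: 17.22
tool_pos: [0.5537, -0.0029, -0.0156]
tool_rot: [-0.491, -0.508, -0.492, 0.509]
contact_force: [-11.6, 0.8, 24.3]
gripper_width: 0.359
```

```bash
python3 -c "
from h import *
go(.554,-.003,-.013,-.034);wrist('w21')"
```

```text
shift xyz [-0.1   0.01  0.01] turn [0.01 0.   0.02] t 17.22 F [-11.6   0.8  24.3] hand 0.359 pos [ 0.5537 -0.0029 -0.0156]
  psi now -0.0333
```

View pics/w21.png

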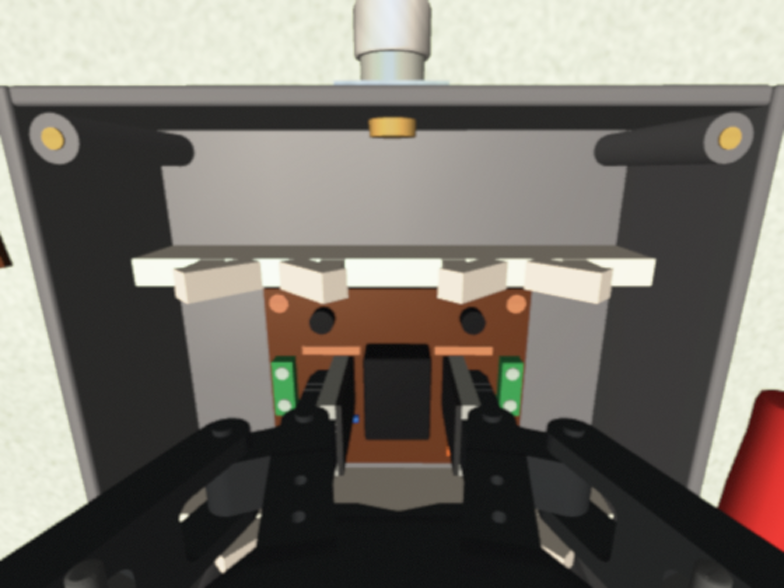

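Contact with about 24 N: the fingertips are touching the board. I'll back off about 5 mm and close.

Call:
drive_tool(series=[{"x": -0.2,"y": 0,"z": 0,"ax": 0,"ay": 0,"az": 0},{"x": -0.22,"y": 0,"z": 0,"ax": 0,"ay": 0,"az": 0},{"x": -0.22,"y": 0,"z": 0,"ax": 0,"ay": 0,"az": 0}])

```text
time: 17.52
tool_pos: [0.5532, -0.0028, -0.0138]
tool_rot: [0.492, 0.508, 0.491, -0.508]
contact_force: [-0.7, -0.5, 0.4]
gripper_width: 0.358
```

Call:
drive_tool(series=[{"x": 0,"y": 0,"z": 0,"ax": 0,"ay": 0,"az": 0},{"x": 0,"y": 0,"z": 0,"ax": 0,"ay": 0,"az": 0},{"x": 0,"y": 0,"z": 0,"ax": 0,"ay": 0,"az": 0}], hand=0.1)

```text
time: 17.77
tool_pos: [0.5529, -0.0027, -0.0141]
tool_rot: [-0.491, -0.508, -0.492, 0.508]
contact_force: [-0.2, 1.1, 1.9]
gripper_width: 0.238
```

Call:
drive_tool(series=[{"x": -0.2,"y": 0,"z": 0,"ax": 0,"ay": 0,"az": 0},{"x": -0.6,"y": 0,"z": 0,"ax": 0,"ay": 0,"az": 0},{"x": -1,"y": 0,"z": 0,"ax": 0,"ay": 0,"az": 0},{"x": -1,"y": 0,"z": 0,"ax": 0,"ay": 0,"az": 0}])

```text
time: 18.1
tool_pos: [0.5551, -0.003, 0.014]
tool_rot: [0.493, 0.509, 0.49, -0.507]
contact_force: [0.2, 0.5, 0.8]
gripper_width: 0.238
```

```bash
python3 -c "
from h import *
go(.554,-.003,-.013,-.034);wrist('w22')"
```

```text
shift xyz [ 1.08 -0.05 -0.  ] turn [ 0.    0.01 -0.05] t 18.1 F [0.2 0.5 0.8] hand 0.238 pos [ 0.5551 -0.003   0.014 ]
  psi now -0.0336
```

View pics/w22.png

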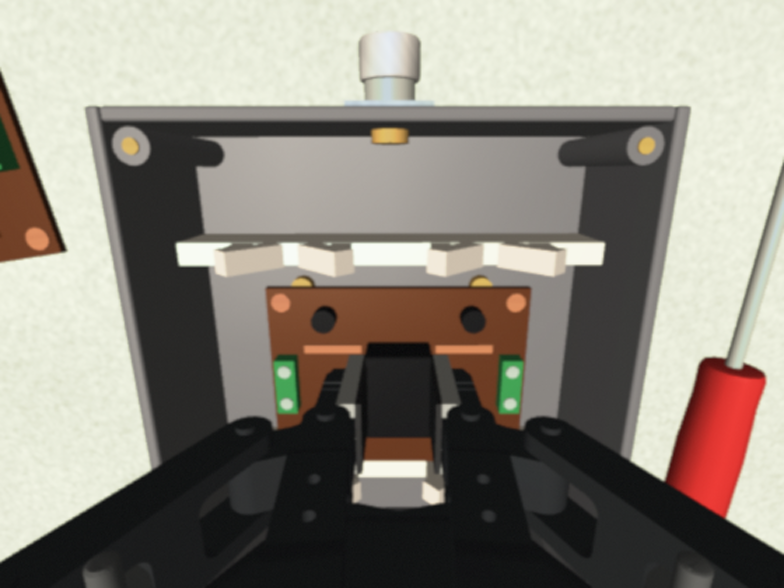

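Call:
drive_tool(series=[{"x": -1.2,"y": 0,"z": 0,"ax": 0,"ay": 0,"az": 0},{"x": -2.4,"y": 0,"z": 0,"ax": 0,"ay": 0,"az": 0},{"x": -3.6,"y": 0,"z": 0,"ax": 0,"ay": 0,"az": 0},{"x": -4,"y": 0.2,"z": -1,"ax": 0,"ay": 0,"az": 0},{"x": -4,"y": 0.4,"z": -2.4,"ax": 0,"ay": 0,"az": 0}])

```text
time: 18.57
tool_pos: [0.5683, 0.0555, 0.1162]
tool_rot: [0.493, 0.511, 0.488, -0.507]
contact_force: [1.4, 0.2, -0.7]
gripper_width: 0.234
```

```bash
python3 -c "
from h import *
go(.5888,.2877,.12,-.05)"
```

```text
shift xyz [-0.15  0.47 -9.31] turn [ 0.14  0.01 -0.1 ] t 18.57 F [ 1.4  0.2 -0.7] hand 0.234 pos [0.5683 0.0555 0.1162]
  psi now -0.0377
```

Call:
drive_tool(series=[{"x": 0,"y": 0.1,"z": -1.5,"ax": 0.1,"ay": 0,"az": 0},{"x": 0,"y": 0.2,"z": -3,"ax": 0.1,"ay": 0,"az": 0},{"x": 0,"y": 0.3,"z": -4.6,"ax": 0.1,"ay": 0,"az": 0},{"x": 0,"y": 0.4,"z": -6.2,"ax": 0.1,"ay": 0,"az": 0},{"x": 0,"y": 0.4,"z": -7.8,"ax": 0.1,"ay": 0,"az": 0}])

```text
time: 18.98
tool_pos: [0.5816, 0.2532, 0.1111]
tool_rot: [0.489, 0.511, 0.489, -0.51]
contact_force: [0.7, 0.2, -0.9]
gripper_width: 0.237
```

Call:
drive_tool(series=[{"x": 0,"y": 0,"z": -1,"ax": 0,"ay": 0,"az": 0},{"x": 0.4,"y": 0,"z": -1.4,"ax": 0,"ay": 0,"az": 0},{"x": 1.2,"y": 0,"z": -1.4,"ax": 0,"ay": 0,"az": 0},{"x": 2,"y": 0,"z": -1.4,"ax": 0,"ay": 0,"az": 0},{"x": 2,"y": 0,"z": -1.4,"ax": 0,"ay": 0,"az": 0}])

```text
time: 19.4
tool_pos: [0.5793, 0.2846, 0.0552]
tool_rot: [-0.488, -0.507, -0.491, 0.514]
contact_force: [-1.8, 0.9, -2.7]
gripper_width: 0.237
```

```bash
python3 -c "
from h import *
go(.5888,.2877,-.018,-.05);wrist('w23')"
```

```text
shift xyz [ 2.92  0.4  -0.15] turn [0.09 0.05 0.1 ] t 19.4 F [-1.8  0.9 -2.7] hand 0.237 pos [0.5793 0.2846 0.0552]
  psi now -0.0423
```

View pics/w23.png

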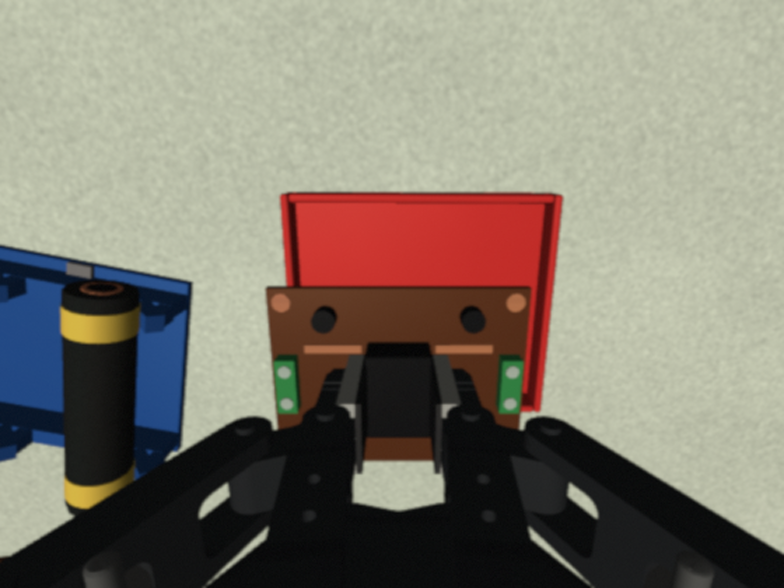

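```bash
python3 -c "
from h import *
W=wcam('w23'); C=lambda u,v:crop(0,0,1.4,u,v)
a,b=.065,.056
print(fit([(W,C(282,195),(-a,b,.02)),(W,C(562,196),(a,b,.02)),(W,C(541,410),(a,-b,.02))],[.59,.29,-.05]))"
```

```text
(array([ 0.58993743,  0.28786737, -0.04350928]), array([[-2.7, -0. ],
       [ 1.4, -0.6],
       [ 0.1,  2.6]]))
```

Call:
drive_tool(series=[{"x": 0.6,"y": 0.35,"z": -0.1,"ax": 0.05,"ay": 0,"az": 0},{"x": 1.2,"y": 0.35,"z": -0.1,"ax": 0.05,"ay": 0,"az": 0},{"x": 1.8,"y": 0.35,"z": -0.1,"ax": 0.05,"ay": 0,"az": 0},{"x": 2.3,"y": 0.35,"z": -0.1,"ax": 0.05,"ay": 0,"az": 0},{"x": 2.3,"y": 0.35,"z": -0.1,"ax": 0.05,"ay": 0,"az": 0}])

```text
time: 19.87
tool_pos: [0.5889, 0.2871, -0.0006]
tool_rot: [-0.487, -0.509, -0.489, 0.514]
contact_force: [-1.1, -0.8, -0.6]
gripper_width: 0.24
```

Call:
drive_tool(series=[{"x": 0.2,"y": 0,"z": 0,"ax": 0,"ay": 0,"az": 0},{"x": 0.4,"y": 0,"z": 0,"ax": 0,"ay": 0,"az": 0},{"x": 0.4,"y": 0,"z": 0,"ax": 0,"ay": 0,"az": 0}])

```text
time: 20.12
tool_pos: [0.5916, 0.2884, -0.0069]
tool_rot: [-0.488, -0.511, -0.488, 0.512]
contact_force: [-0.8, 0.0, -0.6]
gripper_width: 0.238
```

```bash
python3 -c "
from h import *
go(.5888,.2877,-.018,-.05);wrist('w24')"
```

```text
shift xyz [ 0.44 -0.11  0.03] turn [0.04 0.   0.01] t 20.12 F [-0.8  0.  -0.6] hand 0.238 pos [ 0.5916  0.2884 -0.0069]
  psi now -0.0467
```

View pics/w24.png

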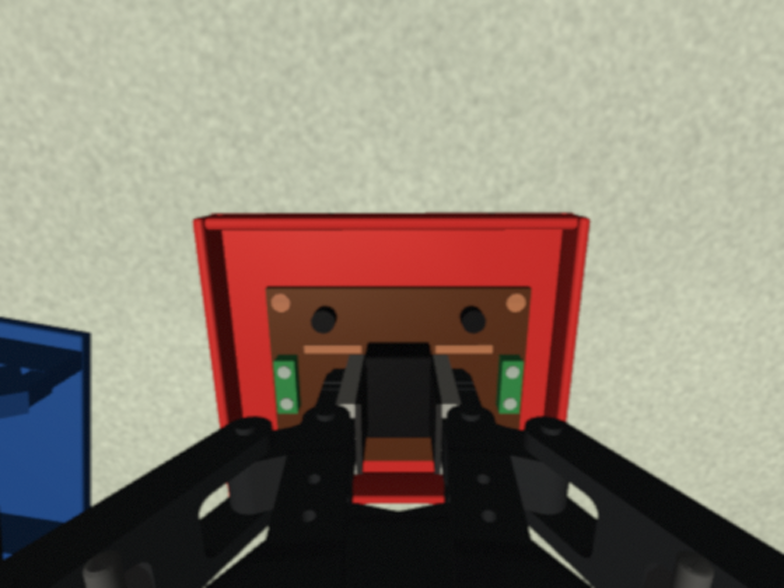

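Board is centred over the tray. Lowering to contact.

Call:
drive_tool(series=[{"x": 0.2,"y": -0.08,"z": 0,"ax": 0,"ay": 0,"az": 0},{"x": 0.4,"y": -0.08,"z": 0,"ax": 0,"ay": 0,"az": 0},{"x": 0.4,"y": -0.08,"z": 0,"ax": 0,"ay": 0,"az": 0},{"x": 0.4,"y": -0.08,"z": 0,"ax": 0,"ay": 0,"az": 0}])

```text
time: 20.5
tool_pos: [0.5895, 0.2885, -0.0168]
tool_rot: [-0.488, -0.511, -0.488, 0.512]
contact_force: [-1.2, -0.2, -0.6]
gripper_width: 0.241
```

Call:
drive_tool(series=[{"x": 0.06,"y": 0,"z": 0,"ax": 0,"ay": 0,"az": 0},{"x": 0.12,"y": 0,"z": 0,"ax": 0,"ay": 0,"az": 0},{"x": 0.12,"y": 0,"z": 0,"ax": 0,"ay": 0,"az": 0}])

```text
time: 20.75
tool_pos: [0.5898, 0.2886, -0.0196]
tool_rot: [-0.488, -0.511, -0.488, 0.512]
contact_force: [-0.4, -0.1, 0.1]
gripper_width: 0.237
```

Call:
drive_tool(series=[{"x": 0.04,"y": 0,"z": 0,"ax": 0,"ay": 0,"az": 0},{"x": 0.08,"y": 0,"z": 0,"ax": 0,"ay": 0,"az": 0},{"x": 0.08,"y": 0,"z": 0,"ax": 0,"ay": 0,"az": 0}])

```text
time: 21.0
tool_pos: [0.5901, 0.2887, -0.0201]
tool_rot: [-0.488, -0.511, -0.488, 0.512]
contact_force: [-3.2, -3.1, 4.8]
gripper_width: 0.241
```

Call:
drive_tool(series=[{"x": 0,"y": 0,"z": 0,"ax": 0,"ay": 0,"az": 0},{"x": 0,"y": 0,"z": 0,"ax": 0,"ay": 0,"az": 0},{"x": 0,"y": 0,"z": 0,"ax": 0,"ay": 0,"az": 0}], hand=0.36)

```text
time: 21.25
tool_pos: [0.5901, 0.2886, -0.0213]
tool_rot: [0.488, 0.512, 0.488, -0.511]
contact_force: [0.3, -1.0, 0.8]
gripper_width: 0.357
```

Call:
drive_tool(series=[{"x": -0.6,"y": 0,"z": 0,"ax": 0,"ay": 0,"az": 0},{"x": -1.8,"y": 0,"z": 0,"ax": 0,"ay": 0,"az": 0},{"x": -3.2,"y": 0,"z": 0,"ax": 0,"ay": 0,"az": 0},{"x": -4.6,"y": 0,"z": 0,"ax": 0,"ay": 0,"az": 0},{"x": -6,"y": 0,"z": 0,"ax": 0,"ay": 0,"az": 0}])

```text
time: 21.67
tool_pos: [0.5898, 0.2886, 0.1312]
tool_rot: [0.488, 0.512, 0.488, -0.511]
contact_force: [-0.0, 0.3, 0.1]
gripper_width: 0.359
```

```bash
python3 -c "
from h import *
go(.4201,-.2675,.13,.0193);wrist('w25')"
```

```text
shift xyz [ 0.04 -5.74 22.53] turn [-0.76 -0.   -0.01] t 21.67 F [-0.   0.3  0.1] hand 0.359 pos [0.5898 0.2886 0.1312]
  psi now -0.0467
```

View pics/w25.png

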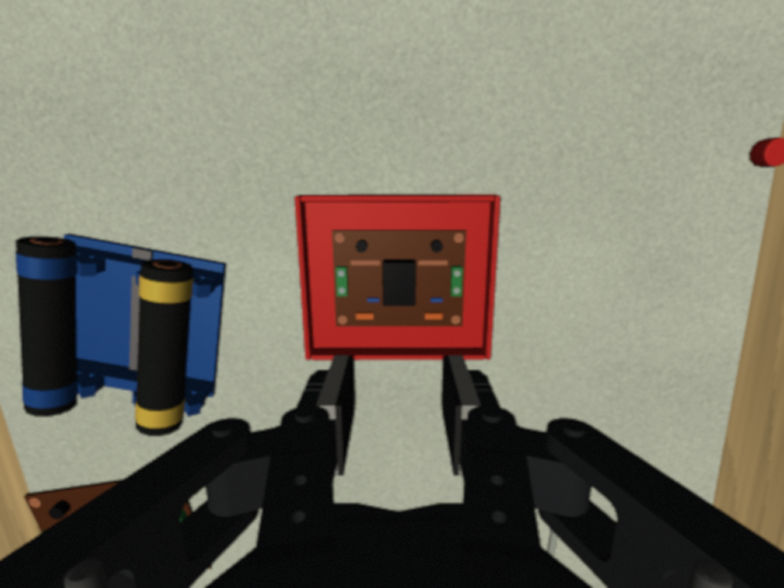

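Brown board is flat and centred in the tray. Now to the new board.

Call:
drive_tool(series=[{"x": 0,"y": -0.4,"z": 1.6,"ax": -0.1,"ay": 0,"az": 0},{"x": 0,"y": -0.8,"z": 3.2,"ax": -0.2,"ay": 0,"az": 0},{"x": 0,"y": -1.2,"z": 4.8,"ax": -0.4,"ay": 0,"az": 0},{"x": 0,"y": -1.6,"z": 6.4,"ax": -0.6,"ay": 0,"az": 0},{"x": 0,"y": -2,"z": 8,"ax": -0.7,"ay": 0,"az": 0}])

```text
time: 22.13
tool_pos: [0.53, 0.0897, 0.1296]
tool_rot: [0.504, 0.496, 0.504, -0.496]
contact_force: [0.5, 0.1, 0.0]
gripper_width: 0.361
```

Call:
drive_tool(series=[{"x": 0,"y": -0.4,"z": 1.6,"ax": 0,"ay": 0,"az": 0},{"x": 0,"y": -0.8,"z": 3.2,"ax": 0,"ay": 0,"az": 0},{"x": 0,"y": -1.2,"z": 4.8,"ax": 0,"ay": 0,"az": 0},{"x": 0,"y": -1.6,"z": 6.4,"ax": 0,"ay": 0,"az": 0},{"x": 0,"y": -2,"z": 8,"ax": 0,"ay": 0,"az": 0}])

```text
time: 22.55
tool_pos: [0.483, -0.1114, 0.1298]
tool_rot: [0.504, 0.497, 0.503, -0.496]
contact_force: [0.5, -0.2, -0.3]
gripper_width: 0.356
```

```bash
python3 -c "
from h import *
go(.4201,-.2675,.13,.0193)"
```

```text
shift xyz [-0.01 -2.61  6.21] turn [-0.05  0.01 -0.02] t 22.55 F [ 0.5 -0.2 -0.3] hand 0.356 pos [ 0.483  -0.1114  0.1298]
  psi now 0.0146
```

Call:
drive_tool(series=[{"x": 0,"y": -0.6,"z": 1.4,"ax": 0,"ay": 0,"az": 0},{"x": 0,"y": -1.2,"z": 2.8,"ax": 0,"ay": 0,"az": 0},{"x": 0,"y": -1.8,"z": 4.2,"ax": 0,"ay": 0,"az": 0},{"x": 0,"y": -2.4,"z": 5.6,"ax": 0,"ay": 0,"az": 0},{"x": 0,"y": -2.6,"z": 6.2,"ax": 0,"ay": 0,"az": 0}])

```text
time: 22.97
tool_pos: [0.4192, -0.2691, 0.1298]
tool_rot: [0.503, 0.497, 0.502, -0.498]
contact_force: [-0.1, 0.0, 0.4]
gripper_width: 0.36
```

Call:
drive_tool(series=[{"x": 0.7,"y": 0,"z": 0,"ax": 0,"ay": 0,"az": 0},{"x": 1.4,"y": 0,"z": 0,"ax": 0,"ay": 0,"az": 0},{"x": 2,"y": 0,"z": 0,"ax": 0,"ay": 0,"az": 0},{"x": 2,"y": 0,"z": 0,"ax": 0,"ay": 0,"az": 0},{"x": 2,"y": 0,"z": 0,"ax": 0,"ay": 0,"az": 0}])

```text
time: 23.38
tool_pos: [0.4203, -0.2651, 0.0785]
tool_rot: [0.503, 0.496, 0.504, -0.496]
contact_force: [0.0, -0.0, 1.1]
gripper_width: 0.36
```

```bash
python3 -c "
from h import *
go(.4201,-.2675,-.014,.0193);wrist('w26')"
```

```text
shift xyz [ 3.7  -0.01  0.1 ] turn [-0.06 -0.01  0.01] t 23.38 F [ 0.  -0.   1.1] hand 0.36 pos [ 0.4203 -0.2651  0.0785]
  psi now 0.0143
```

View pics/w26.png

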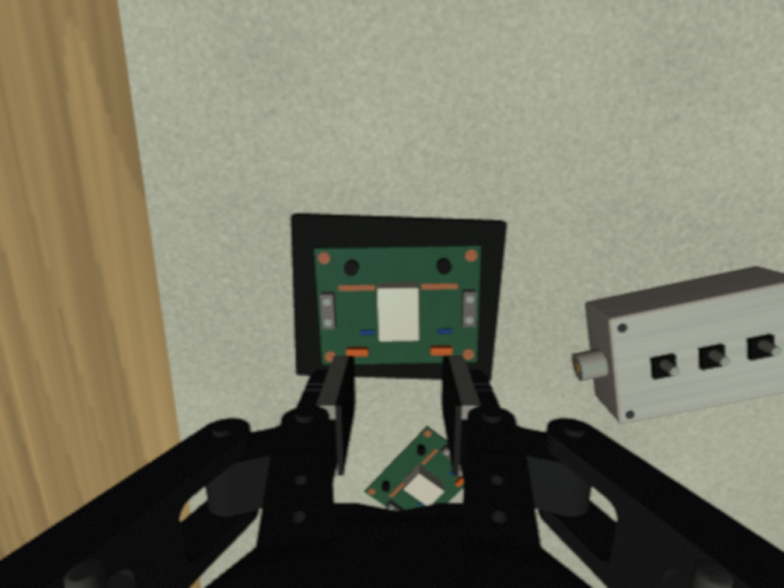

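```bash
python3 -c "
from h import *
q=[w('w26',*p,.013) for p in [(314,248),(481,247),(477,364)]]; print(q,[np.linalg.norm(q[0]-q[1]),np.linalg.norm(q[1]-q[2])])
print('relay top', w('w26',398.5,314.5,.027), np.arctan2(q[1][1]-q[0][1],q[1][0]-q[0][0]))
print('relay top brown', w('w25',399.5,282,.021))
go(.4203,-.2672,-.014,.0193)
"
```

```text
[array([ 0.3749, -0.2353,  0.013 ]), array([ 0.4652, -0.2336,  0.013 ]), array([ 0.4674, -0.3024,  0.013 ])] [np.float64(0.09031600079720094), np.float64(0.06883516543163094)]
relay top [ 0.421 -0.268  0.027] 0.01882391143735228
relay top brown [0.5913 0.2888 0.021 ]
shift xyz [ 3.74 -0.03  0.06] turn [-0.05  0.01 -0.01] t 23.43 F [ 0.3 -0.6  0.5] hand 0.363 pos [ 0.4211 -0.2657  0.0796]
  psi now 0.0145
```

The board on the pad measures 90 x 69 mm, so it is the larger green one.

Call:
drive_tool(series=[{"x": 0.8,"y": 0,"z": 0.09,"ax": -0.05,"ay": 0,"az": 0},{"x": 1.6,"y": 0,"z": 0.09,"ax": -0.05,"ay": 0,"az": 0},{"x": 2.4,"y": 0,"z": 0.09,"ax": -0.05,"ay": 0,"az": 0},{"x": 3.1,"y": 0,"z": 0.09,"ax": -0.05,"ay": 0,"az": 0},{"x": 3.3,"y": 0,"z": 0.09,"ax": -0.05,"ay": 0,"az": 0}])

```text
time: 23.85
tool_pos: [0.4202, -0.267, -0.005]
tool_rot: [0.504, 0.495, 0.506, -0.495]
contact_force: [-0.5, 1.3, -0.5]
gripper_width: 0.361
```

Call:
drive_tool(series=[{"x": 0.2,"y": 0,"z": 0,"ax": 0,"ay": 0,"az": 0},{"x": 0.35,"y": 0,"z": 0,"ax": 0,"ay": 0,"az": 0},{"x": 0.35,"y": 0,"z": 0,"ax": 0,"ay": 0,"az": 0},{"x": 0.35,"y": 0,"z": 0,"ax": 0,"ay": 0,"az": 0}])

```text
time: 24.18
tool_pos: [0.4216, -0.2683, -0.0114]
tool_rot: [0.505, 0.495, 0.504, -0.495]
contact_force: [-0.6, 0.4, -0.2]
gripper_width: 0.361
```

```bash
python3 -c "
from h import *
go(.421,-.268,-.014,.0193);wrist('w27')"
```

```text
shift xyz [ 0.1  -0.02 -0.01] turn [-0.01  0.01 -0.02] t 24.18 F [-0.6  0.4 -0.2] hand 0.361 pos [ 0.4216 -0.2683 -0.0114]
  psi now 0.0189
```

View pics/w27.png

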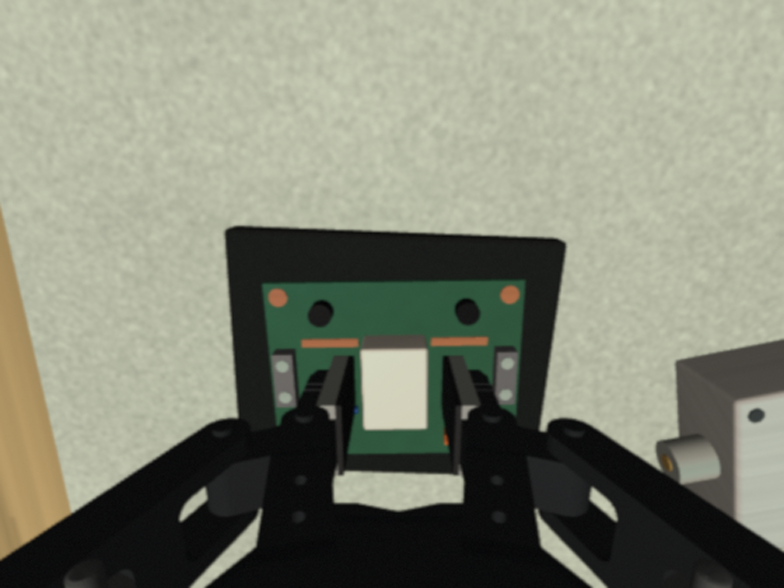

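Call:
drive_tool(series=[{"x": 0.08,"y": -0.06,"z": 0,"ax": 0,"ay": 0,"az": 0},{"x": 0.08,"y": -0.06,"z": 0,"ax": 0,"ay": 0,"az": 0},{"x": 0.08,"y": -0.06,"z": 0,"ax": 0,"ay": 0,"az": 0}])

```text
time: 24.48
tool_pos: [0.4193, -0.2678, -0.0144]
tool_rot: [0.505, 0.495, 0.505, -0.495]
contact_force: [0.6, -0.8, 0.0]
gripper_width: 0.363
```

Call:
drive_tool(series=[{"x": 0,"y": 0,"z": 0,"ax": 0,"ay": 0,"az": 0},{"x": 0,"y": 0,"z": 0,"ax": 0,"ay": 0,"az": 0},{"x": 0,"y": 0,"z": 0,"ax": 0,"ay": 0,"az": 0}], hand=0.1)

```text
time: 24.73
tool_pos: [0.4196, -0.268, -0.0141]
tool_rot: [0.505, 0.495, 0.504, -0.495]
contact_force: [-0.9, 0.5, 1.9]
gripper_width: 0.239
```

Call:
drive_tool(series=[{"x": -0.3,"y": 0,"z": 0,"ax": 0,"ay": 0,"az": 0},{"x": -1,"y": 0,"z": 0,"ax": 0,"ay": 0,"az": 0},{"x": -2.4,"y": 0,"z": 0,"ax": 0,"ay": 0,"az": 0},{"x": -3.8,"y": 0,"z": 0,"ax": 0,"ay": 0,"az": 0},{"x": -5.2,"y": 0,"z": 0,"ax": 0,"ay": 0,"az": 0}])

```text
time: 25.15
tool_pos: [0.4185, -0.2671, 0.1164]
tool_rot: [0.504, 0.495, 0.505, -0.495]
contact_force: [0.6, -0.7, -0.7]
gripper_width: 0.24
```

```bash
python3 -c "
from h import *
go(.554,-.003,.13,-.034);wrist('w28')"
```

```text
shift xyz [ -0.54   5.62 -10.46] turn [ 0.6  -0.01  0.02] t 25.15 F [ 0.6 -0.7 -0.7] hand 0.24 pos [ 0.4185 -0.2671  0.1164]
  psi now 0.0187
```

View pics/w28.png

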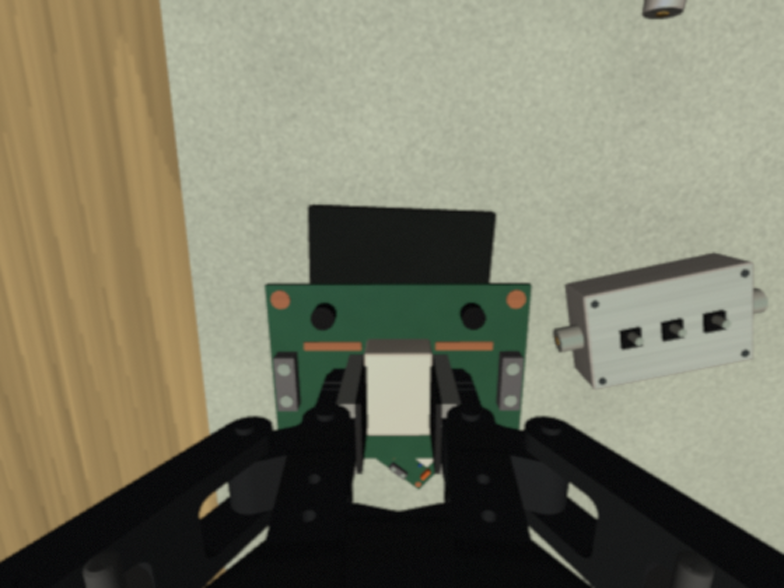

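Call:
drive_tool(series=[{"x": -0.2,"y": 0.7,"z": -1.3,"ax": 0.1,"ay": 0,"az": 0},{"x": -0.4,"y": 1.4,"z": -2.6,"ax": 0.2,"ay": 0,"az": 0},{"x": -0.5,"y": 2.1,"z": -3.9,"ax": 0.3,"ay": 0,"az": 0},{"x": -0.5,"y": 2.8,"z": -5.2,"ax": 0.4,"ay": 0,"az": 0},{"x": -0.5,"y": 3.5,"z": -6.6,"ax": 0.6,"ay": 0,"az": 0}])

```text
time: 25.62
tool_pos: [0.5042, -0.0998, 0.1283]
tool_rot: [0.491, 0.509, 0.491, -0.509]
contact_force: [1.0, -0.3, 0.5]
gripper_width: 0.233
```

```bash
python3 -c "
from h import *
go(.5537,-.003,.13,-.034)"
```

```text
shift xyz [-0.07  1.84 -3.94] turn [-0.01  0.01 -0.01] t 25.62 F [ 1.  -0.3  0.5] hand 0.233 pos [ 0.5042 -0.0998  0.1283]
  psi now -0.035
```

Call:
drive_tool(series=[{"x": 0,"y": 0.6,"z": -1.3,"ax": 0,"ay": 0,"az": 0},{"x": 0,"y": 1.2,"z": -2.6,"ax": 0,"ay": 0,"az": 0},{"x": 0,"y": 1.85,"z": -3.9,"ax": 0,"ay": 0,"az": 0},{"x": 0.6,"y": 1.85,"z": -3.95,"ax": 0,"ay": 0,"az": 0},{"x": 1.2,"y": 1.85,"z": -3.95,"ax": 0,"ay": 0,"az": 0}])

```text
time: 26.03
tool_pos: [0.5547, -0.0019, 0.0987]
tool_rot: [0.493, 0.508, 0.492, -0.507]
contact_force: [0.0, -0.7, -0.9]
gripper_width: 0.239
```

Call:
drive_tool(series=[{"x": 0.7,"y": 0,"z": 0,"ax": 0,"ay": 0,"az": 0},{"x": 1.2,"y": 0,"z": 0,"ax": 0,"ay": 0,"az": 0},{"x": 1.2,"y": 0,"z": 0,"ax": 0,"ay": 0,"az": 0},{"x": 1.2,"y": 0,"z": 0,"ax": 0,"ay": 0,"az": 0}])

```text
time: 26.37
tool_pos: [0.5523, -0.004, 0.067]
tool_rot: [-0.491, -0.508, -0.492, 0.509]
contact_force: [0.6, -0.1, -0.1]
gripper_width: 0.237
```

```bash
python3 -c "
from h import *
go(.5537,-.003,-.014,-.034);wrist('w29')"
```

```text
shift xyz [ 3.24  0.06 -0.04] turn [ 0.   -0.    0.03] t 26.37 F [ 0.6 -0.1 -0.1] hand 0.237 pos [ 0.5523 -0.004   0.067 ]
  psi now -0.0339
```

View pics/w29.png

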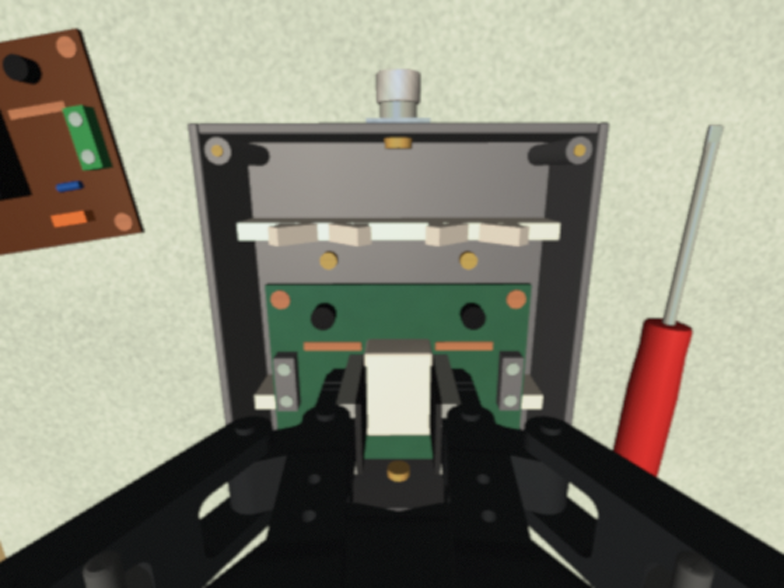

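Call:
drive_tool(series=[{"x": 0.7,"y": 0.03,"z": -0.02,"ax": 0,"ay": 0,"az": 0},{"x": 1.4,"y": 0.03,"z": -0.02,"ax": 0,"ay": 0,"az": 0},{"x": 2.1,"y": 0.03,"z": -0.02,"ax": 0,"ay": 0,"az": 0},{"x": 2.7,"y": 0.03,"z": -0.02,"ax": 0,"ay": 0,"az": 0},{"x": 2.7,"y": 0.03,"z": -0.02,"ax": 0,"ay": 0,"az": 0}])

```text
time: 26.83
tool_pos: [0.5523, -0.0036, -0.0015]
tool_rot: [-0.49, -0.508, -0.492, 0.509]
contact_force: [-0.4, -0.4, -1.9]
gripper_width: 0.238
```

Call:
drive_tool(series=[{"x": 0.15,"y": 0,"z": 0,"ax": 0,"ay": 0,"az": 0},{"x": 0.3,"y": 0,"z": 0,"ax": 0,"ay": 0,"az": 0},{"x": 0.3,"y": 0,"z": 0,"ax": 0,"ay": 0,"az": 0},{"x": 0.3,"y": 0,"z": 0,"ax": 0,"ay": 0,"az": 0}])

```text
time: 27.17
tool_pos: [0.5548, -0.0037, -0.006]
tool_rot: [0.492, 0.509, 0.491, -0.508]
contact_force: [-0.1, 0.8, -1.6]
gripper_width: 0.234
```

```bash
python3 -c "
from h import *
go(.5537,-.003,-.014,-.034);wrist('w30')"
```

```text
shift xyz [ 0.32 -0.05 -0.03] turn [ 0.    0.   -0.02] t 27.17 F [-0.1  0.8 -1.6] hand 0.234 pos [ 0.5548 -0.0037 -0.006 ]
  psi now -0.0337
```

View pics/w30.png

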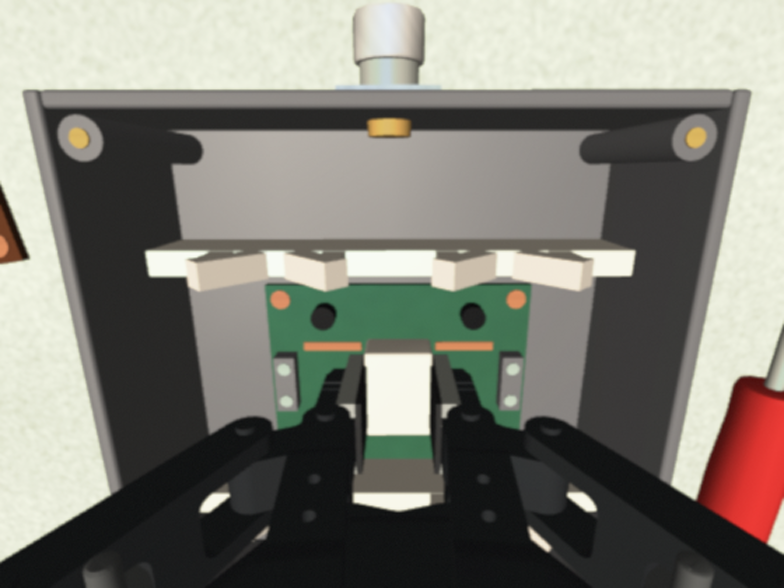

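Call:
drive_tool(series=[{"x": 0.1,"y": -0.05,"z": -0.02,"ax": 0,"ay": 0,"az": 0},{"x": 0.2,"y": -0.05,"z": -0.02,"ax": 0,"ay": 0,"az": 0},{"x": 0.28,"y": -0.05,"z": -0.02,"ax": 0,"ay": 0,"az": 0},{"x": 0.28,"y": -0.05,"z": -0.02,"ax": 0,"ay": 0,"az": 0}])

```text
time: 27.55
tool_pos: [0.5528, -0.0029, -0.0141]
tool_rot: [-0.492, -0.508, -0.492, 0.508]
contact_force: [-0.8, 0.6, -0.4]
gripper_width: 0.238
```

Call:
drive_tool(series=[{"x": 0.05,"y": 0,"z": 0,"ax": 0,"ay": 0,"az": 0},{"x": 0.08,"y": 0,"z": 0,"ax": 0,"ay": 0,"az": 0},{"x": 0.08,"y": 0,"z": 0,"ax": 0,"ay": 0,"az": 0}])

```text
time: 27.8
tool_pos: [0.5528, -0.003, -0.0142]
tool_rot: [-0.491, -0.508, -0.492, 0.509]
contact_force: [-6.4, 1.1, 13.6]
gripper_width: 0.238
```

Seated (13.6 N). Releasing.

Call:
drive_tool(series=[{"x": -0.04,"y": 0,"z": 0,"ax": 0,"ay": 0,"az": 0},{"x": -0.04,"y": 0,"z": 0,"ax": 0,"ay": 0,"az": 0},{"x": -0.04,"y": 0,"z": 0,"ax": 0,"ay": 0,"az": 0}], hand=0.36)

```text
time: 28.05
tool_pos: [0.5528, -0.003, -0.0152]
tool_rot: [0.492, 0.508, 0.491, -0.508]
contact_force: [-0.5, 0.9, 0.4]
gripper_width: 0.361
```

Call:
drive_tool(series=[{"x": -0.6,"y": 0,"z": 0,"ax": 0,"ay": 0,"az": 0},{"x": -1.8,"y": 0,"z": 0,"ax": 0,"ay": 0,"az": 0},{"x": -3,"y": 0,"z": 0,"ax": 0,"ay": 0,"az": 0},{"x": -4.4,"y": 0,"z": 0,"ax": 0,"ay": 0,"az": 0},{"x": -5.8,"y": 0,"z": 0,"ax": 0,"ay": 0,"az": 0}])

```text
time: 28.47
tool_pos: [0.552, -0.0029, 0.1303]
tool_rot: [-0.491, -0.508, -0.492, 0.509]
contact_force: [-0.2, -0.0, 0.8]
gripper_width: 0.36
```

```bash
python3 -c "
from h import *
go(.4424,.2605,.13,-.236);wrist('w31')"
```

```text
shift xyz [  0.02  -4.73 -10.38] turn [ 2.32 -0.    0.02] t 28.47 F [-0.2 -0.   0.8] hand 0.36 pos [ 0.552  -0.0029  0.1303]
  psi now -0.0337
```

View pics/w31.png

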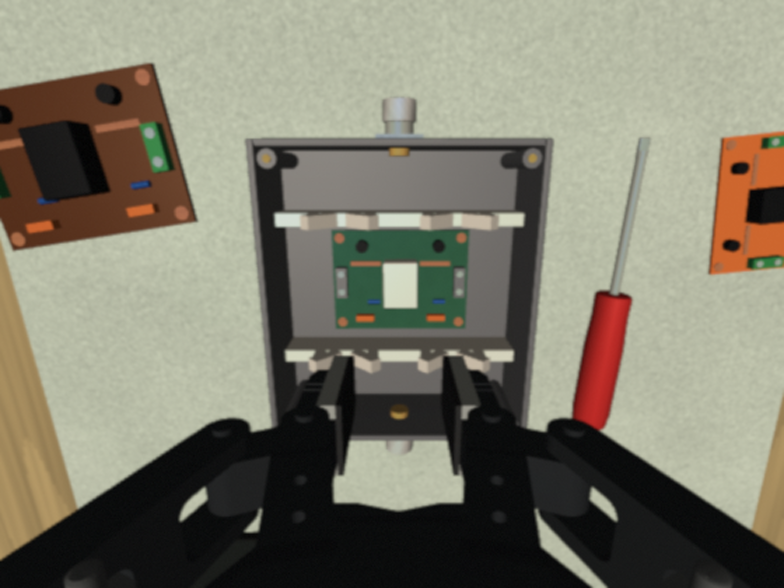

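```bash
python3 -c "
from h import *
W=wcam('w31'); C=lambda u,v:crop(0,0,1.4,u,v)
a,b=.045,.034
print(fit([(W,C(331,230),(-a,b,.013)),(W,C(469,230),(a,b,.013)),(W,C(466,328),(a,-b,.013)),(W,C(335,328),(-a,-b,.013))],[.55,0,-.03]))
a,b=.08,.09
print(fit([(W,C(247,139),(-a,b,.06)),(W,C(553,139),(a,b,.06)),(W,C(526,440),(a,-b,.06)),(W,C(273,440),(-a,-b,.06))],[.55,0,-.03]))"
```

```text
(array([ 0.55370343, -0.00344547, -0.03236545]), array([[ 0.1,  0. ],
       [ 0.1, -0.2],
       [-0.7, -0. ],
       [ 0.4,  0.1]]))
(array([ 0.55313661, -0.0063909 , -0.03482385]), array([[-1.6, -0.5],
       [ 1.5, -0.5],
       [ 0.3,  1.4],
       [-0.3,  1.2]]))
```

Green board is within about 3 mm and 0.003 rad of the box. Now returning the cores, yellow first.

Call:
drive_tool(series=[{"x": 0,"y": -0.6,"z": -1.4,"ax": 0.3,"ay": 0,"az": 0},{"x": 0,"y": -1.2,"z": -2.8,"ax": 0.6,"ay": 0,"az": 0},{"x": 0,"y": -1.8,"z": -4.2,"ax": 1.2,"ay": 0,"az": 0},{"x": 0,"y": -2.4,"z": -5.6,"ax": 1.8,"ay": 0,"az": 0},{"x": 0,"y": -3,"z": -7,"ax": 2.3,"ay": 0,"az": 0}], hand=0.44)

```text
time: 28.93
tool_pos: [0.4827, 0.1758, 0.1294]
tool_rot: [0.437, 0.556, 0.437, -0.556]
contact_force: [0.5, 0.0, -1.2]
gripper_width: 0.441
```

```bash
python3 -c "
from h import *
go(.4422,.2605,.13,-.235)"
```

```text
shift xyz [-0.02 -2.37 -2.91] turn [-0.03 -0.    0.  ] t 28.93 F [ 0.5  0.  -1.2] hand 0.441 pos [0.4827 0.1758 0.1294]
  psi now -0.2375
```

Call:
drive_tool(series=[{"x": 0,"y": -1,"z": -1.2,"ax": 0,"ay": 0,"az": 0},{"x": 0,"y": -2,"z": -2.4,"ax": 0,"ay": 0,"az": 0},{"x": 0.3,"y": -2.37,"z": -2.9,"ax": 0,"ay": 0,"az": 0},{"x": 1.2,"y": -2.37,"z": -2.9,"ax": 0,"ay": 0,"az": 0},{"x": 2,"y": -2.37,"z": -2.9,"ax": 0,"ay": 0,"az": 0}])

```text
time: 29.35
tool_pos: [0.4429, 0.2603, 0.0797]
tool_rot: [0.439, 0.555, 0.439, -0.554]
contact_force: [-0.2, -0.8, -0.3]
gripper_width: 0.437
```

Call:
drive_tool(series=[{"x": 0,"y": 0,"z": 0,"ax": 0,"ay": 0,"az": 0},{"x": 0,"y": 0,"z": 0,"ax": 0,"ay": 0,"az": 0},{"x": 0,"y": 0,"z": 0,"ax": 0,"ay": 0,"az": 0}])

```text
time: 29.6
tool_pos: [0.4435, 0.2587, 0.0806]
tool_rot: [0.438, 0.555, 0.438, -0.555]
contact_force: [1.1, -0.8, -0.9]
gripper_width: 0.442
```

```bash
python3 -c "
from h import *
go(.4422,.2605,.003,-.235); wrist('w32')"
```

```text
shift xyz [ 3.1  -0.07 -0.06] turn [ 0.   -0.01 -0.01] t 29.6 F [ 1.1 -0.8 -0.9] hand 0.442 pos [0.4435 0.2587 0.0806]
  psi now -0.2348
```

View pics/w32.png

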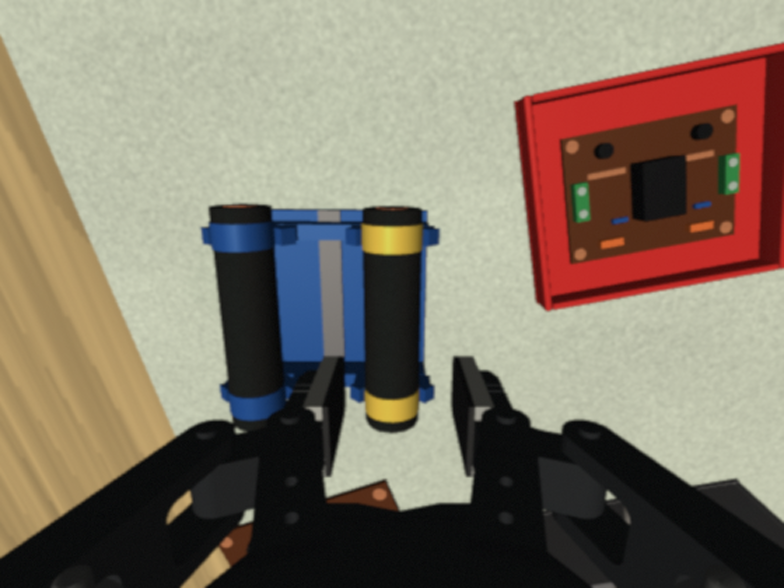

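Call:
drive_tool(series=[{"x": 0.6,"y": -0.11,"z": -0.06,"ax": 0,"ay": 0,"az": 0},{"x": 1.3,"y": -0.11,"z": -0.06,"ax": 0,"ay": 0,"az": 0},{"x": 2,"y": -0.11,"z": -0.06,"ax": 0,"ay": 0,"az": 0},{"x": 2.7,"y": -0.11,"z": -0.06,"ax": 0,"ay": 0,"az": 0},{"x": 3.1,"y": -0.11,"z": -0.06,"ax": 0,"ay": 0,"az": 0}])

```text
time: 30.07
tool_pos: [0.4409, 0.2606, 0.002]
tool_rot: [0.438, 0.555, 0.438, -0.555]
contact_force: [-0.2, 0.2, 0.1]
gripper_width: 0.439
```

Call:
drive_tool(series=[{"x": 0,"y": 0,"z": 0,"ax": 0,"ay": 0,"az": 0},{"x": 0,"y": 0,"z": 0,"ax": 0,"ay": 0,"az": 0},{"x": 0,"y": 0,"z": 0,"ax": 0,"ay": 0,"az": 0}])

```text
time: 30.32
tool_pos: [0.4419, 0.2612, 0.004]
tool_rot: [0.438, 0.556, 0.438, -0.554]
contact_force: [0.3, -0.9, 0.8]
gripper_width: 0.44
```

```bash
python3 -c "
from h import *
go(.4422,.2605,.003,-.235); wrist('w33')"
```

```text
shift xyz [0.04 0.02 0.03] turn [ 0.   -0.02 -0.02] t 30.32 F [ 0.3 -0.9  0.8] hand 0.44 pos [0.4419 0.2612 0.004 ]
  psi now -0.2346
```

View pics/w33.png

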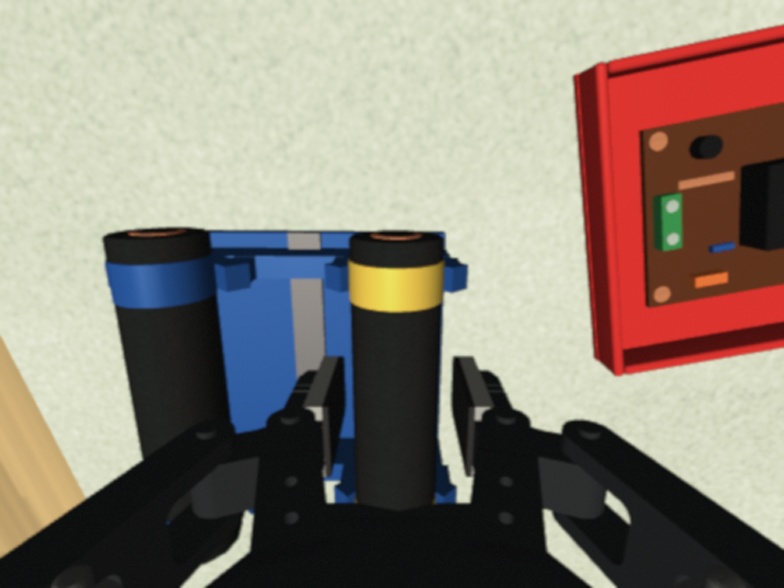

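Aligned at the same offset as before, with the core end at v≈234. Closing and lifting.

Call:
drive_tool(series=[{"x": 0,"y": -0.04,"z": 0,"ax": 0,"ay": 0,"az": 0},{"x": 0,"y": -0.04,"z": 0,"ax": 0,"ay": 0,"az": 0},{"x": 0,"y": -0.04,"z": 0,"ax": 0,"ay": 0,"az": 0},{"x": 0,"y": -0.04,"z": 0,"ax": 0,"ay": 0,"az": 0}], hand=0.1)

```text
time: 30.7
tool_pos: [0.4411, 0.2616, 0.0042]
tool_rot: [0.438, 0.556, 0.438, -0.554]
contact_force: [0.7, -1.2, 6.6]
gripper_width: 0.306
```

Call:
drive_tool(series=[{"x": -0.5,"y": 0,"z": 0,"ax": 0,"ay": 0,"az": 0},{"x": -1.5,"y": 0,"z": 0,"ax": 0,"ay": 0,"az": 0},{"x": -2.8,"y": 0,"z": 0,"ax": 0,"ay": 0,"az": 0},{"x": -4,"y": 0,"z": 0,"ax": 0,"ay": 0,"az": 0},{"x": -5,"y": 0,"z": 0,"ax": 0,"ay": 0,"az": 0}])

```text
time: 31.12
tool_pos: [0.4392, 0.2611, 0.1295]
tool_rot: [0.438, 0.555, 0.438, -0.555]
contact_force: [1.0, 0.0, -3.5]
gripper_width: 0.308
```

```bash
python3 -c "
from h import *
go(.5874,-.0066,.13,-.034); wrist('w34')"
```

```text
shift xyz [-0.02  8.25  9.04] turn [-2.29 -0.   -0.  ] t 31.12 F [ 1.   0.  -3.5] hand 0.308 pos [0.4392 0.2611 0.1295]
  psi now -0.2341
```

View pics/w34.png

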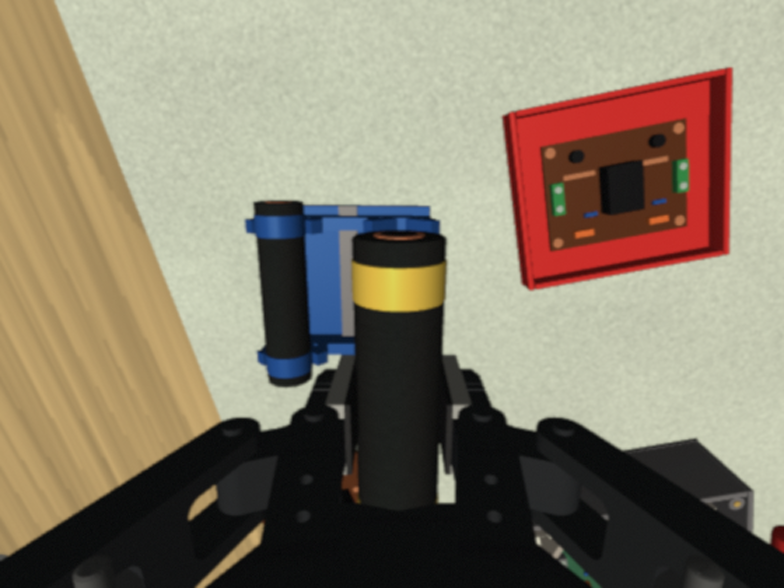

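Call:
drive_tool(series=[{"x": 0,"y": 1.05,"z": 1.15,"ax": -0.3,"ay": 0,"az": 0},{"x": 0,"y": 2.1,"z": 2.3,"ax": -0.6,"ay": 0,"az": 0},{"x": 0,"y": 3.15,"z": 3.45,"ax": -1.2,"ay": 0,"az": 0},{"x": 0,"y": 4.2,"z": 4.6,"ax": -1.8,"ay": 0,"az": 0},{"x": 0,"y": 5.25,"z": 5.75,"ax": -2.3,"ay": 0,"az": 0}])

```text
time: 31.58
tool_pos: [0.5334, 0.0893, 0.1266]
tool_rot: [-0.492, -0.507, -0.493, 0.508]
contact_force: [0.4, 0.3, -1.8]
gripper_width: 0.304
```

```bash
python3 -c "
from h import *
go(.5874,-.0066,.13,-.034)"
```

```text
shift xyz [-0.14  2.28  3.77] turn [ 0.04 -0.    0.02] t 31.58 F [ 0.4  0.3 -1.8] hand 0.304 pos [0.5334 0.0893 0.1266]
  psi now -0.0307
```

Call:
drive_tool(series=[{"x": 0,"y": 0.75,"z": 1.25,"ax": 0,"ay": 0,"az": 0},{"x": 0,"y": 1.5,"z": 2.5,"ax": 0.04,"ay": 0,"az": 0},{"x": 0,"y": 2.28,"z": 3.75,"ax": 0.04,"ay": 0,"az": 0},{"x": 0.8,"y": 2.28,"z": 3.75,"ax": 0.04,"ay": 0,"az": 0},{"x": 1.6,"y": 2.28,"z": 3.75,"ax": 0.04,"ay": 0,"az": 0}])

```text
time: 32.0
tool_pos: [0.5892, -0.007, 0.0879]
tool_rot: [0.49, 0.511, 0.489, -0.509]
contact_force: [0.2, 0.9, -3.3]
gripper_width: 0.305
```

Call:
drive_tool(series=[{"x": 0.7,"y": 0,"z": 0,"ax": 0,"ay": 0,"az": 0},{"x": 1.2,"y": 0,"z": 0,"ax": 0,"ay": 0,"az": 0},{"x": 1.2,"y": 0,"z": 0,"ax": 0,"ay": 0,"az": 0},{"x": 1.2,"y": 0,"z": 0,"ax": 0,"ay": 0,"az": 0}])

```text
time: 32.33
tool_pos: [0.5866, -0.0045, 0.0562]
tool_rot: [-0.49, -0.509, -0.491, 0.51]
contact_force: [-0.1, 0.6, -2.3]
gripper_width: 0.301
```

```bash
python3 -c "
from h import *
go(.5874,-.0066,.007,-.034); wrist('w35')"
```

```text
shift xyz [1.97 0.04 0.08] turn [-0.03 -0.    0.03] t 32.33 F [-0.1  0.6 -2.3] hand 0.301 pos [ 0.5866 -0.0045  0.0562]
  psi now -0.0368
```

View pics/w35.png

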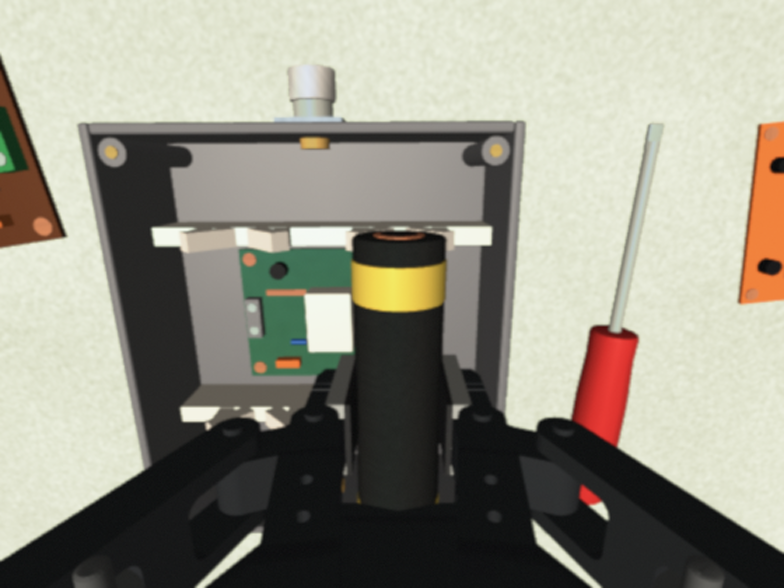

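Call:
drive_tool(series=[{"x": 0.5,"y": 0.03,"z": 0.07,"ax": 0,"ay": 0,"az": 0},{"x": 1,"y": 0.03,"z": 0.07,"ax": 0,"ay": 0,"az": 0},{"x": 1.5,"y": 0.03,"z": 0.07,"ax": 0,"ay": 0,"az": 0},{"x": 1.7,"y": 0.03,"z": 0.07,"ax": 0,"ay": 0,"az": 0},{"x": 1.7,"y": 0.03,"z": 0.07,"ax": 0,"ay": 0,"az": 0}])

```text
time: 32.8
tool_pos: [0.5862, -0.0063, 0.012]
tool_rot: [-0.489, -0.508, -0.492, 0.51]
contact_force: [-0.1, 0.5, -3.0]
gripper_width: 0.306
```

```bash
python3 -c "
from h import *
go(.5874,-.0066,.007,-.034); wrist('w36')"
```

```text
shift xyz [0.2  0.05 0.01] turn [-0.04 -0.01  0.06] t 32.8 F [-0.1  0.5 -3. ] hand 0.306 pos [ 0.5862 -0.0063  0.012 ]
  psi now -0.0371
```

View pics/w36.png

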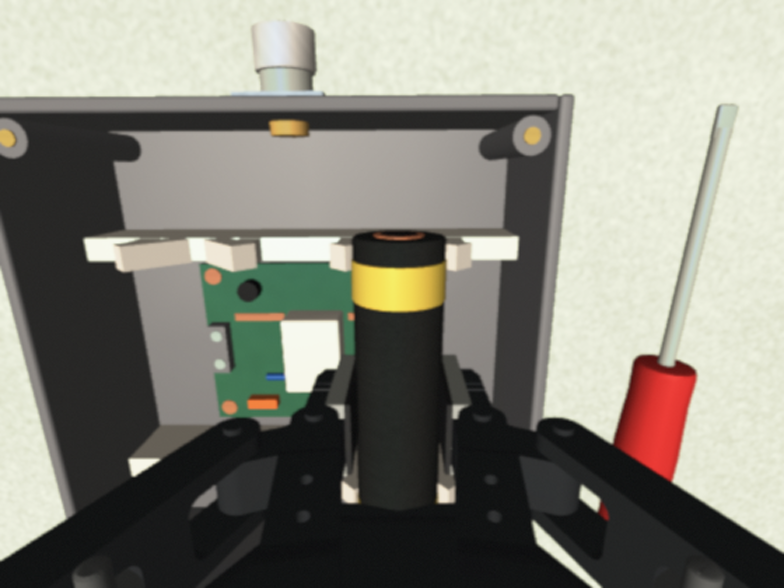

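Call:
drive_tool(series=[{"x": 0.1,"y": 0.04,"z": 0,"ax": 0,"ay": 0,"az": 0},{"x": 0.18,"y": 0.04,"z": 0,"ax": 0,"ay": 0,"az": 0},{"x": 0.18,"y": 0.04,"z": 0,"ax": 0,"ay": 0,"az": 0},{"x": 0.18,"y": 0.04,"z": 0,"ax": 0,"ay": 0,"az": 0}])

```text
time: 33.18
tool_pos: [0.5901, -0.0068, 0.012]
tool_rot: [0.491, 0.509, 0.49, -0.509]
contact_force: [-4.5, 0.4, 5.3]
gripper_width: 0.304
```

Call:
drive_tool(series=[{"x": 0.05,"y": 0,"z": 0,"ax": 0,"ay": 0,"az": 0},{"x": 0.1,"y": 0,"z": 0,"ax": 0,"ay": 0,"az": 0},{"x": 0.1,"y": 0,"z": 0,"ax": 0,"ay": 0,"az": 0}])

```text
time: 33.43
tool_pos: [0.5902, -0.0068, 0.0118]
tool_rot: [-0.491, -0.509, -0.491, 0.509]
contact_force: [-12.1, -0.2, 17.9]
gripper_width: 0.307
```

```bash
python3 -c "
from h import *
go(.5874,-.0066,.007,-.034); wrist('w37')"
```

```text
shift xyz [ 0.19 -0.11 -0.  ] turn [-0.03  0.   -0.  ] t 33.43 F [-12.1  -0.2  17.9] hand 0.307 pos [ 0.5902 -0.0068  0.0118]
  psi now -0.0368
```

View pics/w37.png

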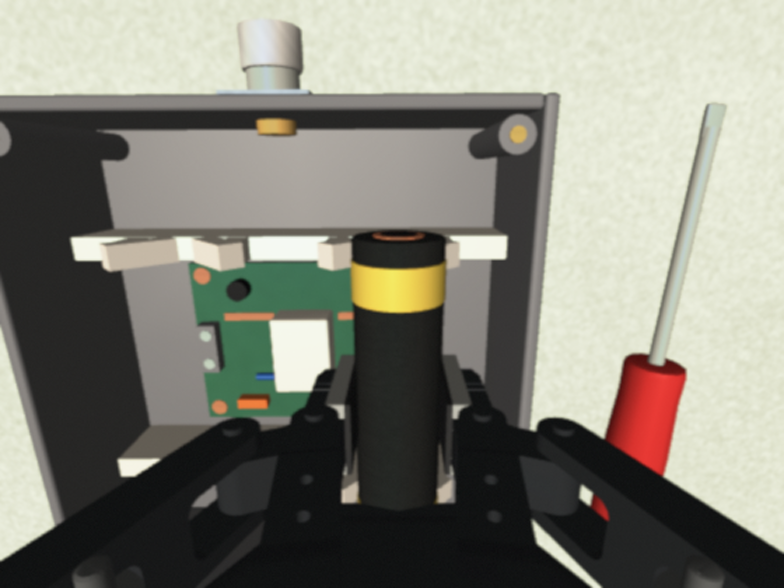

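The core sits about 3 mm right of the cradle and is riding on the V flank. I'll raise it, shift left and lower again.

Call:
drive_tool(series=[{"x": -0.15,"y": 0,"z": 0,"ax": 0,"ay": 0,"az": 0},{"x": -0.25,"y": -0.14,"z": 0,"ax": 0,"ay": 0,"az": 0},{"x": -0.25,"y": -0.14,"z": 0,"ax": 0,"ay": 0,"az": 0},{"x": -0.25,"y": -0.14,"z": 0,"ax": 0,"ay": 0,"az": 0}])

```text
time: 33.82
tool_pos: [0.5855, -0.0065, 0.0137]
tool_rot: [-0.491, -0.509, -0.491, 0.509]
contact_force: [-0.5, -0.1, -3.4]
gripper_width: 0.305
```

Call:
drive_tool(series=[{"x": 0.1,"y": 0,"z": 0,"ax": 0,"ay": 0,"az": 0},{"x": 0.18,"y": 0,"z": 0,"ax": 0,"ay": 0,"az": 0},{"x": 0.18,"y": 0,"z": 0,"ax": 0,"ay": 0,"az": 0}])

```text
time: 34.07
tool_pos: [0.5868, -0.0066, 0.0098]
tool_rot: [0.491, 0.51, 0.49, -0.509]
contact_force: [3.2, 1.3, -1.2]
gripper_width: 0.308
```

```bash
python3 -c "
from h import *
go(.587,-.0066,.007,-.034); wrist('w38')"
```

```text
shift xyz [ 0.11  0.01 -0.  ] turn [-0.04  0.   -0.02] t 34.07 F [ 3.2  1.3 -1.2] hand 0.308 pos [ 0.5868 -0.0066  0.0098]
  psi now -0.0371
```

View pics/w38.png

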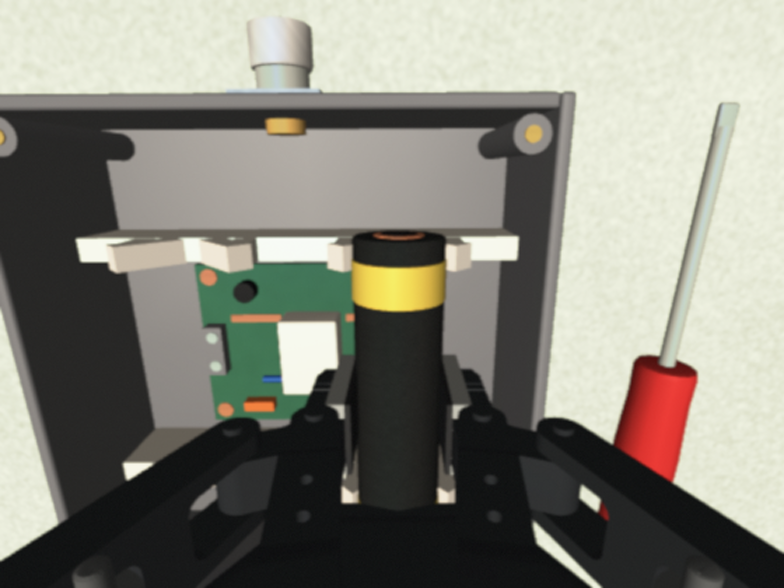

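Call:
drive_tool(series=[{"x": 0.05,"y": 0,"z": 0,"ax": 0,"ay": 0,"az": 0},{"x": 0.1,"y": 0,"z": 0,"ax": 0,"ay": 0,"az": 0},{"x": 0.1,"y": 0,"z": 0,"ax": 0,"ay": 0,"az": 0}])

```text
time: 34.37
tool_pos: [0.5873, -0.0068, 0.0093]
tool_rot: [0.492, 0.509, 0.49, -0.509]
contact_force: [-1.5, 0.3, 8.1]
gripper_width: 0.306
```

Call:
drive_tool(series=[{"x": 0,"y": 0,"z": 0,"ax": 0,"ay": 0,"az": 0},{"x": 0,"y": 0,"z": 0,"ax": 0,"ay": 0,"az": 0},{"x": 0,"y": 0,"z": 0,"ax": 0,"ay": 0,"az": 0}], hand=0.43)

```text
time: 34.62
tool_pos: [0.5854, -0.0065, 0.0067]
tool_rot: [-0.49, -0.509, -0.491, 0.509]
contact_force: [-1.0, 0.0, -0.5]
gripper_width: 0.432
```

Call:
drive_tool(series=[{"x": -0.5,"y": 0,"z": 0,"ax": 0,"ay": 0,"az": 0},{"x": -1.5,"y": 0,"z": 0,"ax": 0,"ay": 0,"az": 0},{"x": -2.8,"y": 0,"z": 0,"ax": 0,"ay": 0,"az": 0},{"x": -4.2,"y": 0,"z": 0,"ax": 0,"ay": 0,"az": 0},{"x": -5,"y": 0,"z": 0,"ax": 0,"ay": 0,"az": 0}])

```text
time: 35.03
tool_pos: [0.5875, -0.0067, 0.1372]
tool_rot: [0.492, 0.51, 0.489, -0.508]
contact_force: [2.1, -0.6, 0.1]
gripper_width: 0.428
```

```bash
python3 -c "
from h import *
go(.3735,.2752,.13,-.235); wrist('w39')"
```

```text
shift xyz [  0.24  -8.97 -10.95] turn [ 2.27 -0.   -0.06] t 35.03 F [ 2.1 -0.6  0.1] hand 0.428 pos [ 0.5875 -0.0067  0.1372]
  psi now -0.0371
```

View pics/w39.png

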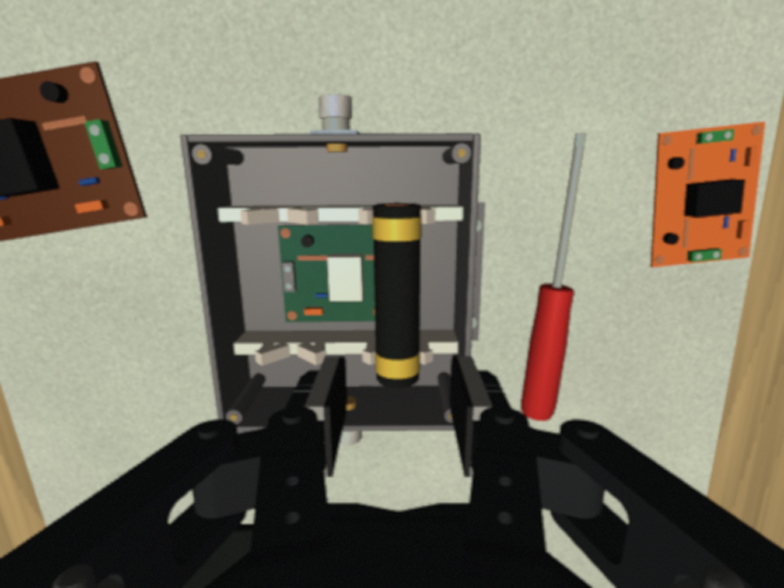

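Yellow is seated. Now blue.

Call:
drive_tool(series=[{"x": 0,"y": -0.95,"z": -1.15,"ax": 0.3,"ay": 0,"az": 0},{"x": 0,"y": -1.9,"z": -2.3,"ax": 0.6,"ay": 0,"az": 0},{"x": 0,"y": -2.9,"z": -3.5,"ax": 1.2,"ay": 0,"az": 0},{"x": 0,"y": -3.9,"z": -4.7,"ax": 1.8,"ay": 0,"az": 0},{"x": 0,"y": -4.9,"z": -5.9,"ax": 2.3,"ay": 0,"az": 0}])

```text
time: 35.5
tool_pos: [0.4675, 0.1464, 0.1324]
tool_rot: [0.436, 0.557, 0.436, -0.556]
contact_force: [0.1, 0.1, -0.3]
gripper_width: 0.431
```

```bash
python3 -c "
from h import *
go(.3735,.2752,.13,-.235)"
```

```text
shift xyz [ 0.1  -4.88 -4.11] turn [-0.07 -0.    0.  ] t 35.5 F [ 0.1  0.1 -0.3] hand 0.431 pos [0.4675 0.1464 0.1324]
  psi now -0.2412
```

Call:
drive_tool(series=[{"x": 0,"y": -1.2,"z": -1,"ax": 0,"ay": 0,"az": 0},{"x": 0,"y": -2.4,"z": -2,"ax": 0,"ay": 0,"az": 0},{"x": 0,"y": -3.6,"z": -3,"ax": -0.07,"ay": 0,"az": 0},{"x": 0,"y": -4.7,"z": -4,"ax": -0.07,"ay": 0,"az": 0},{"x": 0.8,"y": -4.88,"z": -4.1,"ax": -0.07,"ay": 0,"az": 0}])

```text
time: 35.92
tool_pos: [0.3742, 0.2787, 0.1165]
tool_rot: [0.44, 0.556, 0.44, -0.55]
contact_force: [0.7, 0.2, 0.8]
gripper_width: 0.424
```

Call:
drive_tool(series=[{"x": 0.8,"y": 0,"z": 0,"ax": 0,"ay": 0,"az": 0},{"x": 1.2,"y": 0,"z": 0,"ax": 0,"ay": 0,"az": 0},{"x": 1.2,"y": 0,"z": 0,"ax": 0,"ay": 0,"az": 0},{"x": 1.2,"y": 0,"z": 0,"ax": 0,"ay": 0,"az": 0}])

```text
time: 36.25
tool_pos: [0.3743, 0.2733, 0.082]
tool_rot: [-0.439, -0.554, -0.439, 0.555]
contact_force: [-0.5, 0.4, 0.3]
gripper_width: 0.432
```

```bash
python3 -c "
from h import *
go(.3735,.2752,.0,-.235); wrist('w40')"
```

```text
shift xyz [ 3.28 -0.05 -0.07] turn [0.03 0.01 0.01] t 36.25 F [-0.5  0.4  0.3] hand 0.432 pos [0.3743 0.2733 0.082 ]
  psi now -0.2324
```

View pics/w40.png

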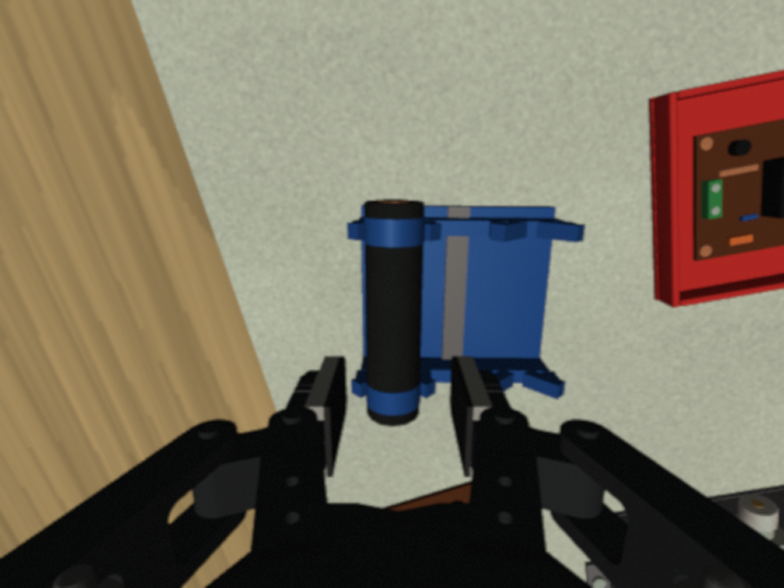

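Call:
drive_tool(series=[{"x": 0.6,"y": -0.08,"z": -0.07,"ax": 0,"ay": 0,"az": 0},{"x": 1.3,"y": -0.08,"z": -0.07,"ax": 0,"ay": 0,"az": 0},{"x": 2,"y": -0.08,"z": -0.07,"ax": 0,"ay": 0,"az": 0},{"x": 2.7,"y": -0.08,"z": -0.07,"ax": 0,"ay": 0,"az": 0},{"x": 3.2,"y": -0.08,"z": -0.07,"ax": 0,"ay": 0,"az": 0}])

```text
time: 36.72
tool_pos: [0.374, 0.2758, 0.0023]
tool_rot: [0.439, 0.555, 0.438, -0.554]
contact_force: [-0.3, 0.2, -0.0]
gripper_width: 0.429
```

Call:
drive_tool(series=[{"x": 0,"y": 0,"z": 0,"ax": 0,"ay": 0,"az": 0},{"x": 0,"y": 0,"z": 0,"ax": 0,"ay": 0,"az": 0},{"x": 0,"y": 0,"z": 0,"ax": 0,"ay": 0,"az": 0}])

```text
time: 36.97
tool_pos: [0.3745, 0.2764, 0.0039]
tool_rot: [0.439, 0.556, 0.438, -0.554]
contact_force: [0.3, 0.3, -0.4]
gripper_width: 0.433
```

```bash
python3 -c "
from h import *
go(.3735,.2752,.0,-.235); wrist('w41')"
```

```text
shift xyz [ 0.15 -0.03  0.05] turn [ 0.03 -0.02 -0.02] t 36.97 F [ 0.3  0.3 -0.4] hand 0.433 pos [0.3745 0.2764 0.0039]
  psi now -0.2324
```

View pics/w41.png

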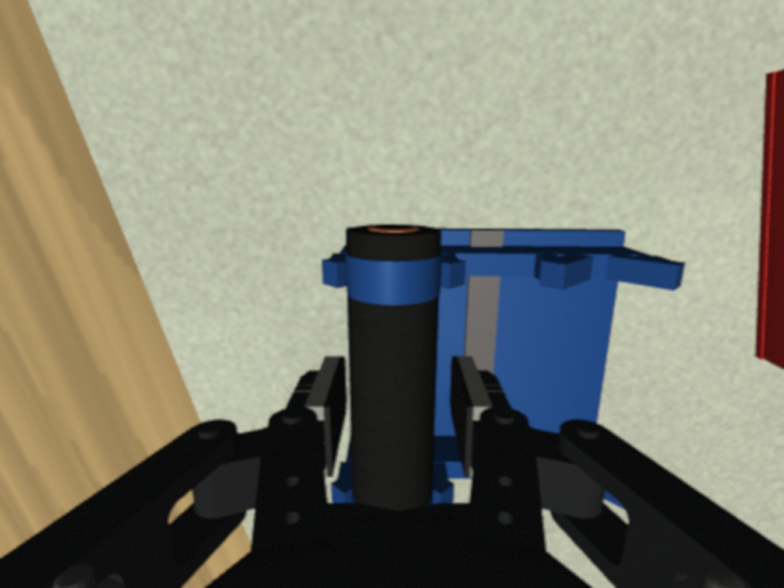

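Call:
drive_tool(series=[{"x": 0.1,"y": -0.08,"z": 0,"ax": 0,"ay": 0,"az": 0},{"x": 0.1,"y": -0.08,"z": 0,"ax": 0,"ay": 0,"az": 0},{"x": 0.1,"y": -0.08,"z": 0,"ax": 0,"ay": 0,"az": 0}])

```text
time: 37.27
tool_pos: [0.3712, 0.2765, 0.0001]
tool_rot: [0.439, 0.555, 0.439, -0.554]
contact_force: [-0.6, -0.1, 0.0]
gripper_width: 0.432
```

Call:
drive_tool(series=[{"x": 0,"y": 0,"z": 0,"ax": 0,"ay": 0,"az": 0},{"x": 0,"y": 0,"z": 0,"ax": 0,"ay": 0,"az": 0},{"x": 0,"y": 0,"z": 0,"ax": 0,"ay": 0,"az": 0},{"x": 0,"y": 0,"z": 0,"ax": 0,"ay": 0,"az": 0}], hand=0.1)

```text
time: 37.6
tool_pos: [0.3726, 0.2766, 0.0006]
tool_rot: [0.439, 0.555, 0.438, -0.553]
contact_force: [4.8, -2.3, 1.7]
gripper_width: 0.31
```

Call:
drive_tool(series=[{"x": -0.5,"y": 0,"z": 0,"ax": 0,"ay": 0,"az": 0},{"x": -1.5,"y": 0,"z": 0,"ax": 0,"ay": 0,"az": 0},{"x": -2.8,"y": 0,"z": 0,"ax": 0,"ay": 0,"az": 0},{"x": -4,"y": 0,"z": 0,"ax": 0,"ay": 0,"az": 0},{"x": -5.2,"y": 0,"z": 0,"ax": 0,"ay": 0,"az": 0}])

```text
time: 38.02
tool_pos: [0.3691, 0.276, 0.1295]
tool_rot: [-0.438, -0.553, -0.44, 0.556]
contact_force: [0.8, 0.1, -2.7]
gripper_width: 0.311
```

```bash
python3 -c "
from h import *
go(.5172,-.0037,.13,-.034); wrist('w42')"
```

```text
shift xyz [-0.04  8.33  9.53] turn [-2.26  0.02  0.05] t 38.02 F [ 0.8  0.1 -2.7] hand 0.311 pos [0.3691 0.276  0.1295]
  psi now -0.2315
```

View pics/w42.png

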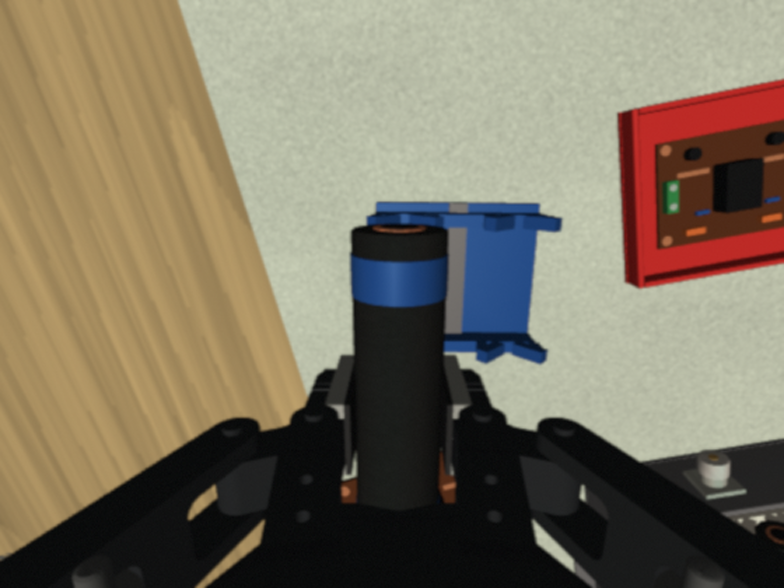

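Call:
drive_tool(series=[{"x": 0,"y": 1,"z": 1.15,"ax": -0.3,"ay": 0,"az": 0},{"x": 0,"y": 2,"z": 2.3,"ax": -0.6,"ay": 0,"az": 0},{"x": 0,"y": 3,"z": 3.45,"ax": -1.2,"ay": 0,"az": 0},{"x": 0,"y": 4,"z": 4.6,"ax": -1.8,"ay": 0,"az": 0},{"x": 0,"y": 5,"z": 5.75,"ax": -2.26,"ay": 0,"az": 0}])

```text
time: 38.48
tool_pos: [0.4587, 0.1066, 0.1283]
tool_rot: [-0.491, -0.507, -0.493, 0.508]
contact_force: [0.6, 1.3, -1.8]
gripper_width: 0.312
```

```bash
python3 -c "
from h import *
go(.5172,-.0037,.13,-.034)"
```

```text
shift xyz [-0.08  2.48  4.34] turn [ 0.03 -0.01  0.04] t 38.48 F [ 0.6  1.3 -1.8] hand 0.312 pos [0.4587 0.1066 0.1283]
  psi now -0.0315
```

Call:
drive_tool(series=[{"x": 0,"y": 0.8,"z": 1.4,"ax": 0,"ay": 0,"az": 0},{"x": 0,"y": 1.6,"z": 2.8,"ax": 0.03,"ay": 0,"az": 0},{"x": 0,"y": 2.45,"z": 4.3,"ax": 0.03,"ay": 0,"az": 0},{"x": 0.8,"y": 2.45,"z": 4.34,"ax": 0.03,"ay": 0,"az": 0},{"x": 1.6,"y": 2.45,"z": 4.34,"ax": 0.03,"ay": 0,"az": 0}])

```text
time: 38.9
tool_pos: [0.5183, -0.0048, 0.0895]
tool_rot: [0.49, 0.511, 0.49, -0.51]
contact_force: [-0.4, 0.3, -3.8]
gripper_width: 0.306
```

Call:
drive_tool(series=[{"x": 0.7,"y": 0,"z": 0,"ax": 0,"ay": 0,"az": 0},{"x": 1.2,"y": 0,"z": 0,"ax": 0,"ay": 0,"az": 0},{"x": 1.2,"y": 0,"z": 0,"ax": 0,"ay": 0,"az": 0},{"x": 1.2,"y": 0,"z": 0,"ax": 0,"ay": 0,"az": 0}])

```text
time: 39.23
tool_pos: [0.5158, -0.0022, 0.0583]
tool_rot: [-0.49, -0.508, -0.492, 0.51]
contact_force: [0.4, -0.2, -1.9]
gripper_width: 0.309
```

```bash
python3 -c "
from h import *
go(.5172,-.0037,.006,-.034); wrist('w43')"
```

```text
shift xyz [2.09 0.06 0.06] turn [-0.03 -0.01  0.04] t 39.23 F [ 0.4 -0.2 -1.9] hand 0.309 pos [ 0.5158 -0.0022  0.0583]
  psi now -0.0368
```

View pics/w43.png

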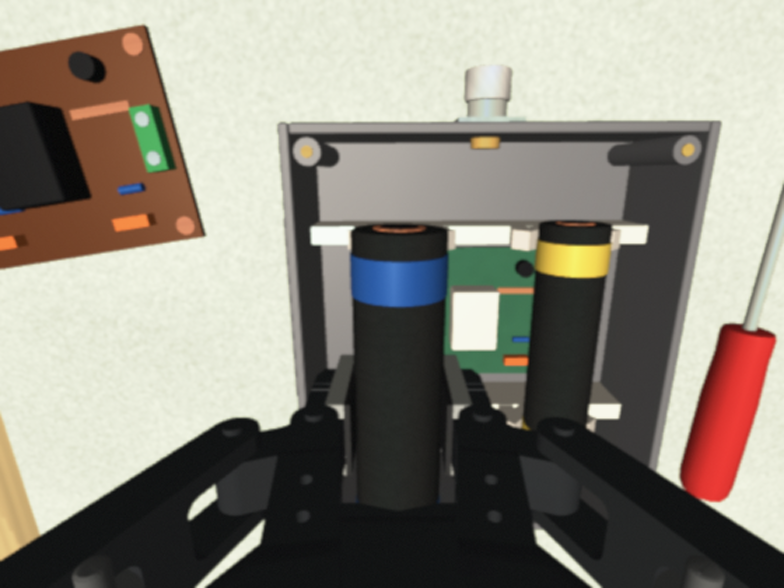

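Call:
drive_tool(series=[{"x": 0.5,"y": 0.03,"z": 0.06,"ax": 0,"ay": 0,"az": 0},{"x": 1,"y": 0.03,"z": 0.06,"ax": 0,"ay": 0,"az": 0},{"x": 1.5,"y": 0.03,"z": 0.06,"ax": 0,"ay": 0,"az": 0},{"x": 1.8,"y": 0.03,"z": 0.06,"ax": 0,"ay": 0,"az": 0},{"x": 1.8,"y": 0.03,"z": 0.06,"ax": 0,"ay": 0,"az": 0}])

```text
time: 39.7
tool_pos: [0.5154, -0.0039, 0.0116]
tool_rot: [-0.489, -0.508, -0.492, 0.51]
contact_force: [-0.3, -0.4, -2.1]
gripper_width: 0.306
```

Call:
drive_tool(series=[{"x": 0,"y": 0,"z": 0,"ax": 0,"ay": 0,"az": 0},{"x": 0,"y": 0,"z": 0,"ax": 0,"ay": 0,"az": 0},{"x": 0,"y": 0,"z": 0,"ax": 0,"ay": 0,"az": 0}])

```text
time: 39.95
tool_pos: [0.5185, -0.0044, 0.0153]
tool_rot: [0.491, 0.509, 0.49, -0.509]
contact_force: [0.0, 0.2, -2.7]
gripper_width: 0.308
```

```bash
python3 -c "
from h import *
go(.5172,-.0037,.006,-.034); wrist('w44')"
```

```text
shift xyz [ 0.37 -0.05 -0.03] turn [-0.04  0.   -0.02] t 39.95 F [ 0.   0.2 -2.7] hand 0.308 pos [ 0.5185 -0.0044  0.0153]
  psi now -0.0372
```

View pics/w44.png

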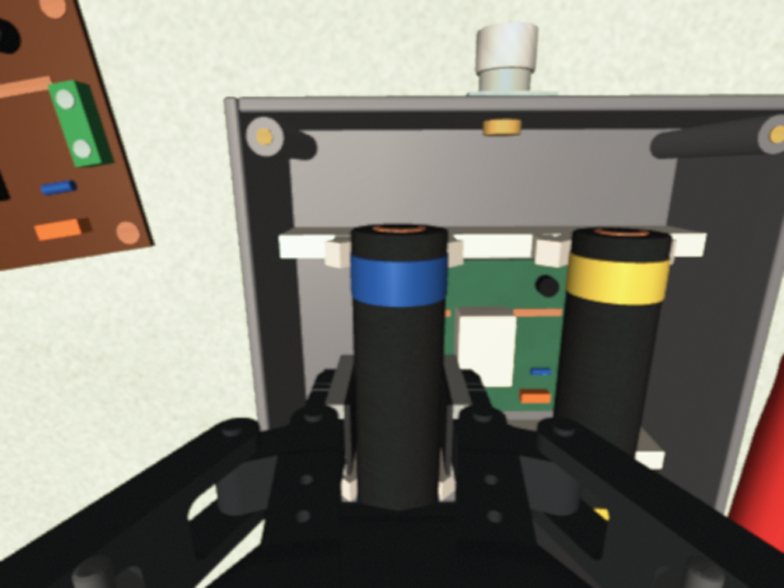

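Call:
drive_tool(series=[{"x": 0.1,"y": -0.06,"z": -0.02,"ax": 0,"ay": 0,"az": 0},{"x": 0.2,"y": -0.06,"z": -0.02,"ax": 0,"ay": 0,"az": 0},{"x": 0.25,"y": -0.06,"z": -0.02,"ax": 0,"ay": 0,"az": 0},{"x": 0.25,"y": -0.06,"z": -0.02,"ax": 0,"ay": 0,"az": 0}])

```text
time: 40.33
tool_pos: [0.5159, -0.0037, 0.0079]
tool_rot: [-0.49, -0.509, -0.491, 0.509]
contact_force: [0.8, -0.3, -2.7]
gripper_width: 0.306
```

Call:
drive_tool(series=[{"x": 0.05,"y": 0,"z": 0,"ax": 0,"ay": 0,"az": 0},{"x": 0.1,"y": 0,"z": 0,"ax": 0,"ay": 0,"az": 0},{"x": 0.1,"y": 0,"z": 0,"ax": 0,"ay": 0,"az": 0}])

```text
time: 40.58
tool_pos: [0.5169, -0.0038, 0.0062]
tool_rot: [0.491, 0.509, 0.49, -0.509]
contact_force: [0.6, 0.3, -1.1]
gripper_width: 0.304
```

```bash
python3 -c "
from h import *
go(.5172,-.0037,.006,-.034); wrist('w45')"
```

```text
shift xyz [ 0.01  0.01 -0.01] turn [-0.03  0.   -0.01] t 40.58 F [ 0.6  0.3 -1.1] hand 0.304 pos [ 0.5169 -0.0038  0.0062]
  psi now -0.037
```

View pics/w45.png

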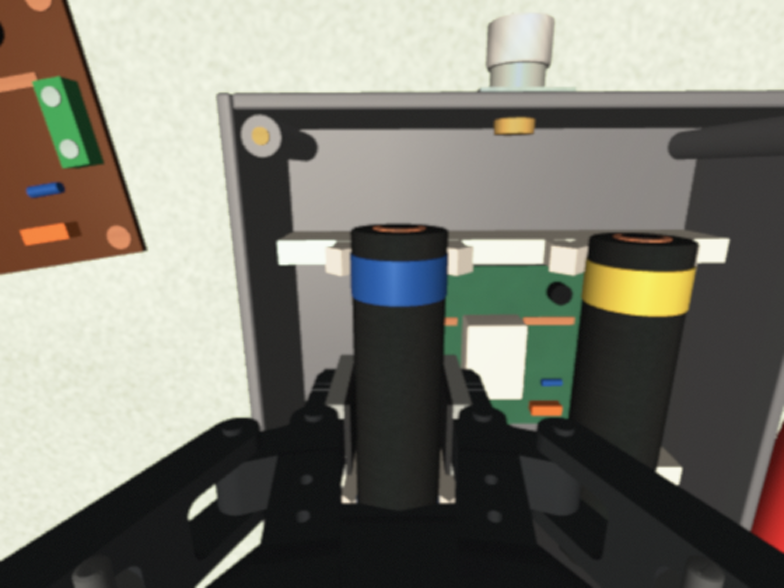

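Centred in the cradle (326–472 against core centre 399). A little lower.

Call:
drive_tool(series=[{"x": 0.05,"y": 0,"z": 0,"ax": 0,"ay": 0,"az": 0},{"x": 0.09,"y": 0,"z": 0,"ax": 0,"ay": 0,"az": 0},{"x": 0.09,"y": 0,"z": 0,"ax": 0,"ay": 0,"az": 0}])

```text
time: 40.88
tool_pos: [0.5174, -0.004, 0.0055]
tool_rot: [0.491, 0.509, 0.49, -0.509]
contact_force: [-3.0, 0.5, 6.7]
gripper_width: 0.308
```

Seated. Releasing and withdrawing.

Call:
drive_tool(series=[{"x": 0,"y": 0,"z": 0,"ax": 0,"ay": 0,"az": 0},{"x": 0,"y": 0,"z": 0,"ax": 0,"ay": 0,"az": 0},{"x": 0,"y": 0,"z": 0,"ax": 0,"ay": 0,"az": 0}], hand=0.43)

```text
time: 41.13
tool_pos: [0.5164, -0.0037, 0.0037]
tool_rot: [0.491, 0.509, 0.491, -0.509]
contact_force: [0.4, 0.4, -0.2]
gripper_width: 0.424
```

Call:
drive_tool(series=[{"x": -0.5,"y": 0,"z": 0,"ax": 0,"ay": 0,"az": 0},{"x": -1.5,"y": 0,"z": 0,"ax": 0,"ay": 0,"az": 0},{"x": -2.8,"y": 0,"z": 0,"ax": 0,"ay": 0,"az": 0},{"x": -4.2,"y": 0,"z": 0,"ax": 0,"ay": 0,"az": 0},{"x": -5.6,"y": 0,"z": 0,"ax": 0,"ay": 0,"az": 0}])

```text
time: 41.55
tool_pos: [0.5158, -0.0037, 0.1455]
tool_rot: [-0.49, -0.509, -0.491, 0.509]
contact_force: [1.7, -0.8, 0.7]
gripper_width: 0.432
```

Call:
drive_tool(series=[{"x": -1,"y": 0.5,"z": 0.8,"ax": 0,"ay": 0,"az": 0},{"x": -2,"y": 1,"z": 1,"ax": 0,"ay": 0,"az": 0},{"x": -3,"y": 1.4,"z": 1.5,"ax": 0,"ay": 0,"az": 0},{"x": -3,"y": 1.4,"z": 1.5,"ax": 0,"ay": 0,"az": 0},{"x": -3,"y": 1.4,"z": 1.5,"ax": 0,"ay": 0,"az": 0}])

```text
time: 41.97
tool_pos: [0.5512, -0.0431, 0.2214]
tool_rot: [0.492, 0.51, 0.489, -0.509]
contact_force: [-0.7, 0.3, -0.6]
gripper_width: 0.431
```

```bash
python3 -c "
from h import *
go(.5517,-.04,.23,-.034); wrist('w46')
from plant import cams; import cv2
cv2.imwrite('pics/sideF.png',cams.grab_frame('side')['img'])"
```

```text
shift xyz [-0.34  0.02 -0.13] turn [-0.05  0.01 -0.05] t 41.97 F [-0.7  0.3 -0.6] hand 0.431 pos [ 0.5512 -0.0431  0.2214]
  psi now -0.038
```

View pics/w46.png

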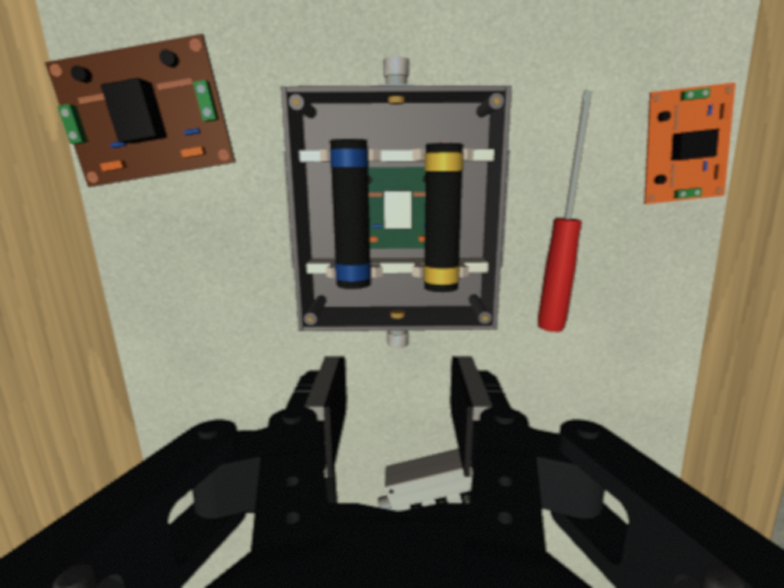

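View pics/sideF.png

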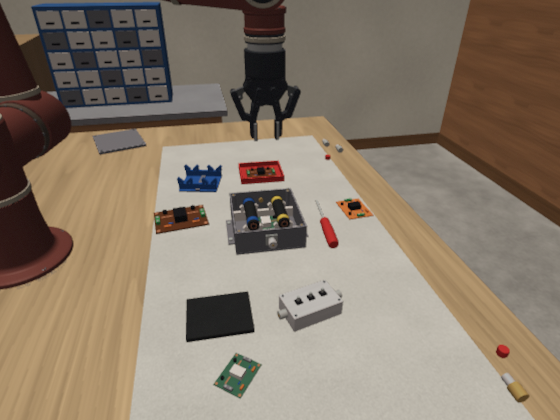

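```bash
python3 -c "
from h import *
for n,e in [('blue',[(349,140),(353,288)]),('yel',[(444,143),(441,291)])]:
    q=[w('w46',*p,.05) for p in e]; print(n,q,(q[0]+q[1])/2)
from plant import workorder
print(workorder.job_done())"
```

```text
blue [array([0.5201, 0.0502, 0.05  ]), array([ 0.5155, -0.0618,  0.05  ])] [ 0.5178 -0.0058  0.05  ]
yel [array([0.5897, 0.0454, 0.05  ]), array([ 0.5861, -0.0672,  0.05  ])] [ 0.5879 -0.0109  0.05  ]
the job is handed in; nothing more can be done
None
```

The job is done and handed in after about 42 s of the 115 s. Both cores went out to the blue rest and the brown board (89 x 68 mm, the smaller brown one) into the red tray. The larger green board (90 x 69 mm) is on the standoffs, and each core is back in its own seat. No verdict is reported.

**Last checks**
- **Green board:** in a picture taken before the cores went back, its middle was about 3 mm from the box's and square to about 0.003 rad.
- **Brown board:** flat and centred in the tray.
- **Cores:** both are seated. Their measured middles are within about 1–2 mm of the first picture for blue and about 1 mm for yellow (±2 mm calibration).
- **Bystanders:** the screwdriver and attenuator look unmoved in the side view; I compared this by eye and did not measure it.
- **Gripper:** it is clear of everything.

**What went wrong or disagreed**
- **Finger tips:** they sat about 30 mm further back than the stated TCP. My first attempt to close on the blue core therefore only pressed its top with about 14 N. I reopened, went lower and gripped it properly.
- **Old board:** the fingertips touched it once with about 24 N while feeling for depth.
- **Yellow core:** on the way back it first rode on one side of the V notch, about 3 mm off. I lifted it, re-centred and set it down again.
- **TCP readings:** the measured TCP wandered by 2–3 mm, so I lowered every part until it made contact.

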